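# Clear the electronics bench and bring the magnifier over the board

## Robot

A 6-joint arm with a two-finger parallel gripper is mounted at the origin on the work surface. World frame = base frame: x ahead of the robot, y to its left, z up, the work surface at z = 0. Lengths are in m, angles in rad, forces in N, time in s.
With the tool pointing down it reaches from about 0.375 to 0.975 m from the base axis. Payload 3.8 kg.
Tool frame: the origin (TCP) lies on the centre line of the jaws, within the pads' length; the fingertips stand 25 mm ahead of it and the grasp point (between the pads) lies 6 mm ahead of it; z points along the fingers, y is the direction in which the jaws open and shut (so a half turn about z gives the same grasp; the last joint's range is limited). The gripper opens to 85 mm and grips with 20 to 120 N. Pads are 22 mm wide; open, the fingers measure 114 mm over their backs; the gripper's body (76 mm by 85 mm) begins 54 mm behind the grasp point. The pads swing forward as they close: fully open they stand 13 mm farther back than shut.
Start: joints at [1.22, 0.264, 1.604, -0, 1.274, -0.037], TCP at [0.208, 0.642, 0.256] pointing down, gripper open.
Joint ranges: [-2.63, 2.63], [-0.94, 2.18], [0.31, 2.57], [-1.31, 4.45], [0, 2.66], [-2.55, 2.55]. Speed limits (rad/s): [2.57, 2.57, 3.14, 3.14, 3.14, 3.14].

## Interface

Orientations are given as a rotation vector (axis times angle).
In Python, from workcell import bot gives the robot as it stands.
- The arm moves only by the tool servo_tool, never from a script. Its argument "moves" is a list of rows, each a list of 3 entries, a list of its own where there are three numbers: the closure in counts, from 0 (fully open) to 255 (shut), then the shift along the tool's x, y, z in m, then the turn about the tool's z in rad. A call has exactly 8 rows; each row shifts and turns the pose as measured when the row begins, along the tool's axes as they then stand; what a row does not reach is not made up. A row lasts 1/12 s, in which the tool goes at most 41.7 mm and 7.16 degrees, less where a joint would pass 70% of its speed; a pose out of reach is approached as far as the arm can. A call is refused whole if a number of a shift passes 0.0417 or a number of a turn 0.125, either way. A call with a gripper value outside its range is refused whole. The fingers move at their own pace and stop on an object; "newtons" is the grip in N (left out, the last holds). Time passes only in rows, so rows that do not move let the fingers close, or fill a call up. It gives the time, the measured TCP pose, the force and the opening at its end, in the units of the state.
- bot.read_state(): the state, without advancing time (a new reading comes with each control period).
- bot.read_camera(name): name is "scene" or "top" or "wrist"; returns a dict with "pixels" (420x560x3 uint8, red, green, blue), "depth" (420x560 float32, m along the optical axis (not along the pixel's ray), 0 where there is no reading), "intrinsics" (3x3 intrinsics, pixels), "dist" ([k1, k2, p1, p2, k3] as OpenCV has them; the pictures are not rectified), "R" (3x3) and "t" (3): a world point X has camera coordinates R X + t. Camera axes: x right, y down, z forward; pixel columns grow to the right and rows downward; lengths in m; the calibration is good to about 2 mm. A picture is of the moment at which its call begins.
- bot.finish_job(): hands the job in, once; it reports no verdict.
The state is a dict: "time": time; "q": joint angles; "joint_vel": joint speeds; "joint_torque": joint torques, N m; "tool_pos": TCP position; "tcp_rot": TCP orientation; "wrist_force": force on the tool from outside, world axes, zero at the start; "torque": the same for the moment, N m; "width": opening from 0.0 (shut) to 1.0 (fully open).
Only numpy, scipy, OpenCV 4.12 (cv2) and the standard library are available. Lean on these libraries where they do the work, as an engineer would, in place of code of your own. Each camera call takes 0.05 s, during which the arm holds its last target.

## Task

Clear the loose parts off the electronics bench: drop every hexagonal clay disc into the round aluminium tub and every loose circuit board in its black carrier into the plain undivided wooden box beside it. Once they are all put away, swing the magnifier by its handle until its lens is centred over the board clamped in the grey holder, ready for inspection, and let go of it. Leave the other things on the bench where they are.

Things in the scene. Friction and masses are not known exactly. Their poses are not given: they have to be found in the camera images.
- disc0_c (a point): a hexagonal clay sensor disc lying flat, 18 mm thick, 56 mm across its flats and 65 mm across its corners, terracotta with a dark grey face, 50 to 100 g. The point is its centre, 9 mm above its underside; its z axis points up through the grey face, its x axis points at the middle of one flat side (the other flats follow every 60 degrees). Three or four such discs are present.
- disc1_c (a point): a hexagonal clay sensor disc lying flat, 18 mm thick, 56 mm across its flats and 65 mm across its corners, terracotta with a dark grey face, 50 to 100 g. The point is its centre, 9 mm above its underside; its z axis points up through the grey face, its x axis points at the middle of one flat side (the other flats follow every 60 degrees). Three or four such discs are present.
- disc2_c (a point): a hexagonal clay sensor disc lying flat, 18 mm thick, 56 mm across its flats and 65 mm across its corners, terracotta with a dark grey face, 50 to 100 g. The point is its centre, 9 mm above its underside; its z axis points up through the grey face, its x axis points at the middle of one flat side (the other flats follow every 60 degrees). Three or four such discs are present.
- disc3_c (a point): a hexagonal clay sensor disc lying flat, 18 mm thick, 56 mm across its flats and 65 mm across its corners, terracotta with a dark grey face, 50 to 100 g. The point is its centre, 9 mm above its underside; its z axis points up through the grey face, its x axis points at the middle of one flat side (the other flats follow every 60 degrees). Three or four such discs are present.
- board0_c (a point): a small circuit board in a black carrier lying flat, component side up: carrier 72 x 40 mm and 16 mm high, brown board on top with parts standing to 23 mm, 55 to 115 g. The point is the carrier's centre, 8 mm above its underside; x runs along the 72 mm length, y across the 40 mm width, z up. Three or four such boards are present.
- board1_c (a point): a small circuit board in a black carrier lying flat, component side up: carrier 72 x 40 mm and 16 mm high, brown board on top with parts standing to 23 mm, 55 to 115 g. The point is the carrier's centre, 8 mm above its underside; x runs along the 72 mm length, y across the 40 mm width, z up. Three or four such boards are present.
- board2_c (a point): a small circuit board in a black carrier lying flat, component side up: carrier 72 x 40 mm and 16 mm high, brown board on top with parts standing to 23 mm, 55 to 115 g. The point is the carrier's centre, 8 mm above its underside; x runs along the 72 mm length, y across the 40 mm width, z up. Three or four such boards are present.
- board3_c (a point): a small circuit board in a black carrier lying flat, component side up: carrier 72 x 40 mm and 16 mm high, brown board on top with parts standing to 23 mm, 55 to 115 g. The point is the carrier's centre, 8 mm above its underside; x runs along the 72 mm length, y across the 40 mm width, z up. Three or four such boards are present.
- box_in (a point): the plain light wooden box, open at the top, fixed to the bench: outside 130 mm (x) by 180 mm (y) and 60 mm high, walls and floor 7 mm thick. The point is the centre of its inner floor, 53 mm below its rim; axes along the box's sides, z up.
- tub_in (a point): the round aluminium tub, open at the top, fixed to the bench: outside diameter 140 mm, height 70 mm, wall 4 mm. The point is the centre of its inner floor, 65 mm below its rim.
- post_axis (a point): the upright post of the magnifier, on the left of the bench, fixed: this point is on the vertical axis about which the magnifier arm swings, at the arm's height, 170 mm above the bench. Post 20 mm in diameter, its black cap ends 198 mm above the bench.
- lens_arm (a joint): swing of the magnifier arm about the post, rad; it grows anticlockwise seen from above, range 0 to 1.57. Friction of about 0.2 N m (some 2 N at the handle) holds the arm where it is left. The arm is a level bar 14 mm wide and 12 mm thick.
- lens (a point): centre of the magnifier's round lens (white rim, 100 mm over all, level), at the end of the arm, 200 mm from the post's axis and 170 mm above the bench.
- handle (a point): the black upright handle of the magnifier arm: a round stub 16 mm in diameter that stands 54 mm up from the arm, 120 mm from the post's axis, between post and lens. The point is on its axis at 205 mm above the bench; its top is at 230 mm, the bar's upper face at 176 mm.
- board_centre (a point): centre of the brown circuit board (84 x 56 mm) that is clamped in the flat grey holder, 100 x 76 mm, on a steel strip from the post's foot: 200 mm from the post's axis, about 16 mm above the bench. Fixed. This is the board to be looked at.
- tape: roll of clear tape lying flat, 68 mm across, 24 mm high, among the loose parts; a bystander. Origin at the centre of its underside.
- mug: white coffee mug, 80 mm across, 95 mm high, at the far side; a bystander. Origin at the centre of its underside.
- mouse: black computer mouse, 105 x 60 x 32 mm, on its black mat at the near left; a bystander. Origin at the centre of its underside.
- spool: plain steel-coloured drum, 56 mm across, 40 mm high, at the far side; a bystander. Origin at the centre of its underside.
- driver: screwdriver with a black handle, 170 mm long, lying on the notebook at the far left; a bystander.
- carton: small cardboard box, 70 x 100 x 60 mm, at the far right; a bystander. Origin at the centre of its underside.

How it is judged:
On the way, in this order (a step that is already met when the one before it is completed fails the run):
1. all discs lie in the tub and all loose boards in the wooden box (horizontal distance between each of disc0_c, disc1_c, disc2_c, disc3_c and tub_in below 0.06 m and z of each of disc0_c, disc1_c, disc2_c, disc3_c in the frame of tub_in below 0.065 m and x of board0_c in the frame of box_in between -0.055 and 0.055 m and y of board0_c in the frame of box_in between -0.08 and 0.08 m and z of each of board0_c, board1_c, board2_c, board3_c in the frame of box_in below 0.053 m and x of board1_c in the frame of box_in between -0.055 and 0.055 m and y of board1_c in the frame of box_in between -0.08 and 0.08 m and x of board2_c in the frame of box_in between -0.055 and 0.055 m and y of board2_c in the frame of box_in between -0.08 and 0.08 m and x of board3_c in the frame of box_in between -0.055 and 0.055 m and y of board3_c in the frame of box_in between -0.08 and 0.08 m), for 0.2 s.
2. then the magnifier's lens stands over the clamped board (horizontal distance between lens and board_centre below 0.018 m), for 0.2 s.
At the end, for the whole second after the job is handed in: Every disc present is in the tub (centre within 60 mm of its axis, below the rim), every board present in the box (centre within 55 x 80 mm of the middle, below the rim); the lens centre is within 18 mm of the clamped board's centre seen from above; all at rest (all of step 1 and horizontal distance between lens and board_centre below 0.018 m and linear speed of each of disc0, disc1, disc2, disc3, board0, board1, board2, board3 below 0.03 m/s and velocity of joint lens_arm between -0.05 and 0.05 rad/s); the robot touches nothing.
It fails at once if a bystander (tape, mug, mouse, drum, screwdriver, carton) is moved more than 40 mm (distance of any of tape, mug, mouse, spool, driver, carton from where it was at the start of the episode above 0.04 m).
Of disc0, disc1, disc2, disc3 only 3 to 4 are there at a start; the rules pass over those that are not, and their reading is None.
Of board0, board1, board2, board3 only 3 to 4 are there at a start; the rules pass over those that are not, and their reading is None.
At some moment in a run one of disc0, disc1, disc2, disc3, board0, board1, board2, board3 may be knocked a few centimetres aside while the robot is not near it.
It also fails if it takes over 192 s, if anything falls off the work surface, if the arm or the gripper's body presses on something with over 40 N, if the wrist force passes 120 N, or if a joint passes its speed limit or range.

## Working session

There is one attempt and no reset: what is moved stays moved. The work goes in short steps, Python scripts to look and compute and a tool call to move; the robot and the scene stay as the last step left them, time stands still between calls to the robot, and variables do not carry over. Pictures are saved under pics/ and viewed, and the job is handed in when it is done.

Besides the shell and the picture viewer there is one more tool, called after ">>>" as name(argument=value, ...) on one line, values as JSON. servo_tool: Moves the arm, as the interface text tells. Its arguments: {"type":"object","properties":{"moves":{"type":"array","items":{"type":"array"}},"newtons":{"type":"number"}},"required":["moves"]}

```bash
ls; mkdir -p pics; cat > h.py <<'E'
import numpy as np, cv2, sys
from workcell import bot
def snap(name,fn=None):
    c=bot.read_camera(name)
    if fn: cv2.imwrite('pics/'+fn,cv2.cvtColor(c['pixels'],cv2.COLOR_RGB2BGR))
    return c
def ray(c,u,v):
    p=cv2.undistortPoints(np.array([[[u,v]]],float),c['intrinsics'],np.array(c['dist']))[0,0]
    return np.array([p[0],p[1],1.0])
def px2w(c,u,v,z=None):
    d=ray(c,u,v);R=np.array(c['R']);t=np.array(c['t'])
    o=-R.T@t; w=R.T@d
    if z is None:
        return o+w*c['depth'][int(round(v)),int(round(u))]
    return o+w*(z-o[2])/w[2]
def w2px(c,X):
    rv=cv2.Rodrigues(np.array(c['R']))[0]
    return cv2.projectPoints(np.array(X,float).reshape(-1,1,3),rv,np.array(c['t'],float),c['intrinsics'],np.array(c['dist']))[0].reshape(-1,2)
def up(img,x0,y0,x1,y1,fn,s):
    cv2.imwrite('pics/'+fn,cv2.cvtColor(cv2.resize(img[y0:y1,x0:x1],None,fx=s,fy=s,interpolation=cv2.INTER_CUBIC),cv2.COLOR_RGB2BGR))
E
python3 - <<'E'
from h import *
for n in ['scene','top','wrist']:
    c=snap(n,n+'0.png'); R=np.array(c['R']); print(n,-R.T@c['t'],R[2], c['dist'])
print(bot.read_state())
E
```

```text
pics
scene [1.2651014  0.54102579 0.69230043] [-0.71189089 -0.47846939 -0.51408015] [-0.13815775  0.          0.          0.          0.        ]
top [0.34663213 0.0442021  1.15678412] [ 0.17093602 -0.01484195 -0.98517034] [-0.13419257  0.          0.          0.          0.        ]
wrist [0.14387882 0.66225684 0.37178715] [ 0.25498092 -0.08476596 -0.96322347] [-0.05449765  0.          0.          0.          0.        ]
{'time': 0.15, 'q': array([ 1.22008984e+00,  2.64606151e-01,  1.60507684e+00, -3.42046264e-06,
        1.27369403e+00, -3.68449836e-02]), 'joint_vel': array([-0.00026849, -0.00330921, -0.00325603, -0.00207771,  0.00164438,
       -0.00083405]), 'joint_torque': array([ 8.76905269e-04, -5.15908813e+01, -3.67959273e+01,  1.02784029e-04,
        8.03566771e-03,  2.52899559e-05]), 'tool_pos': array([0.20818126, 0.64153968, 0.2552215 ]), 'tcp_rot': array([-4.90936451e-01, -3.10265041e+00,  2.75111508e-03]), 'wrist_force': array([ 0.30271125,  1.1995115 , -0.28162307]), 'torque': array([ 0.03456958, -0.02526396, -0.03769663]), 'width': 0.9970320081214862}
```

View pics/top0.png

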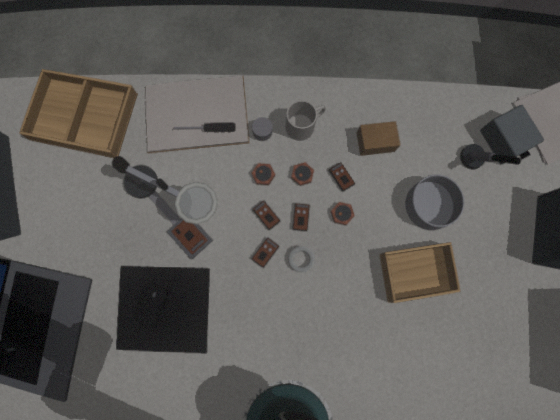

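View pics/scene0.png

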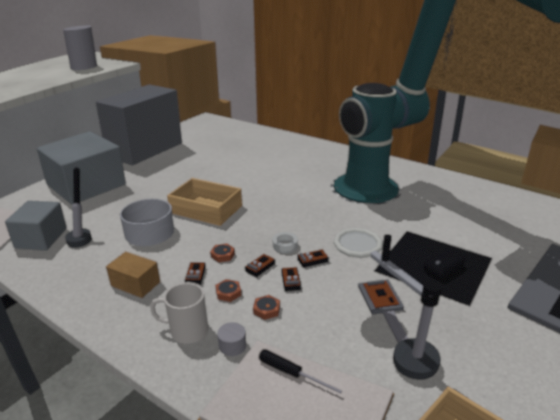

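View pics/wrist0.png

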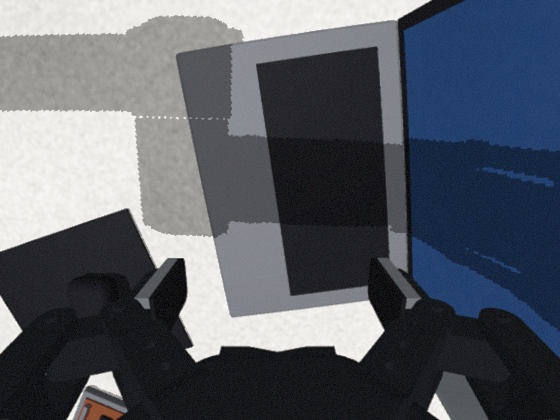

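Top view: three discs near (262,174), (302,174), (343,213). Four boards near (341,177), (265,215), (300,217), (265,252). Tape (299,258), tub (434,202), plain box (420,272), lens (196,202), clamped board (189,237). Enlarging now.

```bash
python3 - <<'E'
from h import *
c=snap('top'); print(c['intrinsics'])
img=c['pixels']; img=np.clip(img.astype(float)*1.8,0,255).astype(np.uint8)
up(img,235,150,375,280,'t1.png',5.5)
up(img,370,160,475,310,'t2.png',4)
up(img,100,140,230,265,'t3.png',4.8)
import pickle; pickle.dump(c,open('top0.pkl','wb'))
for n,p in dict(a=(262,174),tub=(434,202),box=(420,272),lens=(196,202),brd=(189,236)).items(): print(n,px2w(c,*p))
E
```

```text
[[438.23232604   0.         279.89424762]
 [  0.         438.23232604 214.04809118]
 [  0.           0.           1.        ]]
a [0.65223202 0.07694131 0.01792641]
tub [ 0.58877169 -0.39571232  0.00505599]
box [ 0.39720331 -0.34819396  0.00881267]
lens [0.54216367 0.22295162 0.16910503]
brd [0.48039481 0.26340889 0.02242728]
```

View pics/t1.png

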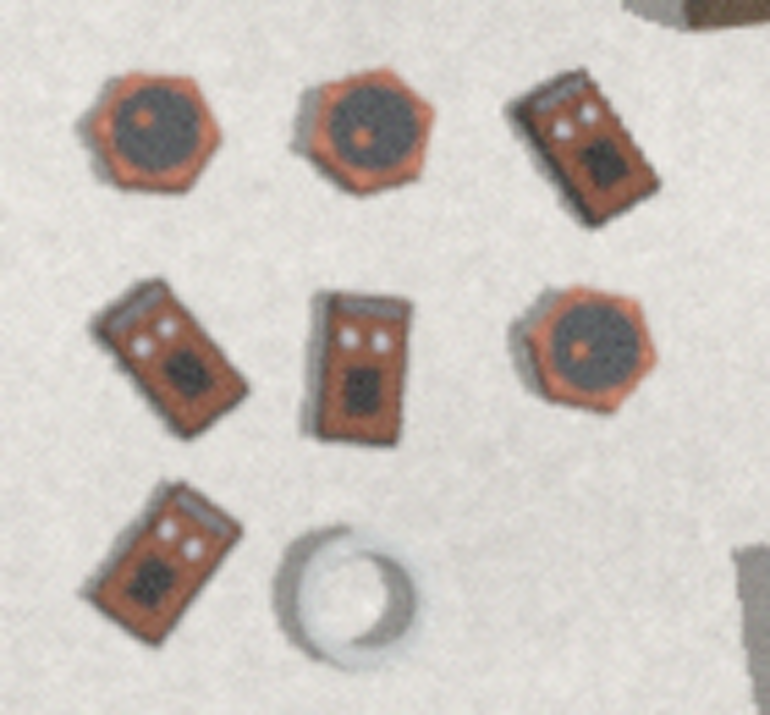

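View pics/t2.png

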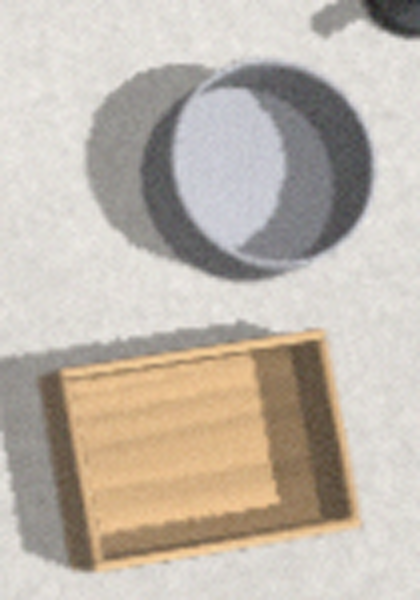

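View pics/t3.png

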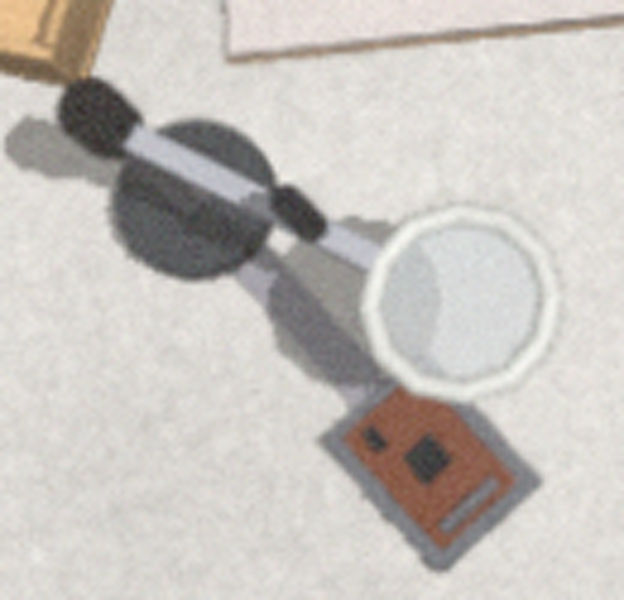

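```bash
cat > m0.py <<'E'
from h import *
import pickle
c=pickle.load(open('top0.pkl','rb'))
def cv(pts,s,x0,y0): return [((x+.5)/s-.5+x0,(y+.5)/s-.5+y0) for x,y in pts]
O={'D0':[(95,128),(126,74),(186,76),(219,130),(186,190),(121,187)],'D1':[(385,70),(434,103),(424,163),(362,194),(312,160),(321,92)],
'D2':[(575,288),(638,293),(657,355),(607,411),(542,390),(528,333)],
'B0':[(517,105),(582,70),(660,184),(597,226)],'B1':[(97,330),(157,281),(247,389),(187,436)],'B2':[(329,293),(410,300),(399,445),(319,437)],'B3':[(177,482),(242,527),(157,645),(90,596)]}
for n,p in O.items():
    w=np.array([px2w(c,u,v,0.018 if n[0]=='D' else .016) for u,v in cv(p,5.5,235,150)])[:,:2]
    ctr=w.mean(0)
    if n[0]=='D':
        a=np.arctan2(*(w-ctr).T[::-1]); off=np.angle(np.mean(np.exp(6j*a)))/6
        print(n,ctr.round(4),'flat dir deg',np.degrees(off+np.pi/6).round(1)%60, 'corner r',np.linalg.norm(w-ctr,axis=1).round(3))
    else:
        (cx,cy),(sw,sh),an=cv2.minAreaRect(w.astype(np.float32))
        e=[w[(i+1)%4]-w[i] for i in range(4)]
        L=e[1]-e[3]; 
        print(n,ctr.round(4),'long dir',np.degrees(np.arctan2(L[1],L[0])).round(1)%180,'len',np.linalg.norm(L)/2,np.linalg.norm(e[0]-e[2])/2)
rim=np.array([px2w(c,u,v,.06) for u,v in cv([(62,372),(325,333),(359,521),(95,567)],4,370,160)])
print('box',rim.mean(0),rim.round(3).tolist())
tub=np.array([px2w(c,u,v,.07) for u,v in cv([(175,160),(374,165),(270,60),(280,267)],4,370,160)]);print('tub',tub.round(3).tolist(),tub[:2].mean(0),tub[2:].mean(0))
ln=np.array([px2w(c,u,v,.173) for u,v in cv([(364,305),(558,300),(463,207),(455,400)],4.8,100,140)]);print('lens',ln.mean(0),ln.round(3).tolist())
bd=np.array([px2w(c,u,v,.014) for u,v in cv([(322,438),(541,482),(441,569)],4.8,100,140)]);print('holder corners',bd.round(3).tolist(),(bd[0]+bd[1])/2)
hd=px2w(c,*cv([(308,228)],4.8,100,140)[0],.178);print('handle base',hd)
ht=px2w(c,*cv([(285,197)],4.8,100,140)[0],.23);print('handle top',ht)
pc=px2w(c,*cv([(85,112)],4.8,100,140)[0],.198);print('post cap',pc)
pb=px2w(c,*cv([(192,200)],4.8,100,140)[0],.012);print('post foot',pb)
s=bot.read_state(); R=cv2.Rodrigues(s['tcp_rot'])[0]; print(R.round(3), s['q'])
E
python3 m0.py
```

```text
D0 [0.6541 0.0747] flat dir deg 0.0 corner r [0.03  0.032 0.031 0.031 0.033 0.033]
D1 [ 0.6567 -0.0315] flat dir deg 24.3 corner r [0.031 0.033 0.03  0.033 0.034 0.032]
D2 [ 0.5524 -0.1379] flat dir deg 47.2 corner r [0.029 0.035 0.032 0.033 0.033 0.031]
B0 [ 0.6519 -0.138 ] long dir 33.30000000000001 len 0.07009853392621931 0.03779975786825245
B1 [0.5417 0.0641] long dir 40.900000000000006 len 0.06777932614897858 0.03705812479967665
B2 [ 0.539  -0.0284] long dir 176.4 len 0.07064902491626482 0.038884953748742006
B3 [0.4439 0.0644] long dir 144.7 len 0.0683934812916898 0.03844709804885817
box [ 0.39610427 -0.33780154  0.06      ] [[0.443, -0.241, 0.06], [0.47, -0.416, 0.06], [0.35, -0.434, 0.06], [0.321, -0.26, 0.06]]
tub [[0.58, -0.316, 0.07], [0.58, -0.451, 0.07], [0.649, -0.383, 0.07], [0.512, -0.383, 0.07]] [ 0.58005916 -0.38333887  0.07      ] [ 0.58013872 -0.38316218  0.07      ]
lens [0.53986265 0.22354891 0.173     ] [[0.538, 0.27, 0.173], [0.542, 0.177, 0.173], [0.587, 0.224, 0.173], [0.493, 0.223, 0.173]]
holder corners [[0.494, 0.325, 0.014], [0.472, 0.203, 0.014], [0.423, 0.256, 0.014]] [0.4829216  0.26410476 0.014     ]
handle base [0.57392602 0.29806825 0.178     ]
handle top [0.5761724  0.29621969 0.23      ]
post cap [0.62457301 0.4058149  0.198     ]
post foot [0.62759087 0.40888572 0.012     ]
[[-0.951  0.309 -0.   ]
 [ 0.309  0.951 -0.001]
 [ 0.    -0.001 -1.   ]] [ 1.22011416e+00  2.64475147e-01  1.60489546e+00 -2.25844094e-05
  1.27366091e+00 -3.68673564e-02]
```

```bash
cat > plan.py <<'E'
# usage: plan.py g x y z yang [; ...]  : prints suggested tool-frame rows of 8
from h import *
def wrap(a): return (a+180)%360-180
s=bot.read_state(); R=cv2.Rodrigues(s['tcp_rot'])[0]
p=s['tool_pos'].copy(); ya=np.degrees(np.arctan2(R[1,1],R[0,1]))
print('t',s['time'].__round__(2),'pos',p.round(4),'yang',ya.round(1),'q',np.degrees(s['q']).round(0),'F',s['wrist_force'].round(1),'w',round(s['width'],3))
rows=[]
for seg in ' '.join(sys.argv[1:]).split(';'):
    f=seg.split()
    if f[0]=='w': rows+=[[int(f[1]),[0,0,0],0]]*int(f[2]); continue
    g=int(f[0]); T=np.array([float(a) for a in f[1:4]])
    Y=ya if len(f)<5 else float(f[4])
    if len(f)>=5:
        d=wrap(Y-ya); 
        if len(f)<6: d=(d+90)%180-90
        Y=ya+d
    n=max(int(np.ceil(np.linalg.norm(T-p)/0.0405)),int(np.ceil(abs(Y-ya)/7.0)),1)
    for i in range(n):
        k=n-i; a=np.radians(ya); ey=np.array([np.cos(a),np.sin(a),0]); ez=np.array([0,0,-1.]); ex=np.cross(ey,ez)
        st=(T-p)/k; l=np.round([st@ex,st@ey,st@ez],3); tr=round(np.radians((ya-Y)/k),3)
        rows.append([g,l.tolist(),tr]); p=p+l[0]*ex+l[1]*ey+l[2]*ez; ya-=np.degrees(tr)
last=rows[-1][0]
while len(rows)%8: rows.append([last,[0,0,0],0])
for i in range(0,len(rows),8): print(str(rows[i:i+8]).replace(' ','').replace('0.0,','0,').replace('-0,','0,').replace('0.0]','0]'))
E
python3 plan.py "0 0.208 0.642 0.33; 0 0.5417 0.0641 0.2 130.9"
```

```text
t 0.2 pos [0.2082 0.6416 0.2554] yang 72.0 q [70. 15. 92. -0. 73. -2.] F [ 0.4 -1.   0.8] w 1.0
[[0,[0,0,-0.037],np.float64(0.0)],[0,[0,0,-0.038],np.float64(0.0)],[0,[-0.029,-0.026,0.008],np.float64(-0.06)],[0,[-0.028,-0.028,0.008],np.float64(-0.06)],[0,[-0.026,-0.03,0.008],np.float64(-0.061)],[0,[-0.024,-0.031,0.008],np.float64(-0.06)],[0,[-0.022,-0.032,0.008],np.float64(-0.061)],[0,[-0.02,-0.034,0.008],np.float64(-0.06)]]
[[0,[-0.018,-0.035,0.007],np.float64(-0.061)],[0,[-0.016,-0.036,0.008],np.float64(-0.06)],[0,[-0.014,-0.037,0.007],np.float64(-0.061)],[0,[-0.011,-0.037,0.008],np.float64(-0.06)],[0,[-0.009,-0.038,0.007],np.float64(-0.061)],[0,[-0.007,-0.039,0.008],np.float64(-0.06)],[0,[-0.004,-0.039,0.007],np.float64(-0.061)],[0,[-0.002,-0.039,0.008],np.float64(-0.06)]]
[[0,[0,-0.039,0.007],np.float64(-0.061)],[0,[0.003,-0.039,0.008],np.float64(-0.06)],[0,[0.006,-0.039,0.007],np.float64(-0.061)],[0,[0,0,0],0],[0,[0,0,0],0],[0,[0,0,0],0],[0,[0,0,0],0],[0,[0,0,0],0]]
```

```bash
sed -i 's/tr=round(np.radians((ya-Y)\/k),3)/tr=float(round(np.radians((ya-Y)\/k),3))/' plan.py
python3 plan.py "0 0.208 0.642 0.33; 0 0.35 0.35 0.32 54.7; 0 0.4439 0.0644 0.15 54.7"
```

```text
t 0.2 pos [0.2082 0.6416 0.2554] yang 72.0 q [70. 15. 92. -0. 73. -2.] F [ 0.4 -1.   0.8] w 1.0
[[0,[0,0,-0.037],0],[0,[0,0,-0.038],0],[0,[-0.025,-0.026,0.001],0.034],[0,[-0.026,-0.025,0.001],0.034],[0,[-0.027,-0.024,0.001],0.033],[0,[-0.027,-0.023,0.001],0.034],[0,[-0.028,-0.022,0.001],0.033],[0,[-0.029,-0.022,0.001],0.034]]
[[0,[-0.03,-0.021,0.001],0.033],[0,[-0.03,-0.019,0.002],0.034],[0,[-0.031,-0.019,0.001],0.033],[0,[-0.027,-0.02,0.019],0],[0,[-0.027,-0.02,0.019],0],[0,[-0.027,-0.02,0.019],0],[0,[-0.027,-0.02,0.019],0],[0,[-0.027,-0.02,0.019],0]]
[[0,[-0.027,-0.02,0.019],0],[0,[-0.027,-0.019,0.019],0],[0,[-0.026,-0.02,0.019],0],[0,[-0.027,-0.019,0.018],0],[0,[0,0,0],0],[0,[0,0,0],0],[0,[0,0,0],0],[0,[0,0,0],0]]
```

>>> servo_tool(moves=[[0,[0,0,-0.037],0],[0,[0,0,-0.038],0],[0,[-0.025,-0.026,0.001],0.034],[0,[-0.026,-0.025,0.001],0.034],[0,[-0.027,-0.024,0.001],0.033],[0,[-0.027,-0.023,0.001],0.034],[0,[-0.028,-0.022,0.001],0.033],[0,[-0.029,-0.022,0.001],0.034]], newtons=40)

```text
time: 0.87
tool_pos: [0.3016, 0.4459, 0.3241]
tcp_rot: [-0.798, -3.037, 0.007]
wrist_force: [-0.1, -0.3, 0.6]
width: 1.0
```

```bash
python3 plan.py "0 0.35 0.35 0.32 54.7; 0 0.4439 0.0644 0.15 54.7"
```

```text
t 0.87 pos [0.3016 0.4459 0.3241] yang 60.6 q [ 53.  -2. 103.  -0.  79.  -7.] F [-0.1 -0.3  0.6] w 1.0
[[0,[-0.03,-0.02,0.001],0.034],[0,[-0.03,-0.019,0.002],0.034],[0,[-0.031,-0.018,0.001],0.034],[0,[-0.027,-0.02,0.019],0],[0,[-0.027,-0.02,0.019],0],[0,[-0.027,-0.02,0.019],0],[0,[-0.027,-0.02,0.019],0],[0,[-0.027,-0.02,0.019],0]]
[[0,[-0.027,-0.02,0.019],0],[0,[-0.027,-0.019,0.019],0],[0,[-0.026,-0.02,0.019],0],[0,[-0.027,-0.019,0.018],0],[0,[0,0,0],0],[0,[0,0,0],0],[0,[0,0,0],0],[0,[0,0,0],0]]
```

>>> servo_tool(moves=[[0,[-0.03,-0.02,0.001],0.034],[0,[-0.03,-0.019,0.002],0.034],[0,[-0.031,-0.018,0.001],0.034],[0,[-0.027,-0.02,0.019],0],[0,[-0.027,-0.02,0.019],0],[0,[-0.027,-0.02,0.019],0],[0,[-0.027,-0.02,0.019],0],[0,[-0.027,-0.02,0.019],0]])

```text
time: 1.53
tool_pos: [0.4068, 0.1783, 0.2285]
tcp_rot: [0.956, 2.982, 0.011]
wrist_force: [0.3, 0.5, -0.3]
width: 1.0
```

>>> servo_tool(moves=[[0,[-0.027,-0.02,0.019],0],[0,[-0.027,-0.019,0.019],0],[0,[-0.026,-0.02,0.019],0],[0,[-0.027,-0.019,0.018],0],[0,[0,0,0],0],[0,[0,0,0],0],[0,[0,0,0],0],[0,[0,0,0],0]])

```text
time: 2.2
tool_pos: [0.4474, 0.0403, 0.1464]
tcp_rot: [0.971, 2.981, 0.007]
wrist_force: [-0.5, -0.2, 0.9]
width: 0.997
```

```bash
python3 plan.py "60 0.4439 0.0644 0.15 54.7; 60 0.4439 0.0644 0.027 54.7"; python3 - <<'E'
from h import *
snap('wrist','w1.png')
E
```

```text
t 2.2 pos [0.4474 0.0403 0.1464] yang 53.9 q [  2.  -4. 125.   0.  59. -52.] F [-0.5 -0.2  0.9] w 0.997
[[60,[0.017,0.017,-0.004],-0.014],[60,[0,0,0.031],0],[60,[0,0,0.031],0],[60,[0,0,0.031],0],[60,[0,0,0.03],0],[60,[0,0,0],0],[60,[0,0,0],0],[60,[0,0,0],0]]
```

View pics/w1.png

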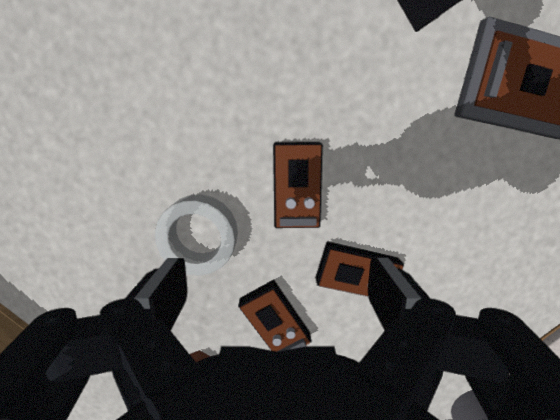

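Wrist view: board B3 upright at (298,185), tape at (198,232), clear of the jaws. Checking B3's position from this view.

```bash
python3 - <<'E'
from h import *
c=snap('wrist')
w=np.array([px2w(c,*p,.016) for p in [(273,143),(323,143),(322,227),(275,227)]]);print(w.round(4),w.mean(0))
L=w[2]-w[1]+w[3]-w[0];print(np.degrees(np.arctan2(L[1],L[0])))
for p in [(0.4439,.0644,.02),(.539,-.0284,.02)]: print(w2px(c,p))
print(px2w(c,300,165))
E
```

```text
[[0.4035 0.0695 0.016 ]
 [0.4267 0.1014 0.016 ]
 [0.4845 0.0617 0.016 ]
 [0.4609 0.0295 0.016 ]] [0.44391115 0.06552607 0.016     ]
-34.716520352316294
[[297.52680057 188.30807597]]
[[274.4258243  327.25788045]]
[0.42963745 0.07679059 0.0202514 ]
```

>>> servo_tool(moves=[[80,[0.017,0.017,-0.002],-0.014],[80,[0,0,0.02],0],[80,[0,0,0.02],0],[80,[0,0,0.02],0],[80,[0,0,0.01],0],[80,[0,0,0],0],[80,[0,0,0],0],[80,[0,0,0],0]])

```text
time: 2.97
tool_pos: [0.45, 0.0745, 0.0849]
tcp_rot: [0.922, 2.98, 0.019]
wrist_force: [-0.6, 1.0, 0.0]
width: 0.688
```

```bash
python3 plan.py "80 0.4439 0.065 0.05 54.7; 80 0.4439 0.065 0.027 54.7; w 255 4"
```

```text
t 2.97 pos [0.45   0.0745 0.0849] yang 55.6 q [  6.   1. 128.   0.  50. -50.] F [-0.6  1.   0. ] w 0.688
[[80,[0,-0.011,0.035],0.016],[80,[0,0,0.023],0],[255,[0,0,0],0],[255,[0,0,0],0],[255,[0,0,0],0],[255,[0,0,0],0],[255,[0,0,0],0],[255,[0,0,0],0]]
```

>>> servo_tool(moves=[[80,[0,-0.004,0.006],0.008],[80,[0,-0.004,0.006],0.008],[80,[0,-0.003,0.006],0],[80,[0,0,0.006],0],[80,[0,0,0],0],[80,[0,0,0],0],[80,[0,0,0],0],[80,[0,0,0],0]])

```text
time: 3.63
tool_pos: [0.4464, 0.0643, 0.0616]
tcp_rot: [0.948, 2.966, 0.023]
wrist_force: [-0.5, 0.3, -0.4]
width: 0.684
```

```bash
python3 plan.py "80 0.4439 0.065 0.027 54.7"
```

```text
t 3.63 pos [0.4464 0.0643 0.0616] yang 54.6 q [  5.   2. 130.   0.  46. -50.] F [-0.5  0.3 -0.4] w 0.684
[[80,[0.002,-0.001,0.035],-0.002],[80,[0,0,0],0],[80,[0,0,0],0],[80,[0,0,0],0],[80,[0,0,0],0],[80,[0,0,0],0],[80,[0,0,0],0],[80,[0,0,0],0]]
```

>>> servo_tool(moves=[[80,[0.001,-0.001,0.007],0],[80,[0.001,0,0.008],0],[80,[0,0,0.008],0],[80,[0,0,0.008],0],[80,[0,0,0.004],0],[80,[0,0,0],0],[80,[0,0,0],0],[80,[0,0,0],0]])

```text
time: 4.3
tool_pos: [0.4448, 0.0651, 0.0221]
tcp_rot: [0.948, 2.968, 0.023]
wrist_force: [0.0, -0.5, -0.1]
width: 0.687
```

```bash
python3 plan.py "80 0.4439 0.065 0.027 54.7"; python3 - <<'E'
from h import *
snap('wrist','w2.png'); s=bot.read_state(); print(cv2.Rodrigues(s['tcp_rot'])[0][:,2])
E
```

```text
t 4.3 pos [0.4448 0.0651 0.0221] yang 54.6 q [  5.   6. 131.   0.  41. -50.] F [ 0.  -0.5 -0.1] w 0.687
[[80,[0.001,-0.001,-0.005],-0.002],[80,[0,0,0],0],[80,[0,0,0],0],[80,[0,0,0],0],[80,[0,0,0],0],[80,[0,0,0],0],[80,[0,0,0],0],[80,[0,0,0],0]]
[ 0.02965378  0.00580906 -0.99954335]
```

View pics/w2.png

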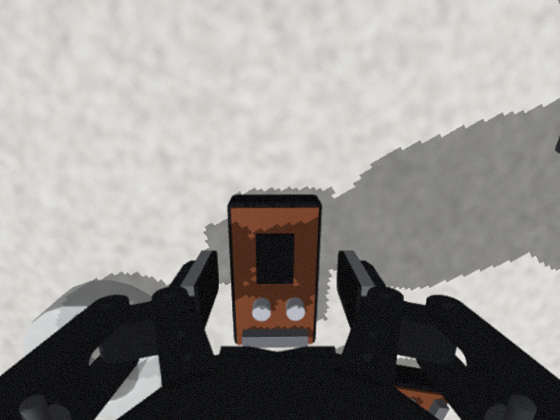

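Jaws at rows ~275 straddle the board (centre ~ (277,268)). Closing.

>>> servo_tool(moves=[[80,[0,0,-0.004],0],[200,[0,0,0],0],[255,[0,0,0],0],[255,[0,0,0],0],[255,[0,0,0],0],[255,[0,0,0],0],[255,[0,0,0],0],[255,[0,0,0],0]])

```text
time: 5.02
tool_pos: [0.446, 0.0652, 0.0284]
tcp_rot: [0.947, 2.964, 0.025]
wrist_force: [-0.1, -0.3, -1.4]
width: 0.455
```

```bash
python3 plan.py "255 0.4439 0.065 0.12 ; 255 0.39 -0.299 0.13 98.8"
```

```text
t 5.02 pos [0.446  0.0652 0.0284] yang 54.6 q [  5.   6. 131.   0.  42. -50.] F [-0.1 -0.3 -1.4] w 0.455
[[255,[0.001,0,-0.031],0],[255,[0,-0.001,-0.03],0],[255,[0.001,0,-0.031],0],[255,[-0.017,-0.033,-0.001],-0.077],[255,[-0.014,-0.034,-0.001],-0.077],[255,[-0.012,-0.035,-0.001],-0.077],[255,[-0.009,-0.036,-0.001],-0.077],[255,[-0.006,-0.036,-0.001],-0.077]]
[[255,[-0.003,-0.037,-0.001],-0.077],[255,[0,-0.037,-0.001],-0.077],[255,[0.002,-0.037,-0.001],-0.078],[255,[0.006,-0.036,-0.001],-0.077],[255,[0.008,-0.035,-0.001],-0.078],[255,[0,0,0],0],[255,[0,0,0],0],[255,[0,0,0],0]]
```

```bash
python3 plan.py "255 0.4439 0.065 0.12 ; 255 0.39 -0.299 0.13 8.8"
```

```text
t 5.02 pos [0.446  0.0652 0.0284] yang 54.6 q [  5.   6. 131.   0.  42. -50.] F [-0.1 -0.3 -1.4] w 0.455
[[255,[0.001,0,-0.031],0],[255,[0,-0.001,-0.03],0],[255,[0.001,0,-0.031],0],[255,[-0.017,-0.033,-0.001],0.08],[255,[-0.019,-0.031,-0.001],0.08],[255,[-0.022,-0.03,-0.001],0.08],[255,[-0.024,-0.028,-0.001],0.08],[255,[-0.026,-0.026,-0.001],0.08]]
[[255,[-0.028,-0.024,-0.001],0.08],[255,[-0.03,-0.021,-0.001],0.08],[255,[-0.032,-0.019,-0.001],0.08],[255,[-0.033,-0.016,-0.001],0.08],[255,[-0.034,-0.014,-0.001],0.079],[255,[0,0,0],0],[255,[0,0,0],0],[255,[0,0,0],0]]
```

>>> servo_tool(moves=[[255,[0.001,0,-0.031],0],[255,[0,-0.001,-0.03],0],[255,[0.001,0,-0.031],0],[255,[-0.017,-0.033,-0.001],0.08],[255,[-0.019,-0.031,-0.001],0.08],[255,[-0.022,-0.03,-0.001],0.08],[255,[-0.024,-0.028,-0.001],0.08],[255,[-0.026,-0.026,-0.001],0.08]])

```text
time: 5.68
tool_pos: [0.4127, -0.1171, 0.1274]
tcp_rot: [1.519, 2.721, 0.032]
wrist_force: [0.7, 0.3, -2.1]
width: 0.456
```

```bash
python3 plan.py "255 0.39 -0.299 0.13 8.8"
```

```text
t 5.68 pos [ 0.4127 -0.1171  0.1274] yang 31.7 q [-20.  -6. 129.   1.  55. -52.] F [ 0.7  0.3 -2.1] w 0.456
[[255,[-0.029,-0.023,-0.001],0.08],[255,[-0.03,-0.021,-0],0.08],[255,[-0.032,-0.018,-0.001],0.08],[255,[-0.033,-0.015,-0],0.08],[255,[-0.034,-0.013,-0.001],0.079],[255,[0,0,0],0],[255,[0,0,0],0],[255,[0,0,0],0]]
```

>>> servo_tool(moves=[[255,[-0.029,-0.023,-0.001],0.08],[255,[-0.03,-0.021,0],0.08],[255,[-0.032,-0.018,-0.001],0.08],[255,[-0.033,-0.015,0],0.08],[255,[-0.015,-0.005,0],0.079],[255,[-0.003,0,0],0],[255,[0,0,0],0],[255,[0,0,0],0]])

```text
time: 6.35
tool_pos: [0.388, -0.2958, 0.1283]
tcp_rot: [2.063, 2.336, 0.039]
wrist_force: [0.8, -1.1, -0.9]
width: 0.457
```

```bash
python3 plan.py "255 0.39 -0.299 0.06 8.8"; python3 - <<'E'
from h import *
snap('wrist','w3.png');s=bot.read_state(); print(cv2.Rodrigues(s['tcp_rot'])[0][:,2])
E
```

```text
t 6.35 pos [ 0.388  -0.2958  0.1283] yang 7.1 q [-41.   1. 123.   2.  55. -49.] F [ 0.8 -1.1 -0.9] w 0.457
[[255,[-0.002,0.001,0.034],-0.015],[255,[-0.001,0.001,0.034],-0.015],[255,[0,0,0],0],[255,[0,0,0],0],[255,[0,0,0],0],[255,[0,0,0],0],[255,[0,0,0],0],[255,[0,0,0],0]]
[ 0.03481586  0.00242598 -0.9993908 ]
```

View pics/w3.png

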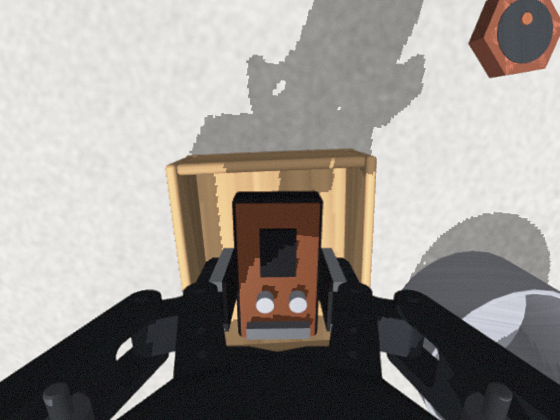

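Held board is centred across the box (board x 234–320, walls 180–370). Lowering, releasing, rising.

>>> servo_tool(moves=[[255,[-0.002,0.001,0.022],-0.015],[255,[-0.001,0.001,0.025],-0.015],[255,[0,0,0.018],0],[255,[0,0,0.006],0],[255,[0,0,0],0],[80,[0,0,0],0],[80,[0,0,0],0],[80,[0,0,0],0]])

```text
time: 7.07
tool_pos: [0.3969, -0.2904, 0.0584]
tcp_rot: [2.002, 2.384, 0.041]
wrist_force: [0.1, -0.4, -0.5]
width: 0.689
```

```bash
python3 plan.py "80 0.39 -0.299 0.14; 80 0.539 -0.0284 0.12 86.4"
```

```text
t 7.07 pos [ 0.3969 -0.2904  0.0584] yang 9.9 q [-40.   7. 125.   2.  46. -51.] F [ 0.1 -0.4 -0.5] w 0.689
[[80,[-0.002,-0.003,-0.027],0],[80,[-0.003,-0.003,-0.027],0],[80,[-0.002,-0.002,-0.028],0],[80,[0.022,0.018,0.002],-0.121],[80,[0.02,0.02,0.002],-0.121],[80,[0.017,0.022,0.002],-0.121],[80,[0.014,0.024,0.002],-0.121],[80,[0.011,0.026,0.002],-0.121]]
[[80,[0.008,0.027,0.002],-0.122],[80,[0.005,0.028,0.002],-0.121],[80,[0.001,0.028,0.002],-0.122],[80,[-0.002,0.028,0.001],-0.121],[80,[-0.005,0.027,0.002],-0.122],[80,[-0.009,0.026,0.001],-0.121],[80,[0,0,0],0],[80,[0,0,0],0]]
```

```bash
python3 plan.py "40 0.395 -0.292 0.13; 40 0.5524 -0.1379 0.11 47.2"
```

```text
t 7.07 pos [ 0.3969 -0.2904  0.0584] yang 9.9 q [-40.   7. 125.   2.  46. -51.] F [ 0.1 -0.4 -0.5] w 0.689
[[40,[-0.001,-0.001,-0.036],0],[40,[0,-0.001,-0.036],0],[40,[0.021,0.03,0.003],-0.108],[40,[0.017,0.032,0.003],-0.108],[40,[0.014,0.034,0.004],-0.109],[40,[0.01,0.035,0.003],-0.108],[40,[0.006,0.037,0.004],-0.109],[40,[0.002,0.036,0.003],-0.108]]
```

>>> servo_tool(moves=[[80,[-0.001,-0.001,-0.036],0],[80,[0,-0.001,-0.036],0],[40,[0.021,0.03,0.003],-0.108],[40,[0.017,0.032,0.003],-0.108],[40,[0.014,0.034,0.004],-0.109],[40,[0.01,0.035,0.003],-0.108],[40,[0.004,0.025,0.004],-0.109],[40,[0.001,0.012,0.003],-0.08]])

```text
time: 7.73
tool_pos: [0.5336, -0.1642, 0.133]
tcp_rot: [1.139, 2.864, 0.022]
wrist_force: [-0.2, -0.1, 0.7]
width: 0.843
```

```bash
python3 plan.py "40 0.5524 -0.1379 0.1 47.2"; python3 - <<'E'
from h import *
snap('wrist','w4.png')
c=snap('top');up(np.clip(c['pixels']*1.8,0,255).astype(np.uint8),235,150,475,310,'t4.png',3.3)
E
```

```text
t 7.73 pos [ 0.5336 -0.1642  0.133 ] yang 46.7 q [-20.   7. 116.   1.  54. -67.] F [-0.2 -0.1  0.7] w 0.843
[[40,[0.002,0.016,0.017],-0.005],[40,[0.002,0.016,0.016],-0.004],[40,[0,0,0],0],[40,[0,0,0],0],[40,[0,0,0],0],[40,[0,0,0],0],[40,[0,0,0],0],[40,[0,0,0],0]]
```

View pics/w4.png

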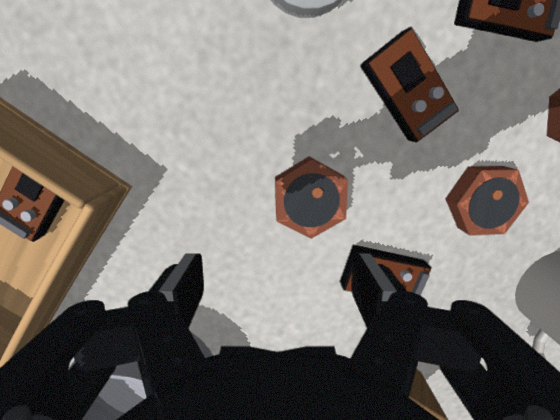

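View pics/t4.png

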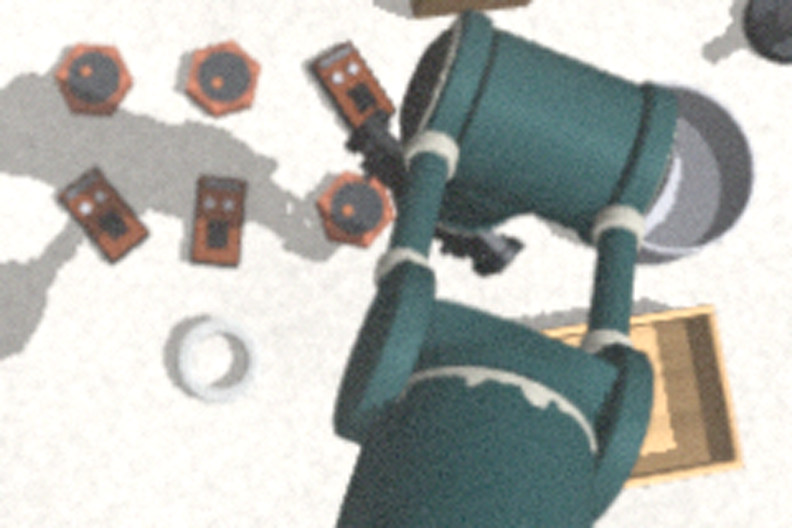

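Wrist view: D2 at (312,197), its flats facing the jaws; released board in the box at (30,200). Top view: others unmoved.

```bash
cat > chk.py <<'E'
from h import *
c=snap('wrist')
for a in sys.argv[1:]:
    f=[float(x) for x in a.split(',')]
    print(px2w(c,f[0],f[1],f[2]).round(4))
E
python3 chk.py 312,197,.018 310,157,.018 348,178,.018 346,216,.018 312,237,.018 277,219,.018 275,178,.018
```

```text
[ 0.5488 -0.1372  0.018 ]
[ 0.5246 -0.1177  0.018 ]
[ 0.5568 -0.1072  0.018 ]
[ 0.5796 -0.128   0.018 ]
[ 0.5741 -0.1595  0.018 ]
[ 0.543  -0.1691  0.018 ]
[ 0.5181 -0.1474  0.018 ]
```

>>> servo_tool(moves=[[40,[0.002,0.009,0.008],0],[40,[0.002,0.009,0.01],0],[40,[0,0.009,0.01],0],[40,[0,0.003,0.006],0],[40,[0,0,0],0],[40,[0,0,0],0],[40,[0,0,0],0],[40,[0,0,0],0]])

```text
time: 8.55
tool_pos: [0.5498, -0.142, 0.0951]
tcp_rot: [1.165, 2.859, 0.018]
wrist_force: [0.0, -0.6, -0.1]
width: 0.843
```

```bash
python3 plan.py "40 0.5524 -0.1379 0.026 47.2"
```

```text
t 8.55 pos [ 0.5498 -0.142   0.0951] yang 45.7 q [-17.  11. 116.   1.  50. -63.] F [ 0.  -0.6 -0.1] w 0.843
[[40,[0.001,0.002,0.035],-0.013],[40,[0,0.003,0.034],-0.013],[40,[0,0,0],0],[40,[0,0,0],0],[40,[0,0,0],0],[40,[0,0,0],0],[40,[0,0,0],0],[40,[0,0,0],0]]
```

>>> servo_tool(moves=[[40,[0.002,0.001,0.015],-0.013],[40,[0,0.002,0.016],-0.013],[40,[0,0,0.016],0],[40,[0,0,0.012],0],[40,[0,0,0.005],0],[40,[0,0,0],0],[40,[0,0,0],0],[40,[0,0,0],0]])

```text
time: 9.22
tool_pos: [0.5567, -0.142, 0.0327]
tcp_rot: [1.128, 2.866, 0.017]
wrist_force: [0.2, -0.1, 0.1]
width: 0.844
```

```bash
python3 plan.py "40 0.551 -0.1379 0.026 47.2"
```

```text
t 9.22 pos [ 0.5567 -0.142   0.0327] yang 47.1 q [-17.  16. 117.   1.  43. -64.] F [ 0.2 -0.1  0.1] w 0.844
[[40,[0.007,-0.001,0.007],-0.002],[40,[0,0,0],0],[40,[0,0,0],0],[40,[0,0,0],0],[40,[0,0,0],0],[40,[0,0,0],0],[40,[0,0,0],0],[40,[0,0,0],0]]
```

>>> servo_tool(moves=[[40,[0.004,-0.001,0.004],0],[40,[0.003,0,0.003],0],[40,[0,0,0],0],[200,[0,0,0],0],[255,[0,0,0],0],[255,[0,0,0],0],[255,[0,0,0],0],[255,[0,0,0],0]])

```text
time: 9.88
tool_pos: [0.553, -0.1382, 0.0283]
tcp_rot: [1.126, 2.86, 0.018]
wrist_force: [-0.2, 0.1, -0.5]
width: 0.644
```

```bash
sed -i "s/ey=np.array(\[np.cos(a),np.sin(a),0\]); ez=np.array(\[0,0,-1.\]); ex=np.cross(ey,ez)/ez=R[:,2]; ey=np.array([np.cos(a),np.sin(a),0]); ex=np.cross(ey,ez); ex\/=np.linalg.norm(ex); ey=np.cross(ez,ex)/" plan.py
sed -i "s/rows=\[\]/print('tilt',R[:,2].round(3)); rows=[]/" plan.py
python3 plan.py "255 0.551 -0.1379 0.14; 255 0.58 -0.383 0.14"
```

```text
t 9.88 pos [ 0.553  -0.1382  0.0283] yang 47.1 q [-17.  16. 118.   1.  42. -64.] F [-0.2  0.1 -0.5] w 0.644
tilt [ 0.067 -0.014 -0.998]
[[255,[-0.002,0.001,-0.037],0],[255,[-0.001,0.001,-0.037],0],[255,[-0.002,0.001,-0.038],0],[255,[-0.027,-0.023,0.001],0],[255,[-0.027,-0.023,0.001],0],[255,[-0.027,-0.023,0.001],0],[255,[-0.027,-0.023,0.001],0],[255,[-0.027,-0.023,0.001],0]]
[[255,[-0.026,-0.023,0],0],[255,[-0.027,-0.022,0.001],0],[255,[0,0,0],0],[255,[0,0,0],0],[255,[0,0,0],0],[255,[0,0,0],0],[255,[0,0,0],0],[255,[0,0,0],0]]
```

>>> servo_tool(moves=[[255,[-0.002,0.001,-0.02],0],[255,[-0.001,0.001,-0.037],0],[255,[-0.002,0.001,-0.037],0],[255,[-0.015,-0.013,-0.01],0],[255,[-0.027,-0.023,0],0],[255,[-0.027,-0.023,0],0],[255,[-0.027,-0.023,0],0],[255,[-0.027,-0.023,0],0]])

```text
time: 10.55
tool_pos: [0.5679, -0.296, 0.1376]
tcp_rot: [1.114, 2.874, 0.019]
wrist_force: [1.6, 1.1, -1.6]
width: 0.643
```

```bash
python3 plan.py "255 0.58 -0.383 0.14"
```

```text
t 10.55 pos [ 0.5679 -0.296   0.1376] yang 47.7 q [-30.  15. 105.   2.  57. -79.] F [ 1.6  1.1 -1.6] w 0.643
tilt [ 0.06  -0.01  -0.998]
[[255,[-0.023,-0.019,-0],0],[255,[-0.022,-0.019,-0],0],[255,[-0.023,-0.018,-0.001],0],[255,[0,0,0],0],[255,[0,0,0],0],[255,[0,0,0],0],[255,[0,0,0],0],[255,[0,0,0],0]]
```

>>> servo_tool(moves=[[255,[-0.023,-0.019,0],0],[255,[-0.02,-0.016,0],0],[255,[-0.012,-0.01,0.005],0],[255,[-0.005,-0.004,0.01],0],[255,[0,0,0.015],0],[255,[0,0,0.015],0],[255,[0,0,0.01],0],[255,[0,0,0.003],0]])

```text
time: 11.22
tool_pos: [0.5827, -0.3835, 0.076]
tcp_rot: [1.124, 2.869, 0.018]
wrist_force: [0.1, 0.2, -1.1]
width: 0.643
```

```bash
python3 plan.py "255 0.58 -0.383 0.06"; python3 - <<'E'
from h import *
snap('wrist','w5.png')
E
```

```text
t 11.22 pos [ 0.5827 -0.3835  0.076 ] yang 47.3 q [-36.  24. 100.   2.  53. -84.] F [ 0.1  0.2 -1.1] w 0.643
tilt [ 0.061 -0.011 -0.998]
[[255,[0.003,-0.002,0.016],0],[255,[0,0,0],0],[255,[0,0,0],0],[255,[0,0,0],0],[255,[0,0,0],0],[255,[0,0,0],0],[255,[0,0,0],0],[255,[0,0,0],0]]
```

View pics/w5.png

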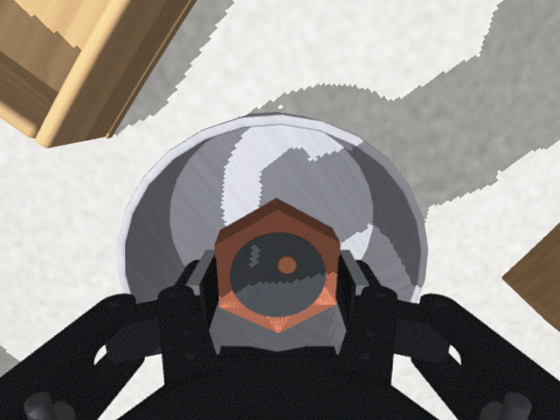

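Disc D2 is held centrally over the tub. Lower a little, release, rise.

>>> servo_tool(moves=[[255,[0.001,-0.001,0.008],0],[255,[0.001,0,0.01],0],[255,[0,0,0.006],0],[255,[0,0,0],0],[45,[0,0,0],0],[45,[0,0,0],0],[45,[0,0,0],0],[45,[0,0,0],0]])

```text
time: 11.93
tool_pos: [0.5831, -0.3805, 0.051]
tcp_rot: [1.119, 2.87, 0.019]
wrist_force: [-0.3, 0.7, -0.3]
width: 0.822
```

```bash
python3 plan.py "45 0.58 -0.383 0.15; 45 0.652 -0.138 0.12 123.3"; python3 plan.py "45 0.58 -0.383 0.15; 45 0.6567 -0.0315 0.12 24.3"|tail -3
```

```text
t 11.93 pos [ 0.5831 -0.3805  0.051 ] yang 47.5 q [-36.  26. 101.   2.  50. -85.] F [-0.3  0.7 -0.3] w 0.822
tilt [ 0.062 -0.011 -0.998]
[[45,[-0.002,0,-0.033],0],[45,[-0.001,0,-0.033],0],[45,[-0.002,-0.001,-0.033],0],[45,[0.01,0.021,0.003],-0.12],[45,[0.008,0.022,0.003],-0.12],[45,[0.005,0.023,0.003],-0.12],[45,[0.002,0.023,0.003],-0.12],[45,[0,0.023,0.003],-0.121]]
[[45,[-0.003,0.023,0.003],-0.12],[45,[-0.006,0.023,0.003],-0.121],[45,[-0.008,0.022,0.003],-0.12],[45,[-0.011,0.02,0.003],-0.121],[45,[-0.013,0.019,0.002],-0.12],[45,[-0.016,0.017,0.003],-0.121],[45,[0,0,0],0],[45,[0,0,0],0]]
tilt [ 0.062 -0.011 -0.998]
[[45,[-0.002,0,-0.033],0],[45,[-0.001,0,-0.033],0],[45,[-0.002,-0.001,-0.033],0],[45,[0.02,0.034,0.003],0.045],[45,[0.022,0.034,0.003],0.045],[45,[0.023,0.033,0.004],0.045],[45,[0.025,0.031,0.003],0.045],[45,[0.026,0.03,0.004],0.045]]
[[45,[0.028,0.029,0.003],0.045],[45,[0.029,0.028,0.004],0.045],[45,[0.03,0.027,0.003],0.045],[45,[0.031,0.025,0.004],0.044],[45,[0,0,0],0],[45,[0,0,0],0],[45,[0,0,0],0],[45,[0,0,0],0]]
```

>>> servo_tool(moves=[[45,[-0.002,0,-0.02],0],[45,[-0.001,0,-0.033],0],[45,[-0.002,0,-0.033],0],[45,[0.012,0.02,-0.005],0.045],[45,[0.022,0.034,0.003],0.045],[45,[0.023,0.033,0.004],0.045],[45,[0.025,0.031,0.003],0.045],[45,[0.026,0.03,0.004],0.045]])

```text
time: 12.6
tool_pos: [0.6259, -0.211, 0.1415]
tcp_rot: [1.457, 2.694, 0.026]
wrist_force: [-0.2, 0.6, -0.2]
width: 0.827
```

```bash
python3 plan.py "45 0.6567 -0.0315 0.12 24.3"
```

```text
t 12.6 pos [ 0.6259 -0.211   0.1415] yang 33.3 q [-21.  16. 103.   0.  56. -54.] F [-0.2  0.6 -0.2] w 0.827
tilt [ 0.077 -0.022 -0.997]
[[45,[0.027,0.025,0.004],0.031],[45,[0.028,0.024,0.004],0.031],[45,[0.028,0.023,0.004],0.032],[45,[0.029,0.022,0.004],0.031],[45,[0.029,0.021,0.004],0.032],[45,[0,0,0],0],[45,[0,0,0],0],[45,[0,0,0],0]]
```

>>> servo_tool(moves=[[45,[0.022,0.02,0.003],0.03],[45,[0.02,0.018,0.003],0.03],[45,[0.02,0.018,0.003],0.03],[45,[0.02,0.017,0.003],0.03],[45,[0.02,0.016,0.003],0.03],[45,[0.02,0.016,0.003],0.008],[45,[0.012,0.009,0.003],0],[45,[0.005,0.003,0],0]])

```text
time: 13.27
tool_pos: [0.6712, -0.0182, 0.1274]
tcp_rot: [1.666, 2.556, 0.049]
wrist_force: [-0.6, -0.9, 0.3]
width: 0.823
```

```bash
python3 plan.py "45 0.6567 -0.0315 0.1 24.3";  python3 - <<'E'
from h import *
snap('wrist','w6.png')
E
```

```text
t 13.27 pos [ 0.6712 -0.0182  0.1274] yang 23.9 q [ -3.  18. 103.  -1.  54. -26.] F [-0.6 -0.9  0.3] w 0.823
tilt [ 0.093 -0.022 -0.995]
[[45,[-0.005,-0.021,0.026],-0.006],[45,[0,0,0],0],[45,[0,0,0],0],[45,[0,0,0],0],[45,[0,0,0],0],[45,[0,0,0],0],[45,[0,0,0],0],[45,[0,0,0],0]]
```

View pics/w6.png

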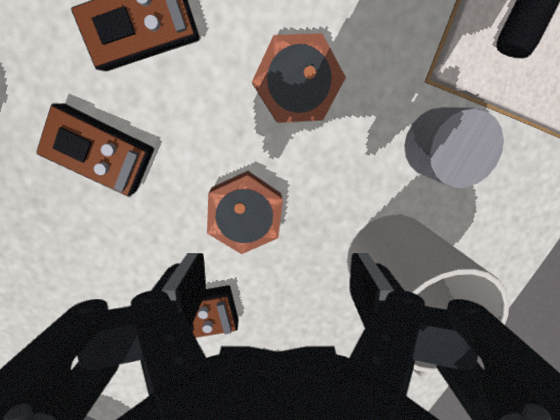

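D1 at (244,215), jaws aligned to its flats; tilt has crept to 5.5°, so I test what drives it with a slow vertical move.

```bash
cat > tl.py <<'E'
from h import *
s=bot.read_state(); R=cv2.Rodrigues(s['tcp_rot'])[0]
q=np.degrees(s['q']); print('pos',s['tool_pos'].round(4),'tilt',R[:,2].round(4),'q',q.round(2),'sum',(q[1]+q[2]+q[4]).round(2),'q4',q[3].round(2))
E
python3 tl.py
```

```text
pos [ 0.6714 -0.0178  0.1279] tilt [ 0.0931 -0.0218 -0.9954] q [ -3.19  17.62 103.12  -1.18  53.85 -26.37] sum 174.6 q4 -1.18
```

>>> servo_tool(moves=[[45,[0,0,-0.012],0],[45,[0,0,-0.012],0],[45,[0,0,-0.012],0],[45,[0,0,-0.012],0],[45,[0,0,-0.012],0],[45,[0,0,-0.012],0],[45,[0,0,0],0],[45,[0,0,0],0]])

```text
time: 13.98
tool_pos: [0.6652, -0.0221, 0.2136]
tcp_rot: [1.667, 2.546, 0.053]
wrist_force: [-0.2, 0.0, -0.4]
width: 0.822
```

```bash
python3 tl.py
```

```text
pos [ 0.6652 -0.0221  0.2136] tilt [ 0.1012 -0.0247 -0.9946] q [ -3.53  12.34 100.1   -1.2   61.68 -26.58] sum 174.12 q4 -1.2
```

>>> servo_tool(moves=[[45,[0,0,0.012],0],[45,[0,0,0.012],0],[45,[0,0,0.012],0],[45,[0,0,0.012],0],[45,[0,0,0.012],0],[45,[0,0,0.012],0],[45,[0,0,0],0],[45,[0,0,0],0]])

```text
time: 14.65
tool_pos: [0.6691, -0.024, 0.1271]
tcp_rot: [1.673, 2.553, 0.045]
wrist_force: [-0.2, 0.3, -0.1]
width: 0.822
```

```bash
python3 tl.py
```

```text
pos [ 0.6691 -0.024   0.1271] tilt [ 0.0903 -0.024  -0.9956] q [ -3.69  17.54 103.31  -1.29  53.89 -26.53] sum 174.75 q4 -1.29
```

>>> servo_tool(moves=[[45,[0,0,0],0.1],[45,[0,0,0],0.1],[45,[0,0,0],0.1],[45,[0,0,0],-0.1],[45,[0,0,0],-0.1],[45,[0,0,0],-0.1],[45,[0,0,0],0],[45,[0,0,0],0]])

```text
time: 15.32
tool_pos: [0.6694, -0.0236, 0.1262]
tcp_rot: [1.682, 2.549, 0.044]
wrist_force: [0.5, 0.3, 0.2]
width: 0.824
```

```bash
python3 tl.py
```

```text
pos [ 0.6694 -0.0236  0.1262] tilt [ 0.0887 -0.0238 -0.9958] q [ -3.65  17.68 103.24  -1.28  53.92 -26.08] sum 174.84 q4 -1.28
```

>>> servo_tool(moves=[[45,[0.016,-0.036,0],0],[45,[0.016,-0.036,0],0],[45,[0.016,-0.036,0],0],[45,[0.016,-0.036,0],0],[45,[0,0,0],0],[45,[0,0,0],0],[45,[0,0,0],0],[45,[0,0,0],0]])

```text
time: 15.98
tool_pos: [0.5055, -0.0204, 0.1082]
tcp_rot: [1.708, 2.534, 0.045]
wrist_force: [0.6, -0.0, -1.1]
width: 0.824
```

```bash
python3 tl.py
```

```text
pos [ 0.5055 -0.0204  0.1082] tilt [ 0.087  -0.0235 -0.9959] q [ -4.52   2.2  123.79  -1.26  48.93 -25.78] sum 174.92 q4 -1.26
```

>>> servo_tool(moves=[[45,[-0.008,0.018,0],0],[45,[-0.008,0.018,0],0],[45,[-0.008,0.018,0],0],[45,[-0.008,0.018,0],0],[45,[-0.008,0.018,0],0],[45,[-0.008,0.018,0],0],[45,[-0.008,0.018,0],0],[45,[-0.008,0.018,0],0]])

```text
time: 16.65
tool_pos: [0.6805, -0.0266, 0.1273]
tcp_rot: [1.711, 2.52, 0.053]
wrist_force: [-0.0, 0.0, -0.6]
width: 0.822
```

```bash
python3 tl.py
```

```text
pos [ 0.6805 -0.0266  0.1273] tilt [ 0.098  -0.0242 -0.9949] q [ -3.86  18.43 102.14  -1.25  53.73 -24.82] sum 174.3 q4 -1.25
```

>>> servo_tool(moves=[[45,[0.009,-0.018,0],0],[45,[0.009,-0.018,0],0],[45,[0.009,-0.018,0],0],[45,[0.009,-0.018,0],0],[45,[0.009,-0.018,0],0],[45,[0.009,-0.018,0],0],[45,[0.009,-0.018,0],0],[45,[0.009,-0.018,0],0]])

```text
time: 17.32
tool_pos: [0.5468, -0.0138, 0.1153]
tcp_rot: [1.706, 2.494, 0.076]
wrist_force: [-0.1, -0.2, -0.3]
width: 0.824
```

```bash
python3 tl.py
```

```text
pos [ 0.5468 -0.0138  0.1153] tilt [ 0.1261 -0.0259 -0.9917] q [ -3.44   4.82 120.27  -1.42  47.59 -23.8 ] sum 172.69 q4 -1.42
```

>>> servo_tool(moves=[[45,[-0.017,0.036,0],0],[45,[-0.017,0.036,0],0],[45,[-0.017,0.036,0],0],[45,[-0.017,0.036,0],0],[45,[0,0,0],0],[45,[0,0,0],0],[45,[0,0,0],0],[45,[0,0,0],0]])

```text
time: 17.98
tool_pos: [0.6921, -0.0234, 0.1133]
tcp_rot: [1.729, 2.515, 0.05]
wrist_force: [-1.0, -0.1, 0.1]
width: 0.82
```

```bash
python3 tl.py
```

```text
pos [ 0.6921 -0.0234  0.1133] tilt [ 0.0916 -0.0236 -0.9955] q [ -3.52  20.58 100.87  -1.28  53.23 -23.79] sum 174.68 q4 -1.28
```

>>> servo_tool(moves=[[45,[0.017,-0.036,0],0],[45,[0.017,-0.036,0],0],[45,[0.017,-0.036,0],0],[45,[0.017,-0.036,0],0],[45,[0,0,0],0],[45,[0,0,0],0],[45,[0,0,0],0],[45,[0,0,0],0]])

```text
time: 18.65
tool_pos: [0.52, -0.0105, 0.0933]
tcp_rot: [1.734, 2.518, 0.045]
wrist_force: [1.0, -0.6, -0.2]
width: 0.828
```

```bash
python3 tl.py
```

```text
pos [ 0.52   -0.0105  0.0933] tilt [ 0.0859 -0.0233 -0.996 ] q [ -3.25   4.97 122.7   -1.43  47.34 -23.24] sum 175.01 q4 -1.43
```

>>> servo_tool(moves=[[45,[-0.017,0.036,0],0],[45,[-0.017,0.036,0],0],[45,[-0.017,0.036,0],0],[45,[-0.017,0.036,0],0],[45,[0,0,0],0],[45,[0,0,0],0],[45,[0,0,0],0],[45,[0,0,0],0]])

```text
time: 19.32
tool_pos: [0.6885, -0.0235, 0.1043]
tcp_rot: [1.734, 2.517, 0.046]
wrist_force: [-0.5, -0.2, 0.5]
width: 0.822
```

```bash
python3 tl.py
```

```text
pos [ 0.6885 -0.0235  0.1043] tilt [ 0.0865 -0.0234 -0.996 ] q [ -3.54  20.93 101.44  -1.3   52.6  -23.68] sum 174.97 q4 -1.3
```

```bash
python3 plan.py "45 0.6567 -0.0315 0.06 24.3"; python3 - <<'E'
from h import *
c=snap('wrist','w7.png'); print(w2px(c,[(.6567,-.0315,.018)]))
E
```

```text
t 19.32 pos [ 0.6885 -0.0235  0.1043] yang 21.0 q [ -4.  21. 101.  -1.  53. -24.] F [-0.5 -0.2  0.5] w 0.822
tilt [ 0.086 -0.023 -0.996]
[[45,[0.003,-0.018,0.021],-0.029],[45,[0.004,-0.018,0.021],-0.029],[45,[0,0,0],0],[45,[0,0,0],0],[45,[0,0,0],0],[45,[0,0,0],0],[45,[0,0,0],0],[45,[0,0,0],0]]
[[220.01008346 214.71703349]]
```

View pics/w7.png

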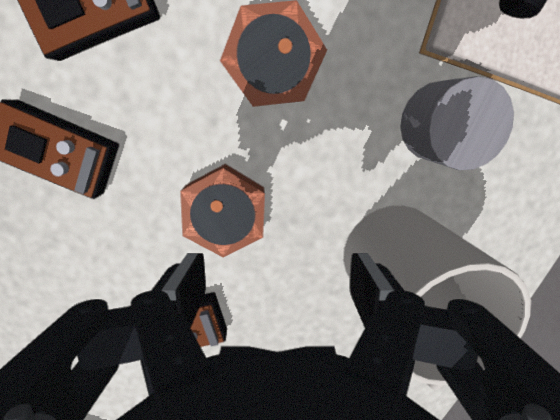

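D1 appears at (222,213), as predicted (220,215). Aligning.

>>> servo_tool(moves=[[45,[0.001,-0.006,0.006],-0.02],[45,[0.001,-0.008,0.008],-0.02],[45,[0.002,-0.008,0.008],-0.015],[45,[0.002,-0.006,0.008],0],[45,[0,-0.003,0.004],0],[45,[0,0,0],0],[45,[0,0,0],0],[45,[0,0,0],0]])

```text
time: 20.03
tool_pos: [0.65, -0.0311, 0.0626]
tcp_rot: [1.659, 2.573, 0.037]
wrist_force: [0.2, -0.7, 0.7]
width: 0.82
```

```bash
python3 plan.py "45 0.6575 -0.0315 0.027 24.3"
```

```text
t 20.03 pos [ 0.65   -0.0311  0.0626] yang 24.5 q [ -4.  20. 108.  -1.  48. -28.] F [ 0.2 -0.7  0.7] w 0.82
tilt [ 0.08  -0.023 -0.997]
[[45,[-0.002,0.004,0.036],0.003],[45,[0,0,0],0],[45,[0,0,0],0],[45,[0,0,0],0],[45,[0,0,0],0],[45,[0,0,0],0],[45,[0,0,0],0],[45,[0,0,0],0]]
```

>>> servo_tool(moves=[[45,[-0.001,0.002,0.006],0],[45,[0,0.001,0.008],0],[45,[0,0,0.008],0],[45,[0,0,0.006],0],[45,[0,0,0.003],0],[45,[0,0,0],0],[45,[0,0,0],0],[45,[0,0,0],0]])

```text
time: 20.7
tool_pos: [0.6586, -0.0313, 0.029]
tcp_rot: [1.657, 2.572, 0.039]
wrist_force: [0.0, -0.2, 0.2]
width: 0.819
```

```bash
python3 plan.py "45 0.6575 -0.0315 0.027 24.3"; python3 - <<'E'
from h import *
c=snap('wrist','w8.png')
E
```

```text
t 20.7 pos [ 0.6586 -0.0313  0.029 ] yang 24.5 q [ -4.  23. 107.  -1.  44. -28.] F [ 0.  -0.2  0.2] w 0.819
tilt [ 0.083 -0.023 -0.996]
[[45,[0,-0.001,0.002],0.004],[45,[0,0,0],0],[45,[0,0,0],0],[45,[0,0,0],0],[45,[0,0,0],0],[45,[0,0,0],0],[45,[0,0,0],0],[45,[0,0,0],0]]
```

View pics/w8.png

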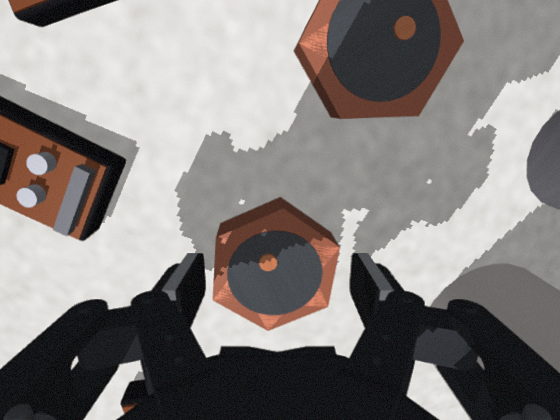

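Disc centred between the pads. Close and lift.

>>> servo_tool(moves=[[45,[0,-0.001,0.001],0],[200,[0,0,0],0],[255,[0,0,0],0],[255,[0,0,0],0],[255,[0,0,0],0],[255,[0,0,-0.012],0],[255,[0,0,-0.02],0],[255,[0,0,-0.02],0]])

```text
time: 21.42
tool_pos: [0.6494, -0.0304, 0.0781]
tcp_rot: [1.662, 2.578, 0.033]
wrist_force: [-0.0, 0.3, -1.6]
width: 0.654
```

```bash
python3 plan.py "255 0.64 -0.06 0.14; 255 0.57 -0.36 0.14"
```

```text
t 21.42 pos [ 0.6494 -0.0304  0.0781] yang 24.5 q [ -4.  19. 107.  -1.  50. -28.] F [-0.   0.3 -1.6] w 0.654
tilt [ 0.074 -0.022 -0.997]
[[255,[-0.013,-0.009,-0.031],0],[255,[-0.013,-0.008,-0.031],0],[255,[-0.03,-0.024,0],0],[255,[-0.031,-0.024,0],0],[255,[-0.03,-0.023,0],0],[255,[-0.031,-0.024,0],0],[255,[-0.03,-0.023,0],0],[255,[-0.031,-0.024,0.001],0]]
[[255,[-0.03,-0.023,0],0],[255,[-0.031,-0.024,0.001],0],[255,[0,0,0],0],[255,[0,0,0],0],[255,[0,0,0],0],[255,[0,0,0],0],[255,[0,0,0],0],[255,[0,0,0],0]]
```

>>> servo_tool(moves=[[255,[-0.013,-0.009,-0.03],0],[255,[-0.013,-0.008,-0.025],0],[255,[-0.026,-0.02,0],0],[255,[-0.028,-0.022,0],0],[255,[-0.028,-0.022,0],0],[255,[-0.028,-0.022,0],0],[255,[-0.028,-0.022,0],0],[255,[-0.028,-0.022,0],0]])

```text
time: 22.08
tool_pos: [0.5955, -0.2663, 0.1523]
tcp_rot: [1.635, 2.575, 0.045]
wrist_force: [0.6, 0.3, -0.7]
width: 0.651
```

```bash
python3 plan.py "255 0.58 -0.383 0.13"
```

```text
t 22.08 pos [ 0.5955 -0.2663  0.1523] yang 25.3 q [-27.  14. 105.   1.  56. -53.] F [ 0.6  0.3 -0.7] w 0.651
tilt [ 0.092 -0.024 -0.995]
[[255,[-0.032,-0.022,0.008],0],[255,[-0.033,-0.022,0.008],0],[255,[-0.032,-0.022,0.008],0],[255,[0,0,0],0],[255,[0,0,0],0],[255,[0,0,0],0],[255,[0,0,0],0],[255,[0,0,0],0]]
```

>>> servo_tool(moves=[[255,[-0.027,-0.018,0.008],0],[255,[-0.023,-0.016,0.01],0],[255,[-0.018,-0.012,0.012],0],[255,[-0.01,-0.006,0.012],0],[255,[-0.004,-0.002,0.008],0],[255,[0,0,0.004],0],[255,[0,0,0],0],[255,[0,0,0],0]])

```text
time: 22.75
tool_pos: [0.5845, -0.3764, 0.1044]
tcp_rot: [1.64, 2.562, 0.043]
wrist_force: [-0.4, 0.1, -1.8]
width: 0.652
```

```bash
python3 plan.py "255 0.58 -0.383 0.07"
```

```text
t 22.75 pos [ 0.5845 -0.3764  0.1044] yang 24.9 q [-36.  21. 101.   2.  52. -62.] F [-0.4  0.1 -1.8] w 0.652
tilt [ 0.098 -0.029 -0.995]
[[255,[-0.002,-0.009,0.034],0],[255,[0,0,0],0],[255,[0,0,0],0],[255,[0,0,0],0],[255,[0,0,0],0],[255,[0,0,0],0],[255,[0,0,0],0],[255,[0,0,0],0]]
```

>>> servo_tool(moves=[[255,[-0.001,-0.004,0.01],0],[255,[-0.001,-0.004,0.012],0],[255,[0,0,0.01],0],[255,[0,0,0.003],0],[45,[0,0,0],0],[45,[0,0,0],0],[45,[0,0,0],0],[45,[0,0,0],0]])

```text
time: 23.42
tool_pos: [0.5833, -0.3775, 0.066]
tcp_rot: [1.632, 2.568, 0.045]
wrist_force: [0.2, -0.5, -0.5]
width: 0.827
```

```bash
python3 plan.py "45 0.575 -0.37 0.15; 45 0.652 -0.138 0.12 -56.7 1";  python3 - <<'E'
from h import *
c=snap('wrist','w9.png')
E
```

```text
t 23.42 pos [ 0.5833 -0.3775  0.066 ] yang 25.3 q [-36.  24. 102.   3.  49. -63.] F [ 0.2 -0.5 -0.5] w 0.827
tilt [ 0.099 -0.027 -0.995]
[[45,[0.002,0.001,-0.028],0],[45,[0.001,0.001,-0.028],0],[45,[0.002,0,-0.029],0],[45,[0.015,0.014,0.003],0.119],[45,[0.016,0.012,0.003],0.119],[45,[0.018,0.01,0.003],0.119],[45,[0.019,0.008,0.002],0.119],[45,[0.02,0.006,0.003],0.119]]
[[45,[0.02,0.003,0.002],0.119],[45,[0.02,0.001,0.003],0.119],[45,[0.02,-0.002,0.002],0.12],[45,[0.02,-0.004,0.003],0.119],[45,[0.019,-0.007,0.002],0.12],[45,[0.018,-0.009,0.003],0.119],[45,[0.018,-0.01,0.002],0.12],[45,[0,0,0],0]]
```

View pics/w9.png

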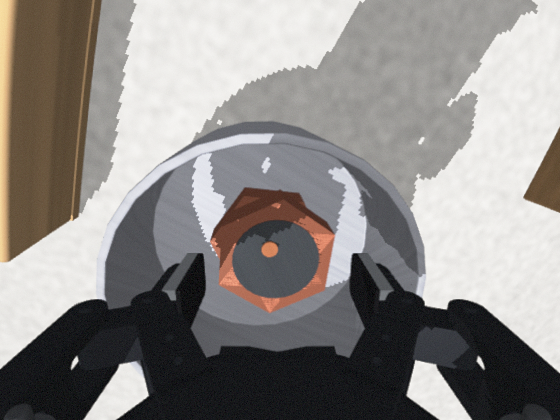

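Two discs stacked in the tub. Next B0.

>>> servo_tool(moves=[[45,[0.002,0.001,-0.018],0],[45,[0.001,0.001,-0.026],0],[45,[0.002,0,-0.026],0],[80,[0.015,0.014,0.003],0.119],[80,[0.016,0.012,0.003],0.119],[80,[0.018,0.01,0.003],0.119],[80,[0.019,0.008,0.002],0.119],[80,[0.02,0.006,0.003],0.119]])

```text
time: 24.13
tool_pos: [0.6133, -0.2776, 0.1326]
tcp_rot: [2.34, 1.944, 0.094]
wrist_force: [1.1, 0.6, -0.2]
width: 0.686
```

```bash
python3 plan.py "80 0.652 -0.138 0.12 -56.7 1"
```

```text
t 24.13 pos [ 0.6133 -0.2776  0.1326] yang -10.5 q [-27.  17. 104.   1.  53. -17.] F [ 1.1  0.6 -0.2] w 0.686
tilt [ 0.11  -0.036 -0.993]
[[80,[0.021,0.002,0.002],0.115],[80,[0.021,-0.001,0.002],0.115],[80,[0.02,-0.003,0.002],0.115],[80,[0.02,-0.006,0.001],0.115],[80,[0.019,-0.008,0.002],0.115],[80,[0.018,-0.01,0.001],0.115],[80,[0.017,-0.011,0.002],0.116],[80,[0,0,0],0]]
```

>>> servo_tool(moves=[[80,[0.021,0.002,0.002],0.115],[80,[0.021,-0.001,0.002],0.115],[80,[0.02,-0.003,0.002],0.115],[80,[0.018,-0.006,0.001],0.115],[80,[0.015,-0.007,0.002],0.115],[80,[0.012,-0.008,0.002],0.1],[80,[0.004,-0.004,0.002],0.06],[80,[0,0,0],0]])

```text
time: 24.8
tool_pos: [0.6491, -0.1554, 0.1252]
tcp_rot: [2.922, 0.922, 0.161]
wrist_force: [0.2, 0.1, 0.8]
width: 0.681
```

```bash
python3 plan.py "80 0.652 -0.138 0.07 -56.7";  python3 - <<'E'
from h import *
c=snap('wrist','w10.png');print(w2px(c,[(.652,-.138,.016)]))
E
```

```text
t 24.8 pos [ 0.6491 -0.1554  0.1252] yang -55.2 q [-15.  16. 105.  -0.  51.  40.] F [0.2 0.1 0.8] w 0.681
tilt [ 0.122 -0.038 -0.992]
[[80,[0.004,-0.009,0.027],0.013],[80,[0.004,-0.009,0.027],0.013],[80,[0,0,0],0],[80,[0,0,0],0],[80,[0,0,0],0],[80,[0,0,0],0],[80,[0,0,0],0],[80,[0,0,0],0]]
[[245.61390251 211.6366645 ]]
```

View pics/w10.png

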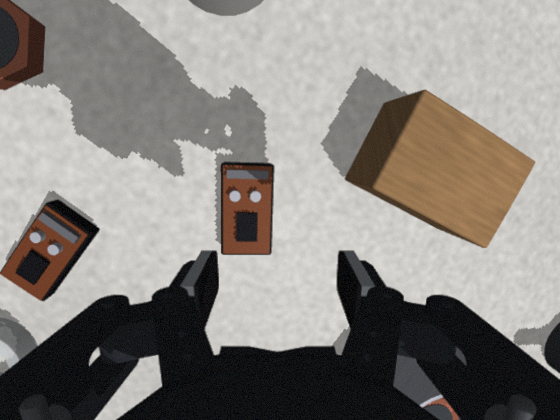

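B0 at (246,209) as predicted; carton clear at (440,170). Brief tilt-reduction experiment before descending.

>>> servo_tool(moves=[[80,[0,0,-0.04],0],[80,[0,0,-0.03],0],[80,[0,0,-0.02],0],[80,[0,0,-0.01],0],[80,[0,0,-0.005],0],[80,[0,0,-0.002],0],[80,[0,0,0],0],[80,[0,0,0],0]])

```text
time: 25.52
tool_pos: [0.6341, -0.1556, 0.2347]
tcp_rot: [2.916, 0.938, 0.156]
wrist_force: [-0.6, -0.1, -0.8]
width: 0.687
```

```bash
python3 tl.py
```

```text
pos [ 0.6341 -0.1556  0.2347] tilt [ 0.1191 -0.0397 -0.9921] q [-15.81   9.35 101.43  -0.37  62.02  38.69] sum 172.79 q4 -0.37
```

>>> servo_tool(moves=[[80,[0,0,0.002],0],[80,[0,0,0.005],0],[80,[0,0,0.01],0],[80,[0,0,0.02],0],[80,[0,0,0.03],0],[80,[0,0,0.03],0],[80,[0,0,0],0],[80,[0,0,0],0]])

```text
time: 26.18
tool_pos: [0.6423, -0.1586, 0.1241]
tcp_rot: [2.922, 0.941, 0.141]
wrist_force: [0.1, 0.9, 0.5]
width: 0.69
```

```bash
python3 tl.py
```

```text
pos [ 0.6423 -0.1586  0.1241] tilt [ 0.1082 -0.0366 -0.9935] q [-15.87  16.25 105.44  -0.41  51.76  38.66] sum 173.45 q4 -0.41
```

>>> servo_tool(moves=[[80,[0,0,-0.041],0],[80,[0,0,-0.03],0],[80,[0,0,-0.02],0],[80,[0,0,-0.01],0],[80,[0,0,-0.005],0],[80,[0,0,-0.002],0],[80,[0,0,0],0],[80,[0,0,0],0]])

```text
time: 26.85
tool_pos: [0.6279, -0.1535, 0.2338]
tcp_rot: [2.927, 0.944, 0.13]
wrist_force: [-0.4, -0.1, 0.3]
width: 0.685
```

>>> servo_tool(moves=[[80,[0,0,0.004],0],[80,[0,0,0.01],0],[80,[0,0,0.02],0],[80,[0,0,0.03],0],[80,[0,0,0.038],0],[80,[0,0,0],0],[80,[0,0,0],0],[80,[0,0,0],0]])

```text
time: 27.52
tool_pos: [0.6339, -0.1559, 0.1182]
tcp_rot: [2.935, 0.946, 0.114]
wrist_force: [-0.0, -0.2, -0.2]
width: 0.687
```

```bash
python3 tl.py
```

```text
pos [ 0.6339 -0.1559  0.1182] tilt [ 0.0877 -0.0307 -0.9957] q [-15.85  16.38 105.88  -0.4   52.41  38.64] sum 174.68 q4 -0.4
```

>>> servo_tool(moves=[[80,[0,0,-0.041],0],[80,[0,0,-0.03],0],[80,[0,0,-0.02],0],[80,[0,0,-0.01],0],[80,[0,0,-0.005],0],[80,[0,0,-0.002],0],[80,[0,0,0],0],[80,[0,0,0],0]])

```text
time: 28.18
tool_pos: [0.6248, -0.1527, 0.2358]
tcp_rot: [2.932, 0.945, 0.12]
wrist_force: [0.1, -0.4, 0.4]
width: 0.686
```

>>> servo_tool(moves=[[80,[0,0,0.01],0],[80,[0,0,0.02],0],[80,[0,0,0.034],0],[80,[0,0,0.038],0],[80,[0,0,0],0],[80,[0,0,0],0],[80,[0,0,0],0],[80,[0,0,0],0]])

```text
time: 28.85
tool_pos: [0.6305, -0.1549, 0.1219]
tcp_rot: [2.939, 0.947, 0.106]
wrist_force: [0.3, -0.3, 1.2]
width: 0.685
```

```bash
python3 tl.py
```

```text
pos [ 0.6305 -0.1549  0.1219] tilt [ 0.081  -0.0287 -0.9963] q [-15.85  16.02 105.9   -0.39  53.16  38.64] sum 175.08 q4 -0.39
```

```bash
python3 plan.py "80 0.652 -0.138 0.06 -56.7"
```

```text
t 28.85 pos [ 0.6305 -0.1549  0.1219] yang -54.4 q [-16.  16. 106.  -0.  53.  39.] F [ 0.3 -0.3  1.2] w 0.685
tilt [ 0.081 -0.029 -0.996]
[[80,[0.012,-0.003,0.031],0.02],[80,[0.012,-0.003,0.032],0.021],[80,[0,0,0],0],[80,[0,0,0],0],[80,[0,0,0],0],[80,[0,0,0],0],[80,[0,0,0],0],[80,[0,0,0],0]]
```

>>> servo_tool(moves=[[80,[0.008,-0.002,0.003],0.02],[80,[0.008,-0.002,0.008],0.02],[80,[0.006,-0.001,0.016],0],[80,[0.001,0,0.026],0],[80,[0,0,0],0],[80,[0,0,0],0],[80,[0,0,0],0],[80,[0,0,0],0]])

```text
time: 29.52
tool_pos: [0.6601, -0.1409, 0.0815]
tcp_rot: [2.947, 0.886, 0.133]
wrist_force: [0.2, 0.6, 0.2]
width: 0.686
```

```bash
python3 plan.py "80 0.652 -0.138 0.027 -56.7"
```

```text
t 29.52 pos [ 0.6601 -0.1409  0.0815] yang -56.7 q [-14.  21. 105.  -1.  49.  43.] F [0.2 0.6 0.2] w 0.686
tilt [ 0.1   -0.034 -0.994]
[[80,[-0.004,-0.006,0.027],-0],[80,[-0.005,-0.005,0.026],-0],[80,[0,0,0],0],[80,[0,0,0],0],[80,[0,0,0],0],[80,[0,0,0],0],[80,[0,0,0],0],[80,[0,0,0],0]]
```

>>> servo_tool(moves=[[80,[-0.005,-0.006,0.004],0],[80,[-0.004,-0.005,0.008],0],[80,[0,0,0.014],0],[80,[0,0,0.02],0],[80,[0,0,0],0],[80,[0,0,0],0],[80,[0,0,0],0],[80,[0,0,0],0]])

```text
time: 30.18
tool_pos: [0.6505, -0.1387, 0.0343]
tcp_rot: [2.945, 0.884, 0.139]
wrist_force: [0.6, -0.3, 0.1]
width: 0.687
```

```bash
python3 plan.py "80 0.652 -0.138 0.026 -56.7"
```

```text
t 30.18 pos [ 0.6505 -0.1387  0.0343] yang -56.7 q [-14.  23. 108.  -1.  43.  43.] F [ 0.6 -0.3  0.1] w 0.687
tilt [ 0.105 -0.035 -0.994]
[[80,[0.001,-0.001,0.008],-0.001],[80,[0,0,0],0],[80,[0,0,0],0],[80,[0,0,0],0],[80,[0,0,0],0],[80,[0,0,0],0],[80,[0,0,0],0],[80,[0,0,0],0]]
```

>>> servo_tool(moves=[[80,[0.001,-0.001,0.003],0],[80,[0,0,0.004],0],[80,[0,0,0],0],[255,[0,0,0],0],[255,[0,0,0],0],[255,[0,0,0],0],[255,[0,0,0],0],[255,[0,0,0],0]])

```text
time: 30.85
tool_pos: [0.654, -0.138, 0.0301]
tcp_rot: [2.942, 0.883, 0.146]
wrist_force: [-0.4, 0.2, -0.8]
width: 0.456
```

```bash
python3 plan.py "255 0.64 -0.14 0.13 ; 255 0.402 -0.3775 0.13 8.8";python3 - <<'E'
from h import *
c=snap('wrist','w11.png')
E
```

```text
t 30.85 pos [ 0.654  -0.138   0.0301] yang -56.8 q [-14.  23. 107.  -1.  43.  43.] F [-0.4  0.2 -0.8] w 0.456
tilt [ 0.11  -0.037 -0.993]
[[255,[-0.002,0.001,-0.034],0],[255,[-0.002,0.001,-0.033],0],[255,[-0.002,0.001,-0.034],0],[255,[-0.033,0.007,-0.002],-0.114],[255,[-0.033,0.003,-0.002],-0.114],[255,[-0.034,-0.001,-0.002],-0.115],[255,[-0.033,-0.004,-0.002],-0.114],[255,[-0.033,-0.008,-0.002],-0.115]]
[[255,[-0.031,-0.012,-0.001],-0.114],[255,[-0.03,-0.015,-0.002],-0.115],[255,[-0.028,-0.019,-0.001],-0.114],[255,[-0.025,-0.022,-0.002],-0.115],[255,[-0.023,-0.024,-0.001],-0.114],[255,[0,0,0],0],[255,[0,0,0],0],[255,[0,0,0],0]]
```

View pics/w11.png

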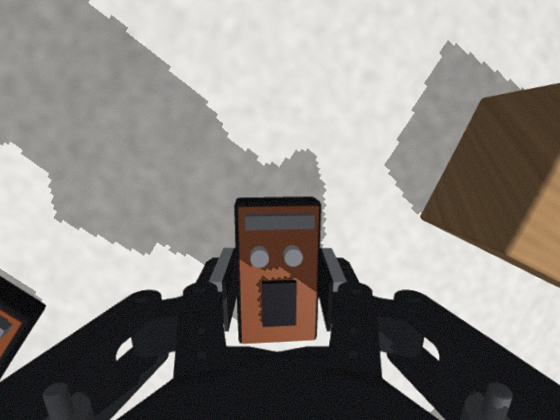

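```bash
python3 plan.py "255 0.62 -0.145 0.14 ; 255 0.401 -0.3716 0.14 -81.2"
```

```text
t 30.9 pos [ 0.6539 -0.138   0.03  ] yang -56.8 q [-14.  23. 107.  -1.  43.  43.] F [ 0.3  1.  -0.8] w 0.455
tilt [ 0.11  -0.037 -0.993]
[[255,[-0.008,-0.001,-0.038],0],[255,[-0.008,-0.001,-0.037],0],[255,[-0.008,-0.001,-0.038],0],[255,[-0.038,0.009,-0.002],0.053],[255,[-0.038,0.011,-0.002],0.053],[255,[-0.037,0.013,-0.002],0.053],[255,[-0.037,0.015,-0.002],0.054],[255,[-0.036,0.017,-0.002],0.053]]
[[255,[-0.034,0.019,-0.002],0.054],[255,[-0.034,0.02,-0.002],0.053],[255,[-0.032,0.022,-0.002],0.054],[255,[0,0,0],0],[255,[0,0,0],0],[255,[0,0,0],0],[255,[0,0,0],0],[255,[0,0,0],0]]
```

>>> servo_tool(moves=[[255,[0,0,-0.04],0],[255,[-0.004,0,-0.03],0],[255,[-0.012,0,-0.015],0],[255,[-0.02,0.004,-0.006],0.053],[255,[-0.03,0.01,-0.002],0.053],[255,[-0.034,0.012,-0.002],0.053],[255,[-0.034,0.014,-0.002],0.054],[255,[-0.034,0.016,-0.002],0.053]])

```text
time: 31.57
tool_pos: [0.5186, -0.2601, 0.1211]
tcp_rot: [3.047, 0.488, 0.158]
wrist_force: [0.5, 0.1, -0.4]
width: 0.453
```

```bash
python3 plan.py "255 0.401 -0.3716 0.13 -81.2"
```

```text
t 31.57 pos [ 0.5186 -0.2601  0.1211] yang -72.0 q [-30.   8. 116.   2.  50.  41.] F [ 0.5  0.1 -0.4] w 0.453
tilt [ 0.109 -0.035 -0.993]
[[255,[-0.029,0.014,-0.004],0.032],[255,[-0.029,0.015,-0.003],0.032],[255,[-0.028,0.016,-0.004],0.032],[255,[-0.027,0.017,-0.003],0.032],[255,[-0.027,0.018,-0.004],0.033],[255,[0,0,0],0],[255,[0,0,0],0],[255,[0,0,0],0]]
```

>>> servo_tool(moves=[[255,[-0.029,0.014,-0.004],0.032],[255,[-0.029,0.015,-0.003],0.032],[255,[-0.028,0.016,-0.004],0.032],[255,[-0.024,0.015,-0.003],0.032],[255,[-0.014,0.01,-0.002],0.025],[255,[-0.004,0.003,0],0],[255,[0,0,0],0],[255,[0,0,0],0]])

```text
time: 32.23
tool_pos: [0.4, -0.3708, 0.1296]
tcp_rot: [3.083, 0.229, 0.163]
wrist_force: [-0.3, 0.4, -0.5]
width: 0.455
```

```bash
python3 plan.py "255 0.401 -0.3716 0.06 -81.2"
```

```text
t 32.23 pos [ 0.4    -0.3708  0.1296] yang -81.7 q [-47.   4. 119.   4.  51.  32.] F [-0.3  0.4 -0.5] w 0.455
tilt [ 0.108 -0.038 -0.993]
[[255,[-0.003,-0.001,0.035],-0.004],[255,[-0.003,-0.002,0.034],-0.004],[255,[0,0,0],0],[255,[0,0,0],0],[255,[0,0,0],0],[255,[0,0,0],0],[255,[0,0,0],0],[255,[0,0,0],0]]
```

>>> servo_tool(moves=[[255,[-0.001,-0.001,0.008],0],[255,[-0.002,-0.001,0.016],0],[255,[-0.002,0,0.022],0],[255,[0,0,0.016],0],[255,[0,0,0],0],[95,[0,0,0],0],[95,[0,0,0],0],[95,[0,0,0],0]])

```text
time: 32.9
tool_pos: [0.4083, -0.3659, 0.0641]
tcp_rot: [3.082, 0.248, 0.167]
wrist_force: [0.8, -0.5, -0.5]
width: 0.628
```

```bash
python3 plan.py "95 0.39 -0.36 0.14; 80 0.539 -0.0284 0.11 -93.6";python3 - <<'E'
from h import *
c=snap('wrist','w12.png')
E
```

```text
t 32.9 pos [ 0.4083 -0.3659  0.0641] yang -80.9 q [-46.  10. 121.   5.  43.  31.] F [ 0.8 -0.5 -0.5] w 0.628
tilt [ 0.111 -0.036 -0.993]
[[95,[-0.005,-0.002,-0.039],0],[95,[-0.004,-0.003,-0.039],0],[80,[0.022,-0.034,0.004],0.025],[80,[0.021,-0.035,0.004],0.024],[80,[0.02,-0.035,0.004],0.025],[80,[0.019,-0.035,0.004],0.024],[80,[0.018,-0.036,0.004],0.025],[80,[0.017,-0.036,0.004],0.024]]
[[80,[0.017,-0.037,0.004],0.025],[80,[0.015,-0.037,0.003],0.024],[80,[0.015,-0.038,0.004],0.025],[80,[0,0,0],0],[80,[0,0,0],0],[80,[0,0,0],0],[80,[0,0,0],0],[80,[0,0,0],0]]
```

View pics/w12.png

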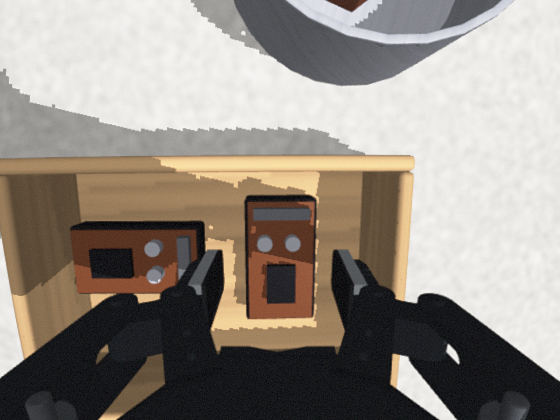

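Both boards sit in the box at (135,258) and (280,258). Next B2.

>>> servo_tool(moves=[[95,[-0.004,-0.002,-0.041],0],[95,[-0.004,-0.003,-0.035],0],[80,[0.01,-0.015,-0.012],0.025],[80,[0.02,-0.032,-0.004],0.024],[80,[0.02,-0.035,0.002],0.025],[80,[0.019,-0.035,0.004],0.024],[80,[0.018,-0.036,0.004],0.025],[80,[0.017,-0.036,0.004],0.024]])

```text
time: 33.62
tool_pos: [0.4847, -0.1654, 0.1575]
tcp_rot: [3.087, -0.009, 0.199]
wrist_force: [1.1, -1.0, -0.4]
width: 0.691
```

```bash
python3 plan.py "80 0.539 -0.0284 0.14 -93.6"
```

```text
t 33.62 pos [ 0.4847 -0.1654  0.1575] yang -90.5 q [-22.  -2. 123.   0.  52.  69.] F [ 1.1 -1.  -0.4] w 0.691
tilt [ 0.128 -0.049 -0.991]
[[80,[0.013,-0.035,0.004],0.013],[80,[0.012,-0.035,0.005],0.014],[80,[0.012,-0.035,0.004],0.013],[80,[0.011,-0.034,0.005],0.014],[80,[0,0,0],0],[80,[0,0,0],0],[80,[0,0,0],0],[80,[0,0,0],0]]
```

>>> servo_tool(moves=[[80,[0.013,-0.032,0.002],0.013],[80,[0.012,-0.03,0.002],0.014],[80,[0.012,-0.026,0.002],0.013],[80,[0.011,-0.018,0.001],0.012],[80,[0.004,-0.008,0],0],[80,[0,-0.002,0],0],[80,[0,0,0],0],[80,[0,0,0],0]])

```text
time: 34.28
tool_pos: [0.549, -0.0389, 0.1628]
tcp_rot: [3.086, -0.08, 0.231]
wrist_force: [-0.2, 0.6, -0.3]
width: 0.686
```

>>> servo_tool(moves=[[80,[0,0,-0.041],0],[80,[0,0,-0.03],0],[80,[0,0,-0.02],0],[80,[0,0,-0.01],0],[80,[0,0,-0.005],0],[80,[0,0,-0.002],0],[80,[0,0,0],0],[80,[0,0,0],0]])

```text
time: 34.95
tool_pos: [0.5267, -0.0418, 0.2694]
tcp_rot: [3.084, -0.096, 0.217]
wrist_force: [0.1, 0.4, -0.6]
width: 0.688
```

>>> servo_tool(moves=[[80,[0,0,0.004],0],[80,[0,0,0.01],0],[80,[0,0,0.02],0],[80,[0,0,0.03],0],[80,[0,0,0.038],0],[80,[0,0,0],0],[80,[0,0,0],0],[80,[0,0,0],0]])

```text
time: 35.62
tool_pos: [0.5367, -0.0468, 0.154]
tcp_rot: [3.087, -0.095, 0.196]
wrist_force: [0.8, 0.5, 0.1]
width: 0.687
```

```bash
python3 tl.py
```

```text
pos [ 0.5367 -0.0468  0.154 ] tilt [ 0.1246 -0.0506 -0.9909] q [ -6.39   1.17 119.49  -2.65  51.93  88.63] sum 172.59 q4 -2.65
```

>>> servo_tool(moves=[[80,[0,0,-0.041],0],[80,[0,0,-0.035],0],[80,[0,0,-0.02],0],[80,[0,0,-0.01],0],[80,[0,0,-0.005],0],[80,[0,0,-0.002],0],[80,[0,0,0],0],[80,[0,0,0],0]])

```text
time: 36.28
tool_pos: [0.5227, -0.0404, 0.2756]
tcp_rot: [3.087, -0.093, 0.202]
wrist_force: [0.2, 0.3, 0.2]
width: 0.685
```

>>> servo_tool(moves=[[80,[0,0,0.004],0],[80,[0,0,0.01],0],[80,[0,0,0.02],0],[80,[0,0,0.03],0],[80,[0,0,0.041],0],[80,[0,0,0],0],[80,[0,0,0],0],[80,[0,0,0],0]])

```text
time: 36.95
tool_pos: [0.5317, -0.0457, 0.1569]
tcp_rot: [3.089, -0.094, 0.18]
wrist_force: [-0.8, 0.2, -0.7]
width: 0.682
```

```bash
python3 tl.py
```

```text
pos [ 0.5317 -0.0457  0.1569] tilt [ 0.1149 -0.0491 -0.9922] q [ -6.33   0.75 119.54  -2.6   52.87  88.59] sum 173.15 q4 -2.6
```

>>> servo_tool(moves=[[80,[0,0,-0.041],0],[80,[0,0,-0.041],0],[80,[0,0,-0.02],0],[80,[0,0,-0.01],0],[80,[0,0,-0.005],0],[80,[0,0,-0.002],0],[80,[0,0,0],0],[80,[0,0,0],0]])

```text
time: 37.62
tool_pos: [0.5178, -0.0395, 0.2848]
tcp_rot: [3.089, -0.094, 0.187]
wrist_force: [0.0, -0.7, 0.1]
width: 0.681
```

>>> servo_tool(moves=[[80,[0,0,0.004],0],[80,[0,0,0.02],0],[80,[0,0,0.041],0],[80,[0,0,0.041],0],[80,[0,0,0],0],[80,[0,0,0],0],[80,[0,0,0],0],[80,[0,0,0],0]])

```text
time: 38.28
tool_pos: [0.5273, -0.0446, 0.1701]
tcp_rot: [3.091, -0.094, 0.17]
wrist_force: [-0.2, -0.4, -0.0]
width: 0.686
```

```bash
python3 tl.py
```

```text
pos [ 0.5273 -0.0446  0.1701] tilt [ 0.1085 -0.0481 -0.9929] q [ -6.28  -0.37 119.09  -2.52  54.82  88.54] sum 173.53 q4 -2.52
```

>>> servo_tool(moves=[[80,[0,0,-0.02],0],[80,[0,0,-0.02],0],[80,[0,0,-0.02],0],[80,[0,0,-0.02],0],[80,[0,0,-0.01],0],[80,[0,0,-0.004],0],[80,[0,0,0],0],[80,[0,0,0],0]])

```text
time: 38.95
tool_pos: [0.5208, -0.04, 0.2813]
tcp_rot: [3.088, -0.094, 0.2]
wrist_force: [0.0, -0.0, -0.2]
width: 0.688
```

```bash
python3 tl.py
```

```text
pos [ 0.5208 -0.04    0.2813] tilt [ 0.1275 -0.0499 -0.9906] q [ -5.82  -7.17 113.32  -2.3   66.28  88.44] sum 172.43 q4 -2.3
```

>>> servo_tool(moves=[[80,[0,0,0.014],0],[80,[0,0,0.015],0],[80,[0,0,0.015],0],[80,[0,0,0.015],0],[80,[0,0,0.015],0],[80,[0,0,0.015],0],[80,[0,0,0.015],0],[80,[0,0,0],0]])

```text
time: 39.62
tool_pos: [0.5312, -0.0451, 0.1675]
tcp_rot: [3.089, -0.094, 0.188]
wrist_force: [-0.8, 0.3, -1.2]
width: 0.686
```

```bash
python3 tl.py
```

```text
pos [ 0.5312 -0.0451  0.1675] tilt [ 0.12   -0.049  -0.9916] q [ -6.3   -0.17 119.24  -2.53  53.79  88.54] sum 172.86 q4 -2.53
```

```bash
python3 plan.py "80 0.539 -0.0284 0.07 -93.6";python3 - <<'E'
from h import *
c=snap('wrist','w13.png');print(w2px(c,[(.539,-.0284,.016),(.5417,.0641,.016)]))
E
```

```text
t 39.62 pos [ 0.5312 -0.0451  0.1675] yang -93.6 q [ -6.  -0. 119.  -3.  54.  89.] F [-0.8  0.3 -1.2] w 0.686
tilt [ 0.12  -0.049 -0.992]
[[80,[-0.002,-0.007,0.032],-0],[80,[-0.002,-0.007,0.032],-0],[80,[-0.001,-0.007,0.033],-0],[80,[0,0,0],0],[80,[0,0,0],0],[80,[0,0,0],0],[80,[0,0,0],0],[80,[0,0,0],0]]
[[251.00159614 215.74634429]
 [148.75974937 219.89235314]]
```

View pics/w13.png

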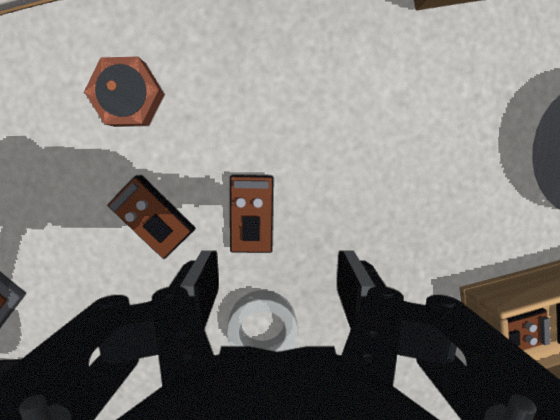

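B2 at (251,213), B1 (150,217), D0 (124,90): as predicted.

>>> servo_tool(moves=[[80,[-0.001,-0.004,0.004],0],[80,[-0.001,-0.006,0.01],0],[80,[-0.001,-0.006,0.02],0],[80,[-0.001,-0.003,0.026],0],[80,[0,0,0.028],0],[80,[0,0,0],0],[80,[0,0,0],0],[80,[0,0,0],0]])

```text
time: 40.33
tool_pos: [0.5439, -0.0271, 0.0813]
tcp_rot: [3.088, -0.094, 0.205]
wrist_force: [-0.2, -0.5, -0.6]
width: 0.689
```

```bash
python3 plan.py "80 0.539 -0.0284 0.028 -93.6"
```

```text
t 40.33 pos [ 0.5439 -0.0271  0.0813] yang -93.6 q [ -4.   7. 122.  -3.  43.  92.] F [-0.2 -0.5 -0.6] w 0.689
tilt [ 0.13  -0.049 -0.99 ]
[[80,[-0.006,0,0.026],-0],[80,[-0.006,-0.001,0.026],-0],[80,[0,0,0],0],[80,[0,0,0],0],[80,[0,0,0],0],[80,[0,0,0],0],[80,[0,0,0],0],[80,[0,0,0],0]]
```

>>> servo_tool(moves=[[80,[-0.003,0,0.004],0],[80,[-0.004,0,0.008],0],[80,[-0.003,0,0.014],0],[80,[0,0,0.02],0],[80,[0,0,0],0],[80,[0,0,0],0],[80,[0,0,0],0],[80,[0,0,0],0]])

```text
time: 41.0
tool_pos: [0.546, -0.0292, 0.0426]
tcp_rot: [3.086, -0.095, 0.231]
wrist_force: [0.5, 0.7, -0.0]
width: 0.69
```

```bash
python3 plan.py "80 0.539 -0.0284 0.028 -93.6"
```

```text
t 41.0 pos [ 0.546  -0.0292  0.0426] yang -93.7 q [ -4.  10. 124.  -4.  37.  92.] F [ 0.5  0.7 -0. ] w 0.69
tilt [ 0.148 -0.05  -0.988]
[[80,[-0.009,-0.001,0.013],-0.002],[80,[0,0,0],0],[80,[0,0,0],0],[80,[0,0,0],0],[80,[0,0,0],0],[80,[0,0,0],0],[80,[0,0,0],0],[80,[0,0,0],0]]
```

>>> servo_tool(moves=[[80,[-0.004,0,0.006],0],[80,[-0.004,-0.001,0.006],0],[80,[0,0,0],0],[80,[0,0,0],0],[255,[0,0,0],0],[255,[0,0,0],0],[255,[0,0,0],0],[255,[0,0,0],0]])

```text
time: 41.67
tool_pos: [0.5414, -0.0283, 0.0317]
tcp_rot: [3.085, -0.095, 0.24]
wrist_force: [-0.2, 0.2, -0.5]
width: 0.455
```

```bash
python3 tl.py; python3 - <<'E'
from h import *
c=snap('wrist','w14.png')
E
```

```text
pos [ 0.5414 -0.0283  0.0317] tilt [ 0.1529 -0.0507 -0.9869] q [ -4.3   10.74 124.72  -3.85  35.6   92.18] sum 171.06 q4 -3.85
```

View pics/w14.png

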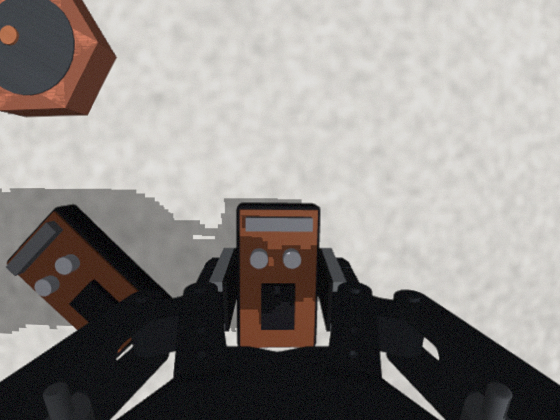

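>>> servo_tool(moves=[[255,[0,0,-0.041],0],[255,[0,0,-0.041],0],[255,[0,0,-0.03],0],[255,[0,0,-0.02],0],[255,[0,0,-0.01],0],[255,[0,0,-0.004],0],[255,[0,0,0],0],[255,[0,0,0],0]])

```text
time: 42.38
tool_pos: [0.5144, -0.0205, 0.1734]
tcp_rot: [3.088, -0.095, 0.213]
wrist_force: [-0.7, -0.0, -1.9]
width: 0.453
```

```bash
python3 tl.py;python3 plan.py "255 0.392 -0.313 0.13 -81.2"
```

```text
pos [ 0.5144 -0.0205  0.1734] tilt [ 0.1359 -0.0492 -0.9895] q [ -3.59  -3.09 121.47  -2.89  53.67  91.48] sum 172.05 q4 -2.89
t 42.38 pos [ 0.5144 -0.0205  0.1734] yang -93.7 q [ -4.  -3. 121.  -3.  54.  91.] F [-0.7 -0.  -1.9] w 0.453
tilt [ 0.136 -0.049 -0.989]
[[255,[-0.014,0.037,0.005],-0.027],[255,[-0.014,0.037,0.005],-0.027],[255,[-0.016,0.037,0.005],-0.027],[255,[-0.016,0.036,0.005],-0.027],[255,[-0.017,0.036,0.005],-0.027],[255,[-0.019,0.035,0.005],-0.028],[255,[-0.019,0.034,0.005],-0.027],[255,[-0.021,0.034,0.006],-0.028]]
```

>>> servo_tool(moves=[[255,[-0.014,0.037,0.005],-0.027],[255,[-0.014,0.037,0.005],-0.027],[255,[-0.016,0.037,0.005],-0.027],[255,[-0.016,0.036,0.005],-0.027],[255,[-0.017,0.034,0.005],-0.027],[255,[-0.017,0.03,0.005],-0.028],[255,[-0.015,0.024,0.005],-0.027],[255,[-0.008,0.014,0.003],-0.02]])

```text
time: 43.05
tool_pos: [0.4025, -0.2771, 0.1184]
tcp_rot: [3.076, 0.264, 0.186]
wrist_force: [0.4, 0.4, -0.8]
width: 0.458
```

```bash
python3 plan.py "255 0.392 -0.313 0.09 -81.2"
```

```text
t 43.05 pos [ 0.4025 -0.2771  0.1184] yang -80.4 q [-39.  -2. 127.   4.  48.  39.] F [ 0.4  0.4 -0.8] w 0.458
tilt [ 0.124 -0.038 -0.992]
[[255,[-0.01,0.016,0.014],0.007],[255,[-0.009,0.016,0.014],0.007],[255,[0,0,0],0],[255,[0,0,0],0],[255,[0,0,0],0],[255,[0,0,0],0],[255,[0,0,0],0],[255,[0,0,0],0]]
```

>>> servo_tool(moves=[[255,[-0.006,0.009,0],0],[255,[-0.006,0.01,0.003],0],[255,[-0.004,0.008,0.006],0],[255,[-0.001,0.003,0.01],0],[255,[0,0,0.006],0],[255,[0,0,0],0],[255,[0,0,0],0],[255,[0,0,0],0]])

```text
time: 43.72
tool_pos: [0.3849, -0.31, 0.0777]
tcp_rot: [3.094, 0.254, 0.162]
wrist_force: [-0.1, -0.2, -0.3]
width: 0.453
```

```bash
python3 plan.py "255 0.392 -0.313 0.08 -81.2";python3 - <<'E'
from h import *
c=snap('wrist','w15.png')
E
```

```text
t 43.72 pos [ 0.3849 -0.31    0.0777] yang -80.7 q [-44.   3. 127.   5.  45.  34.] F [-0.1 -0.2 -0.3] w 0.453
tilt [ 0.107 -0.024 -0.994]
[[255,[0.007,0.004,-0.001],0.008],[255,[0,0,0],0],[255,[0,0,0],0],[255,[0,0,0],0],[255,[0,0,0],0],[255,[0,0,0],0],[255,[0,0,0],0],[255,[0,0,0],0]]
```

View pics/w15.png

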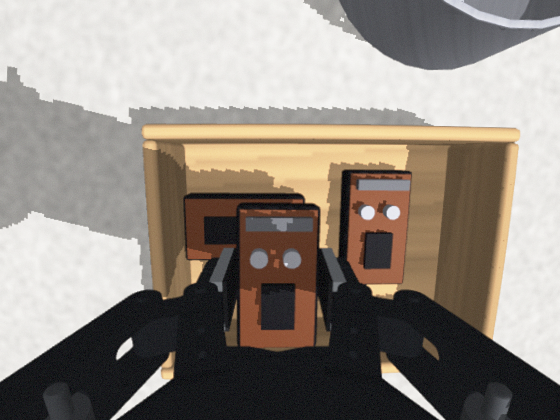

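Board hangs over A, slightly near the robot-side wall; shift 7 mm, release.

>>> servo_tool(moves=[[255,[0.003,0.001,0],0],[255,[0.004,0.001,0],0],[255,[0,0,0],0],[255,[0,0,0],0],[100,[0,0,0],0],[100,[0,0,0],0],[100,[0,0,0],0],[100,[0,0,-0.01],0]])

```text
time: 44.43
tool_pos: [0.3938, -0.3096, 0.0906]
tcp_rot: [3.091, 0.26, 0.166]
wrist_force: [0.3, 1.1, 1.0]
width: 0.611
```

```bash
python3 plan.py "100 0.40 -0.31 0.15 ; 80 0.5417 0.0641 0.15 -49.1";python3 - <<'E'
from h import *
c=snap('wrist','w16.png')
E
```

```text
t 44.43 pos [ 0.3938 -0.3096  0.0906] yang -80.5 q [-43.   3. 126.   4.  46.  34.] F [0.3 1.1 1. ] w 0.611
tilt [ 0.109 -0.026 -0.994]
[[100,[0.006,0.002,-0.029],0],[100,[0.006,0.002,-0.029],0],[80,[0.02,-0.035,0.001],-0.055],[80,[0.022,-0.033,0],-0.055],[80,[0.024,-0.032,0.001],-0.055],[80,[0.025,-0.031,0],-0.055],[80,[0.027,-0.029,0.001],-0.055],[80,[0.029,-0.028,0],-0.055]]
[[80,[0.03,-0.026,0.001],-0.055],[80,[0.032,-0.025,0],-0.055],[80,[0.033,-0.023,0.001],-0.054],[80,[0.034,-0.021,0],-0.055],[80,[0,0,0],0],[80,[0,0,0],0],[80,[0,0,0],0],[80,[0,0,0],0]]
```

View pics/w16.png

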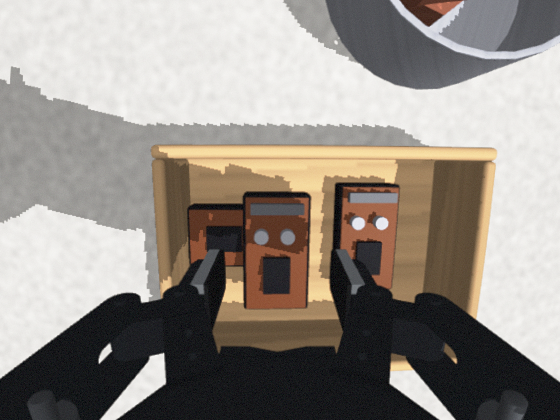

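Three boards in. Going to B1 (jaw angle -49).

>>> servo_tool(moves=[[100,[0.004,0.001,-0.04],0],[100,[0.006,0.001,-0.03],0],[80,[0.016,-0.025,-0.008],-0.055],[80,[0.022,-0.033,0],-0.055],[80,[0.024,-0.032,0.001],-0.055],[80,[0.025,-0.031,0],-0.055],[80,[0.027,-0.029,0.001],-0.055],[80,[0.029,-0.028,0],-0.055]])

```text
time: 45.15
tool_pos: [0.4825, -0.0971, 0.1861]
tcp_rot: [2.975, 0.751, 0.174]
wrist_force: [1.6, -0.4, 0.3]
width: 0.684
```

```bash
python3 plan.py "80 0.5417 0.0641 0.17 -49.1"
```

```text
t 45.15 pos [ 0.4825 -0.0971  0.1861] yang -61.9 q [-14.  -6. 123.  -0.  56.  48.] F [ 1.6 -0.4  0.3] w 0.684
tilt [ 0.126 -0.039 -0.991]
[[80,[0.025,-0.023,0.003],-0.045],[80,[0.026,-0.022,0.004],-0.045],[80,[0.027,-0.021,0.003],-0.045],[80,[0.028,-0.02,0.004],-0.044],[80,[0.03,-0.018,0.003],-0.045],[80,[0,0,0],0],[80,[0,0,0],0],[80,[0,0,0],0]]
```

>>> servo_tool(moves=[[80,[0.025,-0.023,0.002],-0.045],[80,[0.026,-0.022,0.002],-0.045],[80,[0.026,-0.02,0.002],-0.045],[80,[0.022,-0.015,0.002],-0.044],[80,[0.013,-0.009,0.002],-0.03],[80,[0.004,-0.003,0],0],[80,[0,0,0],0],[80,[0,0,0],0]])

```text
time: 45.82
tool_pos: [0.5361, 0.0577, 0.1851]
tcp_rot: [2.854, 1.08, 0.183]
wrist_force: [0.4, -0.4, -0.1]
width: 0.69
```

>>> servo_tool(moves=[[80,[0,0,-0.041],0],[80,[0,0,-0.03],0],[80,[0,0,-0.02],0],[80,[0,0,-0.01],0],[80,[0,0,-0.005],0],[80,[0,0,-0.002],0],[80,[0,0,0],0],[80,[0,0,0],0]])

```text
time: 46.48
tool_pos: [0.5161, 0.0527, 0.293]
tcp_rot: [2.862, 1.06, 0.17]
wrist_force: [0.1, -0.1, 0.0]
width: 0.684
```

>>> servo_tool(moves=[[80,[0,0,0.004],0],[80,[0,0,0.01],0],[80,[0,0,0.02],0],[80,[0,0,0.03],0],[80,[0,0,0.038],0],[80,[0,0,0],0],[80,[0,0,0],0],[80,[0,0,0],0]])

```text
time: 47.15
tool_pos: [0.5255, 0.0478, 0.1777]
tcp_rot: [2.867, 1.062, 0.15]
wrist_force: [0.5, 0.3, 0.5]
width: 0.687
```

>>> servo_tool(moves=[[80,[0,0,-0.041],0],[80,[0,0,-0.03],0],[80,[0,0,-0.02],0],[80,[0,0,-0.01],0],[80,[0,0,-0.005],0],[80,[0,0,-0.002],0],[80,[0,0,0],0],[80,[0,0,0],0]])

```text
time: 47.82
tool_pos: [0.5128, 0.0532, 0.2952]
tcp_rot: [2.865, 1.062, 0.158]
wrist_force: [-0.2, -0.2, -0.1]
width: 0.688
```

>>> servo_tool(moves=[[80,[0,0,0.004],0],[80,[0,0,0.01],0],[80,[0,0,0.02],0],[80,[0,0,0.03],0],[80,[0,0,0.038],0],[80,[0,0,0],0],[80,[0,0,0],0],[80,[0,0,0],0]])

```text
time: 48.48
tool_pos: [0.521, 0.0481, 0.1799]
tcp_rot: [2.869, 1.064, 0.137]
wrist_force: [0.2, 0.7, -0.5]
width: 0.688
```

```bash
python3 tl.py;python3 plan.py "80 0.5417 0.0641 0.08 -49.1";python3 - <<'E'
from h import *
c=snap('wrist','w17.png');print(w2px(c,[(.5417,.0641,.016)]))
E
```

```text
pos [0.521  0.0481 0.1799] tilt [ 0.1108 -0.0421 -0.993 ] q [  4.33  -1.43 119.    -3.47  56.31  55.41] sum 173.88 q4 -3.47
t 48.48 pos [0.521  0.0481 0.1799] yang -49.5 q [  4.  -1. 119.  -3.  56.  55.] F [ 0.2  0.7 -0.5] w 0.688
tilt [ 0.111 -0.042 -0.993]
[[80,[0.007,-0.003,0.034],-0.002],[80,[0.007,-0.003,0.033],-0.002],[80,[0.006,-0.003,0.034],-0.003],[80,[0,0,0],0],[80,[0,0,0],0],[80,[0,0,0],0],[80,[0,0,0],0],[80,[0,0,0],0]]
[[259.7051089  181.48321877]]
```

View pics/w17.png

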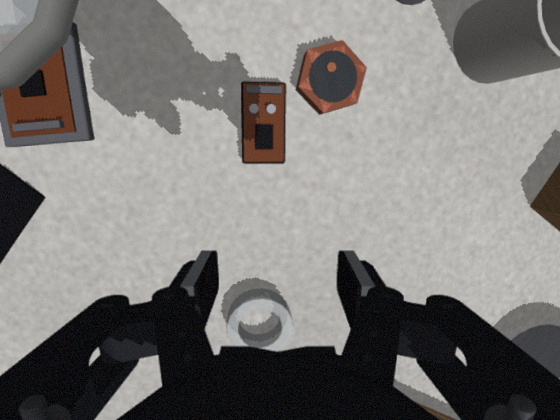

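B1 now appears at (263,122), predicted (260,181): it has been knocked. D0 at (332,76). Remeasuring.

```bash
python3 chk.py 243,82,.016 285,82,.016 286,163,.016 242,163,.016 332,76,.018; python3 - <<'E'
from h import *
c=snap('wrist');print(w2px(c,[(.6541,.0747,.018)]))
c=snap('top');up(np.clip(c['pixels']*1.8,0,255).astype(np.uint8),150,150,475,310,'t5.png',2.4)
E
```

```text
[0.6003 0.1313 0.016 ]
[0.6247 0.1036 0.016 ]
[0.5713 0.0564 0.016 ]
[0.5453 0.0874 0.016 ]
[0.6563 0.0754 0.018 ]
[[329.58207912  80.21812562]]
```

View pics/t5.png

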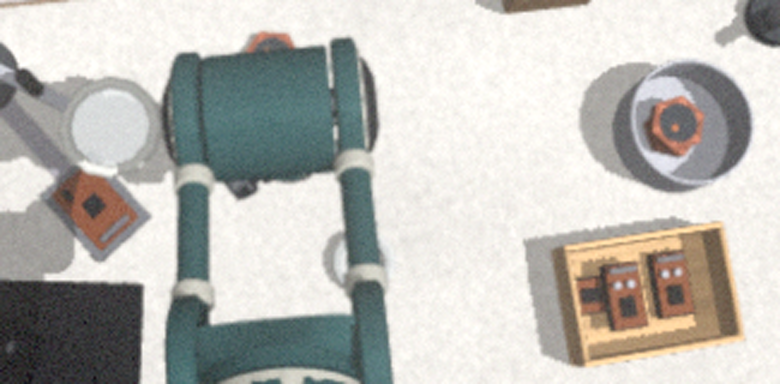

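```bash
python3 plan.py "40 0.6555 0.075 0.15 -120"
```

```text
t 48.68 pos [0.5236 0.0484 0.1834] yang -49.5 q [  4.  -2. 119.  -3.  56.  55.] F [0.7 0.1 0.4] w 0.685
tilt [ 0.118 -0.042 -0.992]
[[40,[0.01,0.006,0.004],0.112],[40,[0.011,0.004,0.004],0.112],[40,[0.011,0.003,0.004],0.112],[40,[0.012,0.002,0.004],0.112],[40,[0.012,0,0.005],0.112],[40,[0.012,-0.001,0.004],0.112],[40,[0.012,-0.002,0.005],0.112],[40,[0.011,-0.004,0.004],0.112]]
[[40,[0.011,-0.005,0.005],0.111],[40,[0.01,-0.006,0.004],0.112],[40,[0.01,-0.006,0.005],0.111],[40,[0,0,0],0],[40,[0,0,0],0],[40,[0,0,0],0],[40,[0,0,0],0],[40,[0,0,0],0]]
```

>>> servo_tool(moves=[[40,[0.01,0.006,0.002],0.112],[40,[0.011,0.004,0.002],0.112],[40,[0.011,0.003,0.002],0.112],[40,[0.012,0.002,0.002],0.112],[40,[0.012,0,0.002],0.112],[40,[0.012,-0.001,0.002],0.112],[40,[0.012,-0.002,0.002],0.112],[40,[0.011,-0.004,0.002],0.112]])

```text
time: 49.35
tool_pos: [0.628, 0.0698, 0.1955]
tcp_rot: [3.09, -0.352, 0.231]
wrist_force: [-0.0, 0.7, 0.4]
width: 0.847
```

```bash
python3 plan.py "40 0.6555 0.075 0.15 -120"
```

```text
t 49.35 pos [0.628  0.0698 0.1955] yang -103.0 q [  6.   9. 107.  -4.  57. 110.] F [-0.   0.7  0.4] w 0.847
tilt [ 0.144 -0.039 -0.989]
[[40,[0.006,-0.004,0.016],0.099],[40,[0.006,-0.004,0.016],0.099],[40,[0.005,-0.005,0.017],0.098],[40,[0,0,0],0],[40,[0,0,0],0],[40,[0,0,0],0],[40,[0,0,0],0],[40,[0,0,0],0]]
```

>>> servo_tool(moves=[[40,[0.006,-0.004,0.004],0.099],[40,[0.006,-0.004,0.01],0.099],[40,[0.004,-0.003,0.02],0.08],[40,[0,0,0.03],0],[40,[0,0,0],0],[40,[0,0,0],0],[40,[0,0,0],0],[40,[0,0,0],0]])

```text
time: 50.02
tool_pos: [0.671, 0.0754, 0.1531]
tcp_rot: [-3.012, 0.807, -0.28]
wrist_force: [0.5, -0.6, -0.0]
width: 0.847
```

>>> servo_tool(moves=[[40,[0,0,-0.041],0],[40,[0,0,-0.03],0],[40,[0,0,-0.02],0],[40,[0,0,-0.01],0],[40,[0,0,-0.005],0],[40,[0,0,-0.002],0],[40,[0,0,0],0],[40,[0,0,0],0]])

```text
time: 50.68
tool_pos: [0.6518, 0.0797, 0.2709]
tcp_rot: [-3.008, 0.804, -0.293]
wrist_force: [0.9, -0.4, -0.6]
width: 0.842
```

>>> servo_tool(moves=[[40,[0,0,0.004],0],[40,[0,0,0.01],0],[40,[0,0,0.02],0],[40,[0,0,0.03],0],[40,[0,0,0.038],0],[40,[0,0,0],0],[40,[0,0,0],0],[40,[0,0,0],0]])

```text
time: 51.35
tool_pos: [0.6664, 0.075, 0.1541]
tcp_rot: [-3.016, 0.806, -0.27]
wrist_force: [-0.3, -0.7, -0.3]
width: 0.84
```

>>> servo_tool(moves=[[40,[0,0,-0.041],0],[40,[0,0,-0.03],0],[40,[0,0,-0.02],0],[40,[0,0,-0.01],0],[40,[0,0,-0.005],0],[40,[0,0,-0.002],0],[40,[0,0,0],0],[40,[0,0,0],0]])

```text
time: 52.02
tool_pos: [0.6478, 0.0794, 0.2699]
tcp_rot: [-3.014, 0.805, -0.275]
wrist_force: [0.1, -0.2, 0.3]
width: 0.845
```

>>> servo_tool(moves=[[40,[0,0,0.004],0],[40,[0,0,0.01],0],[40,[0,0,0.02],0],[40,[0,0,0.03],0],[40,[0,0,0.038],0],[40,[0,0,0],0],[40,[0,0,0],0],[40,[0,0,0],0]])

```text
time: 52.68
tool_pos: [0.6615, 0.0747, 0.1543]
tcp_rot: [-3.02, 0.807, -0.255]
wrist_force: [-0.5, 0.3, 0.1]
width: 0.84
```

```bash
python3 plan.py "40 0.6555 0.075 0.08 -120"
```

```text
t 52.68 pos [0.6615 0.0747 0.1543] yang -119.7 q [  6.  14. 105.  -4.  52. 128.] F [-0.5  0.3  0.1] w 0.84
tilt [ 0.158 -0.037 -0.987]
[[40,[-0.008,0.003,0.036],0.002],[40,[-0.009,0.003,0.036],0.003],[40,[0,0,0],0],[40,[0,0,0],0],[40,[0,0,0],0],[40,[0,0,0],0],[40,[0,0,0],0],[40,[0,0,0],0]]
```

>>> servo_tool(moves=[[40,[0,0,-0.041],0],[40,[0,0,-0.035],0],[40,[0,0,-0.02],0],[40,[0,0,-0.01],0],[40,[0,0,-0.005],0],[40,[0,0,-0.002],0],[40,[0,0,0],0],[40,[0,0,0],0]])

```text
time: 53.35
tool_pos: [0.6432, 0.0793, 0.2754]
tcp_rot: [-3.019, 0.807, -0.26]
wrist_force: [-0.3, 0.5, -0.1]
width: 0.843
```

>>> servo_tool(moves=[[40,[0,0,0.002],0],[40,[0,0,0.006],0],[40,[0,0,0.012],0],[40,[0,0,0.02],0],[40,[0,0,0.03],0],[40,[0,0,0.038],0],[40,[0,0,0],0],[40,[0,0,0],0]])

```text
time: 54.02
tool_pos: [0.6574, 0.0744, 0.153]
tcp_rot: [-3.024, 0.808, -0.242]
wrist_force: [1.3, -0.3, 1.4]
width: 0.841
```

>>> servo_tool(moves=[[40,[0,0,-0.041],0],[40,[0,0,-0.035],0],[40,[0,0,-0.02],0],[40,[0,0,-0.01],0],[40,[0,0,-0.005],0],[40,[0,0,-0.002],0],[40,[0,0,0],0],[40,[0,0,0],0]])

```text
time: 54.68
tool_pos: [0.637, 0.0785, 0.2659]
tcp_rot: [3.026, -0.809, 0.226]
wrist_force: [0.7, 0.0, 0.2]
width: 0.842
```

>>> servo_tool(moves=[[40,[0,0,0.002],0],[40,[0,0,0.006],0],[40,[0,0,0.012],0],[40,[0,0,0.02],0],[40,[0,0,0.03],0],[40,[0,0,0.038],0],[40,[0,0,0],0],[40,[0,0,0],0]])

```text
time: 55.35
tool_pos: [0.6491, 0.0734, 0.1444]
tcp_rot: [3.023, -0.808, 0.211]
wrist_force: [1.1, 0.3, 1.6]
width: 0.846
```

```bash
python3 plan.py "40 0.6555 0.075 0.07 -120";python3 - <<'E'
from h import *
c=snap('wrist','w18.png');print(w2px(c,[(.6551,.075,.018),(.5854,.0947,.016)]))
E
```

```text
t 55.35 pos [0.6491 0.0734 0.1444] yang -119.8 q [  6.  14. 106.  -4.  53. 128.] F [1.1 0.3 1.6] w 0.846
tilt [ 0.128 -0.04  -0.991]
[[40,[-0.003,-0.001,0.037],0.002],[40,[-0.002,-0.001,0.037],0.001],[40,[0,0,0],0],[40,[0,0,0],0],[40,[0,0,0],0],[40,[0,0,0],0],[40,[0,0,0],0],[40,[0,0,0],0]]
[[276.23882093 224.74851296]
 [296.54540217 303.58381824]]
```

View pics/w18.png

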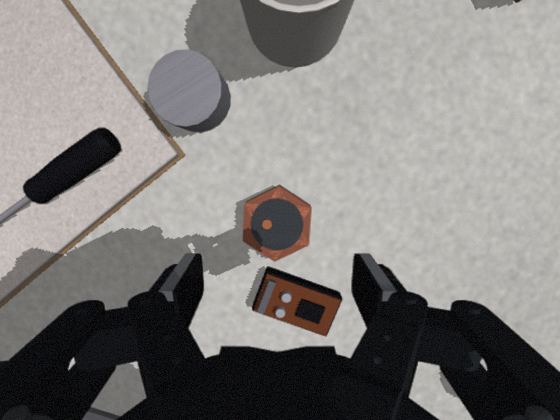

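D0 at (277,222), B1 clear of the finger paths. Descend.

>>> servo_tool(moves=[[40,[-0.002,-0.001,0.004],0],[40,[-0.001,-0.001,0.008],0],[40,[-0.001,0,0.015],0],[40,[0,0,0.02],0],[40,[0,0,0.022],0],[40,[0,0,0],0],[40,[0,0,0],0],[40,[0,0,0],0]])

```text
time: 56.07
tool_pos: [0.6621, 0.0765, 0.0842]
tcp_rot: [-3.025, 0.808, -0.236]
wrist_force: [0.0, -0.1, -0.5]
width: 0.844
```

```bash
python3 plan.py "40 0.6555 0.075 0.03 -120"
```

```text
t 56.07 pos [0.6621 0.0765 0.0842] yang -119.7 q [  6.  19. 107.  -4.  46. 128.] F [ 0.  -0.1 -0.5] w 0.844
tilt [ 0.145 -0.037 -0.989]
[[40,[-0.006,0.003,0.026],0.002],[40,[-0.007,0.004,0.027],0.003],[40,[0,0,0],0],[40,[0,0,0],0],[40,[0,0,0],0],[40,[0,0,0],0],[40,[0,0,0],0],[40,[0,0,0],0]]
```

>>> servo_tool(moves=[[40,[-0.003,0.002,0.004],0],[40,[-0.004,0.002,0.008],0],[40,[-0.004,0.002,0.014],0],[40,[0,0,0.02],0],[40,[0,0,0],0],[40,[0,0,0],0],[40,[0,0,0],0],[40,[0,0,0],0]])

```text
time: 56.73
tool_pos: [0.6608, 0.0762, 0.0448]
tcp_rot: [-3.019, 0.806, -0.258]
wrist_force: [-0.1, 0.1, 0.1]
width: 0.843
```

```bash
python3 plan.py "40 0.6555 0.075 0.03 -120"
```

```text
t 56.73 pos [0.6608 0.0762 0.0448] yang -119.7 q [  6.  21. 109.  -5.  41. 129.] F [-0.1  0.1  0.1] w 0.843
tilt [ 0.16  -0.036 -0.986]
[[40,[-0.006,0.004,0.014],0.006],[40,[0,0,0],0],[40,[0,0,0],0],[40,[0,0,0],0],[40,[0,0,0],0],[40,[0,0,0],0],[40,[0,0,0],0],[40,[0,0,0],0]]
```

>>> servo_tool(moves=[[40,[-0.003,0.002,0.004],0],[40,[-0.003,0.002,0.006],0],[40,[0,0,0.003],0],[40,[0,0,0],0],[255,[0,0,0],0],[255,[0,0,0],0],[255,[0,0,0],0],[255,[0,0,0],0]])

```text
time: 57.4
tool_pos: [0.6574, 0.0754, 0.0336]
tcp_rot: [-3.016, 0.806, -0.266]
wrist_force: [1.1, 0.6, -0.3]
width: 0.636
```

```bash
python3 tl.py; python3 - <<'E'
from h import *
c=snap('wrist','w19.png'); print(bot.read_state()['wrist_force'],bot.read_state()['width'])
E
```

```text
pos [0.6574 0.0754 0.0336] tilt [ 0.1654 -0.0353 -0.9856] q [  5.84  21.43 110.14  -4.71  39.25 129.16] sum 170.82 q4 -4.71
[-0.64340443 -0.43864625 -0.00415835] 0.644607939930357
```

View pics/w19.png

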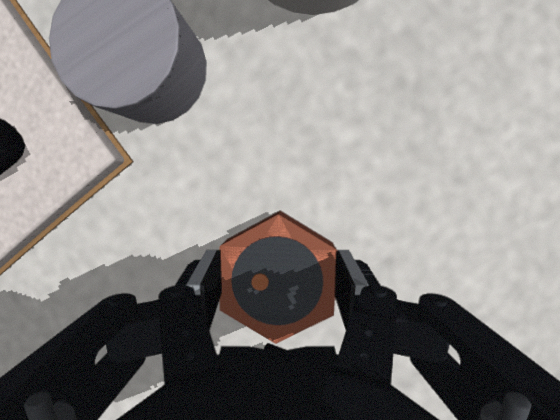

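Disc gripped flat to flat. Lift fast and go to the tub.

>>> servo_tool(moves=[[255,[0,0,-0.041],0],[255,[0,0,-0.041],0],[255,[0,0,-0.03],0],[255,[0,0,-0.02],0],[255,[0,0,-0.01],0],[255,[0,0,-0.004],0],[255,[0,0,0],0],[255,[0,0,0],0]])

```text
time: 58.12
tool_pos: [0.6289, 0.0803, 0.1745]
tcp_rot: [-3.023, 0.807, -0.243]
wrist_force: [-0.5, 0.0, -0.3]
width: 0.641
```

```bash
python3 tl.py;python3 plan.py "255 0.58 -0.383 0.15"
```

```text
pos [0.6289 0.0803 0.1745] tilt [ 0.1504 -0.0365 -0.988 ] q [  6.59   9.65 107.91  -3.79  54.14 128.5 ] sum 171.7 q4 -3.79
t 58.12 pos [0.6289 0.0803 0.1745] yang -119.7 q [  7.  10. 108.  -4.  54. 128.] F [-0.5  0.  -0.3] w 0.641
tilt [ 0.15  -0.037 -0.988]
[[255,[0.015,0.036,0.003],0],[255,[0.015,0.036,0.003],0],[255,[0.015,0.036,0.003],0],[255,[0.015,0.036,0.003],0],[255,[0.015,0.036,0.003],0],[255,[0.015,0.035,0.003],0],[255,[0.015,0.036,0.003],0],[255,[0.015,0.035,0.003],0]]
[[255,[0.015,0.036,0.002],0],[255,[0.016,0.035,0.003],0],[255,[0.015,0.036,0.002],0],[255,[0.016,0.035,0.003],0],[255,[0,0,0],0],[255,[0,0,0],0],[255,[0,0,0],0],[255,[0,0,0],0]]
```

>>> servo_tool(moves=[[255,[0.015,0.036,0.002],0],[255,[0.015,0.036,0.002],0],[255,[0.015,0.036,0.002],0],[255,[0.015,0.036,0.002],0],[255,[0.015,0.036,0.002],0],[255,[0.015,0.035,0.002],0],[255,[0.015,0.036,0.002],0],[255,[0.015,0.035,0.002],0]])

```text
time: 58.78
tool_pos: [0.5868, -0.2294, 0.1461]
tcp_rot: [-3.027, 0.785, -0.21]
wrist_force: [0.8, 0.2, -0.4]
width: 0.643
```

```bash
python3 plan.py "255 0.58 -0.383 0.15 -120"
```

```text
t 58.78 pos [ 0.5868 -0.2294  0.1461] yang -118.9 q [-25.  11. 109.   2.  52.  93.] F [ 0.8  0.2 -0.4] w 0.643
tilt [ 0.131 -0.027 -0.991]
[[255,[0.017,0.034,-0],0.005],[255,[0.017,0.034,-0],0.004],[255,[0.018,0.035,-0],0.005],[255,[0.017,0.034,-0.001],0.004],[255,[0,0,0],0],[255,[0,0,0],0],[255,[0,0,0],0],[255,[0,0,0],0]]
```

>>> servo_tool(moves=[[255,[0.017,0.034,0],0],[255,[0.017,0.034,0],0],[255,[0.016,0.029,0],0],[255,[0.01,0.018,0],0],[255,[0.004,0.008,0],0],[255,[0,0.002,0],0],[255,[0,0,0],0],[255,[0,0,0],0]])

```text
time: 59.45
tool_pos: [0.5698, -0.3806, 0.1289]
tcp_rot: [-3.019, 0.801, -0.17]
wrist_force: [-0.8, -0.4, -0.7]
width: 0.638
```

```bash
python3 plan.py "255 0.58 -0.383 0.085 -120"
```

```text
t 59.45 pos [ 0.5698 -0.3806  0.1289] yang -119.6 q [-37.  19. 101.   4.  54.  80.] F [-0.8 -0.4 -0.7] w 0.638
tilt [ 0.108 -0.015 -0.994]
[[255,[0.003,-0.001,0.022],0.003],[255,[0.003,0,0.023],0.004],[255,[0,0,0],0],[255,[0,0,0],0],[255,[0,0,0],0],[255,[0,0,0],0],[255,[0,0,0],0],[255,[0,0,0],0]]
```

>>> servo_tool(moves=[[255,[0.003,0,0.006],0],[255,[0.002,0,0.012],0],[255,[0,0,0.018],0],[255,[0,0,0.004],0],[255,[0,0,0],0],[255,[0,0,0],0],[255,[0,0,0],0],[255,[0,0,0],0]])

```text
time: 60.12
tool_pos: [0.5811, -0.3743, 0.0855]
tcp_rot: [-3.02, 0.786, -0.165]
wrist_force: [-0.3, -0.1, -1.1]
width: 0.642
```

```bash
python3 plan.py "255 0.58 -0.383 0.085 -120"; python3 - <<'E'
from h import *
c=snap('wrist','w20.png')
E
```

```text
t 60.12 pos [ 0.5811 -0.3743  0.0855] yang -119.1 q [-36.  22. 102.   4.  51.  80.] F [-0.3 -0.1 -1.1] w 0.642
tilt [ 0.106 -0.01  -0.994]
[[255,[0.003,0.008,0],0.016],[255,[0,0,0],0],[255,[0,0,0],0],[255,[0,0,0],0],[255,[0,0,0],0],[255,[0,0,0],0],[255,[0,0,0],0],[255,[0,0,0],0]]
```

View pics/w20.png

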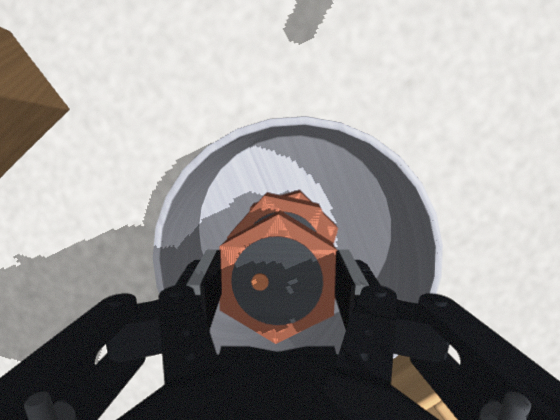

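>>> servo_tool(moves=[[255,[0.003,0.004,0],0],[255,[0.003,0.004,0],0],[255,[0,0,0],0],[45,[0,0,0],0],[45,[0,0,0],0],[45,[0,0,0],0],[45,[0,0,-0.02],0],[45,[0,0,-0.02],0]])

```text
time: 60.83
tool_pos: [0.5769, -0.3852, 0.1248]
tcp_rot: [-3.018, 0.788, -0.161]
wrist_force: [0.7, 0.9, 0.4]
width: 0.824
```

```bash
python3 plan.py "45 0.57 -0.37 0.15; 80 0.58 0.085 0.17 -48.6"; python3 - <<'E'
from h import *
c=snap('wrist','w21.png')
E
```

```text
t 60.83 pos [ 0.5769 -0.3852  0.1248] yang -119.2 q [-37.  20. 100.   4.  55.  80.] F [0.7 0.9 0.4] w 0.824
tilt [ 0.104 -0.009 -0.995]
[[45,[-0.011,-0.011,-0.026],0],[80,[-0.018,-0.034,-0.002],-0.103],[80,[-0.014,-0.035,-0.002],-0.103],[80,[-0.01,-0.036,-0.002],-0.103],[80,[-0.006,-0.037,-0.002],-0.102],[80,[-0.003,-0.038,-0.002],-0.103],[80,[0.001,-0.038,-0.002],-0.102],[80,[0.005,-0.038,-0.002],-0.103]]
[[80,[0.009,-0.037,-0.002],-0.102],[80,[0.013,-0.036,-0.002],-0.103],[80,[0.016,-0.034,-0.002],-0.102],[80,[0.019,-0.032,-0.001],-0.103],[80,[0.023,-0.031,-0.002],-0.102],[80,[0,0,0],0],[80,[0,0,0],0],[80,[0,0,0],0]]
```

View pics/w21.png

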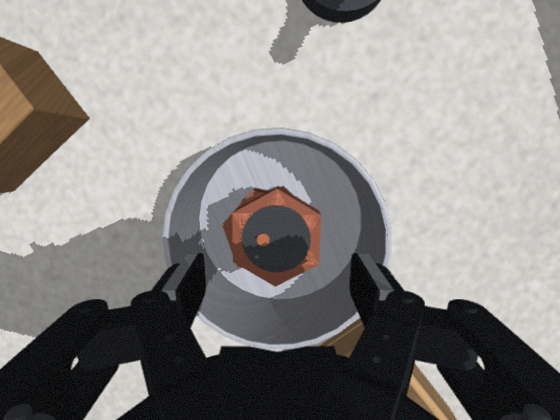

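Three discs stacked centrally in the tub at (278,237). Now B1.

>>> servo_tool(moves=[[45,[-0.005,-0.008,-0.035],0],[80,[-0.018,-0.034,-0.006],-0.103],[80,[-0.014,-0.035,-0.002],-0.103],[80,[-0.01,-0.036,-0.002],-0.103],[80,[-0.006,-0.037,-0.002],-0.102],[80,[-0.003,-0.038,-0.002],-0.103],[80,[0.001,-0.038,-0.002],-0.102],[80,[0.005,-0.038,-0.002],-0.103]])

```text
time: 61.55
tool_pos: [0.5803, -0.1114, 0.183]
tcp_rot: [3.082, 0.351, 0.183]
wrist_force: [1.7, -0.7, 0.4]
width: 0.684
```

```bash
python3 plan.py "80 0.58 0.085 0.18 -48.6"
```

```text
t 61.55 pos [ 0.5803 -0.1114  0.183 ] yang -77.2 q [-14.   5. 112.   1.  56.  63.] F [ 1.7 -0.7  0.4] w 0.684
tilt [ 0.121 -0.021 -0.992]
[[80,[0.009,-0.038,-0],-0.1],[80,[0.012,-0.037,-0],-0.1],[80,[0.016,-0.036,-0],-0.1],[80,[0.019,-0.034,-0.001],-0.099],[80,[0.023,-0.033,-0],-0.1],[80,[0,0,0],0],[80,[0,0,0],0],[80,[0,0,0],0]]
```

>>> servo_tool(moves=[[80,[0.009,-0.036,0],-0.1],[80,[0.012,-0.035,0],-0.1],[80,[0.014,-0.032,0],-0.1],[80,[0.014,-0.024,0],-0.099],[80,[0.01,-0.014,0],-0.08],[80,[0.003,-0.005,0],0],[80,[0,0,0],0],[80,[0,0,0],0]])

```text
time: 62.22
tool_pos: [0.5771, 0.0642, 0.1797]
tcp_rot: [2.866, 1.111, 0.173]
wrist_force: [-1.3, -0.6, 0.4]
width: 0.685
```

>>> servo_tool(moves=[[80,[0,0,-0.041],0],[80,[0,0,-0.035],0],[80,[0,0,-0.02],0],[80,[0,0,-0.01],0],[80,[0,0,-0.005],0],[80,[0,0,-0.002],0],[80,[0,0,0],0],[80,[0,0,0],0]])

```text
time: 62.88
tool_pos: [0.5609, 0.0568, 0.2906]
tcp_rot: [2.878, 1.082, 0.159]
wrist_force: [0.2, 0.9, 0.4]
width: 0.684
```

>>> servo_tool(moves=[[80,[0,0,0.002],0],[80,[0,0,0.006],0],[80,[0,0,0.012],0],[80,[0,0,0.02],0],[80,[0,0,0.03],0],[80,[0,0,0.038],0],[80,[0,0,0],0],[80,[0,0,0],0]])

```text
time: 63.55
tool_pos: [0.5702, 0.0541, 0.1684]
tcp_rot: [2.882, 1.083, 0.143]
wrist_force: [1.5, 0.8, 0.4]
width: 0.69
```

>>> servo_tool(moves=[[80,[0,0,-0.041],0],[80,[0,0,-0.035],0],[80,[0,0,-0.02],0],[80,[0,0,-0.01],0],[80,[0,0,-0.005],0],[80,[0,0,-0.002],0],[80,[0,0,0],0],[80,[0,0,0],0]])

```text
time: 64.22
tool_pos: [0.5549, 0.0573, 0.2839]
tcp_rot: [2.884, 1.086, 0.13]
wrist_force: [-0.7, -0.3, -0.4]
width: 0.69
```

>>> servo_tool(moves=[[80,[0,0,0.002],0],[80,[0,0,0.006],0],[80,[0,0,0.012],0],[80,[0,0,0.02],0],[80,[0,0,0.03],0],[80,[0,0,0.038],0],[80,[0,0,0],0],[80,[0,0,0],0]])

```text
time: 64.88
tool_pos: [0.5619, 0.0541, 0.1622]
tcp_rot: [2.888, 1.087, 0.115]
wrist_force: [0.3, -0.8, 0.9]
width: 0.686
```

```bash
python3 plan.py "80 0.5854 0.0947 0.08 -48.6";python3 - <<'E'
from h import *
c=snap('wrist','w22.png');print(w2px(c,[(.5854,.0947,.016)]))
E
```

```text
t 64.88 pos [0.5619 0.0541 0.1622] yang -48.9 q [  4.   5. 114.  -2.  56.  54.] F [ 0.3 -0.8  0.9] w 0.686
tilt [ 0.088 -0.024 -0.996]
[[80,[0.013,-0.007,0.028],-0.001],[80,[0.014,-0.007,0.027],-0.002],[80,[0.013,-0.007,0.028],-0.001],[80,[0,0,0],0],[80,[0,0,0],0],[80,[0,0,0],0],[80,[0,0,0],0],[80,[0,0,0],0]]
[[245.89889463 161.81832631]]
```

View pics/w22.png

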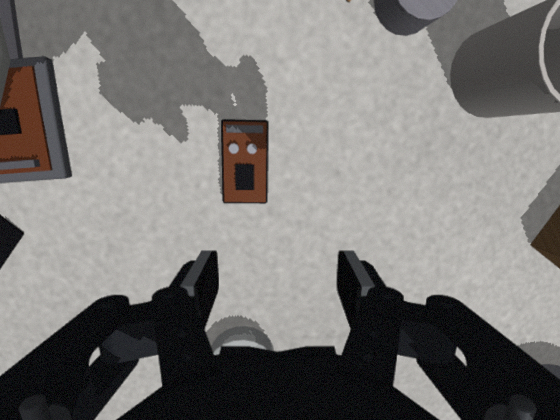

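>>> servo_tool(moves=[[80,[0.008,-0.004,0.004],0],[80,[0.01,-0.005,0.008],0],[80,[0.01,-0.006,0.015],0],[80,[0.006,-0.003,0.022],0],[80,[0,0,0.022],0],[80,[0,0,0],0],[80,[0,0,0],0],[80,[0,0,0],0]])

```text
time: 65.6
tool_pos: [0.5927, 0.0966, 0.1001]
tcp_rot: [2.884, 1.086, 0.145]
wrist_force: [-0.6, 1.1, -0.4]
width: 0.687
```

```bash
python3 plan.py "80 0.585 0.0947 0.028 -48.6"
```

```text
t 65.6 pos [0.5927 0.0966 0.1001] yang -48.9 q [  8.  12. 114.  -3.  48.  58.] F [-0.6  1.1 -0.4] w 0.687
tilt [ 0.108 -0.02  -0.994]
[[80,[-0.006,-0.005,0.035],-0.003],[80,[-0.006,-0.005,0.036],-0.002],[80,[0,0,0],0],[80,[0,0,0],0],[80,[0,0,0],0],[80,[0,0,0],0],[80,[0,0,0],0],[80,[0,0,0],0]]
```

>>> servo_tool(moves=[[80,[-0.004,-0.004,0.006],0],[80,[-0.004,-0.004,0.012],0],[80,[-0.004,-0.003,0.018],0],[80,[0,0,0.024],0],[80,[0,0,0],0],[80,[0,0,0],0],[80,[0,0,0],0],[80,[0,0,0],0]])

```text
time: 66.27
tool_pos: [0.59, 0.0974, 0.0498]
tcp_rot: [2.879, 1.082, 0.176]
wrist_force: [0.2, 0.5, 0.4]
width: 0.688
```

```bash
python3 plan.py "80 0.585 0.0947 0.028 -48.6"
```

```text
t 66.27 pos [0.59   0.0974 0.0498] yang -49.0 q [  8.  15. 116.  -3.  41.  59.] F [0.2 0.5 0.4] w 0.688
tilt [ 0.128 -0.017 -0.992]
[[80,[-0.007,-0.003,0.021],-0.008],[80,[0,0,0],0],[80,[0,0,0],0],[80,[0,0,0],0],[80,[0,0,0],0],[80,[0,0,0],0],[80,[0,0,0],0],[80,[0,0,0],0]]
```

>>> servo_tool(moves=[[80,[-0.004,-0.002,0.006],0],[80,[-0.003,-0.001,0.008],0],[80,[0,0,0.005],0],[80,[0,0,0],0],[255,[0,0,0],0],[255,[0,0,0],0],[255,[0,0,0],0],[255,[0,0,0],0]])

```text
time: 66.93
tool_pos: [0.5878, 0.0948, 0.0329]
tcp_rot: [2.878, 1.08, 0.186]
wrist_force: [0.2, -0.4, -0.6]
width: 0.453
```

```bash
python3 plan.py "255 0.585 0.0947 0.028 -48.6";  python3 - <<'E'
from h import *
c=snap('wrist','w23.png')
E
```

```text
t 66.93 pos [0.5878 0.0948 0.0329] yang -49.1 q [  8.  16. 117.  -3.  39.  59.] F [ 0.2 -0.4 -0.6] w 0.453
tilt [ 0.135 -0.016 -0.991]
[[255,[-0.003,-0.002,0.005],-0.009],[255,[0,0,0],0],[255,[0,0,0],0],[255,[0,0,0],0],[255,[0,0,0],0],[255,[0,0,0],0],[255,[0,0,0],0],[255,[0,0,0],0]]
```

View pics/w23.png

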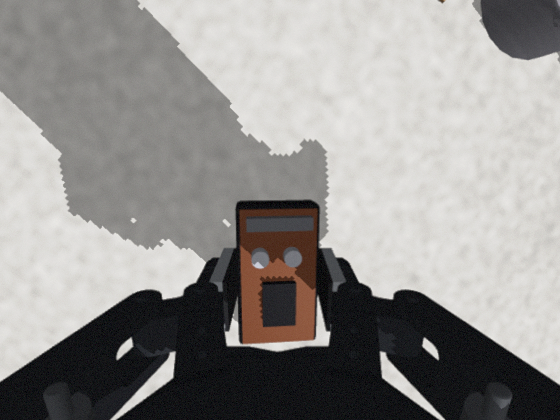

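>>> servo_tool(moves=[[255,[0,0,-0.041],0],[255,[0,0,-0.041],0],[255,[0,0,-0.03],0],[255,[0,0,-0.02],0],[255,[0,0,-0.01],0],[255,[0,0,-0.004],0],[255,[0,0,0],0],[255,[0,0,0],0]])

```text
time: 67.65
tool_pos: [0.5638, 0.0966, 0.1757]
tcp_rot: [2.882, 1.082, 0.164]
wrist_force: [0.3, 0.1, -1.6]
width: 0.451
```

```bash
python3 plan.py "255 0.403 -0.368 0.14 -81.2"
```

```text
t 67.65 pos [0.5638 0.0966 0.1757] yang -49.0 q [  8.   4. 114.  -2.  55.  58.] F [ 0.3  0.1 -1.6] w 0.451
tilt [ 0.12  -0.018 -0.993]
[[255,[-0.033,0.019,0.002],0.043],[255,[-0.032,0.02,0.002],0.043],[255,[-0.031,0.022,0.002],0.043],[255,[-0.03,0.023,0.002],0.043],[255,[-0.029,0.024,0.002],0.043],[255,[-0.028,0.025,0.002],0.043],[255,[-0.027,0.027,0.002],0.043],[255,[-0.026,0.028,0.002],0.043]]
[[255,[-0.025,0.029,0.002],0.043],[255,[-0.023,0.03,0.002],0.044],[255,[-0.022,0.03,0.001],0.043],[255,[-0.021,0.032,0.002],0.044],[255,[-0.02,0.032,0.001],0.043],[255,[0,0,0],0],[255,[0,0,0],0],[255,[0,0,0],0]]
```

>>> servo_tool(moves=[[255,[-0.033,0.019,0.001],0.043],[255,[-0.032,0.02,0.001],0.043],[255,[-0.031,0.022,0.001],0.043],[255,[-0.03,0.023,0.001],0.043],[255,[-0.029,0.024,0.001],0.043],[255,[-0.028,0.025,0.001],0.043],[255,[-0.027,0.027,0.001],0.043],[255,[-0.026,0.028,0.001],0.043]])

```text
time: 68.32
tool_pos: [0.4584, -0.1918, 0.1456]
tcp_rot: [3.055, 0.577, 0.156]
wrist_force: [0.9, -0.7, -2.1]
width: 0.451
```

```bash
python3 plan.py "255 0.403 -0.368 0.14 -81.2"
```

```text
t 68.32 pos [ 0.4584 -0.1918  0.1456] yang -68.7 q [-27.  -2. 123.   3.  53.  40.] F [ 0.9 -0.7 -2.1] w 0.451
tilt [ 0.103 -0.009 -0.995]
[[255,[-0.023,0.029,0],0.044],[255,[-0.022,0.03,0],0.043],[255,[-0.021,0.031,0],0.044],[255,[-0.019,0.031,0.001],0.043],[255,[-0.018,0.032,0],0.044],[255,[0,0,0],0],[255,[0,0,0],0],[255,[0,0,0],0]]
```

>>> servo_tool(moves=[[255,[-0.023,0.029,0],0.044],[255,[-0.022,0.03,0],0.043],[255,[-0.021,0.031,0],0.044],[255,[-0.017,0.028,0],0.043],[255,[-0.01,0.018,0],0.035],[255,[-0.003,0.006,0],0],[255,[0,0,0],0],[255,[0,0,0],0]])

```text
time: 68.98
tool_pos: [0.3914, -0.3644, 0.1244]
tcp_rot: [3.13, 0.222, 0.132]
wrist_force: [0.4, 0.2, -0.7]
width: 0.452
```

```bash
python3 plan.py "255 0.403 -0.368 0.09 -81.2"
```

```text
t 68.98 pos [ 0.3914 -0.3644  0.1244] yang -81.9 q [-48.   5. 119.   5.  53.  31.] F [ 0.4  0.2 -0.7] w 0.452
tilt [ 0.084  0.005 -0.996]
[[255,[0.008,0.005,0.035],-0.013],[255,[0,0,0],0],[255,[0,0,0],0],[255,[0,0,0],0],[255,[0,0,0],0],[255,[0,0,0],0],[255,[0,0,0],0],[255,[0,0,0],0]]
```

>>> servo_tool(moves=[[255,[0.003,0.002,0.006],0],[255,[0.003,0.002,0.012],0],[255,[0.002,0.001,0.015],0],[255,[0,0,0.003],0],[255,[0,0,0],0],[255,[0,0,0],0],[255,[0,0,0],0],[255,[0,0,0],0]])

```text
time: 69.65
tool_pos: [0.4064, -0.3594, 0.0833]
tcp_rot: [-3.125, -0.239, -0.127]
wrist_force: [0.5, -0.5, -0.1]
width: 0.451
```

```bash
python3 plan.py "255 0.403 -0.368 0.085 -81.2";  python3 - <<'E'
from h import *
c=snap('wrist','w24.png')
E
```

```text
t 69.65 pos [ 0.4064 -0.3594  0.0833] yang -81.3 q [-46.   9. 119.   5.  49.  32.] F [ 0.5 -0.5 -0.1] w 0.451
tilt [ 0.08   0.011 -0.997]
[[255,[-0.004,0.008,-0.002],-0.001],[255,[0,0,0],0],[255,[0,0,0],0],[255,[0,0,0],0],[255,[0,0,0],0],[255,[0,0,0],0],[255,[0,0,0],0],[255,[0,0,0],0]]
```

View pics/w24.png

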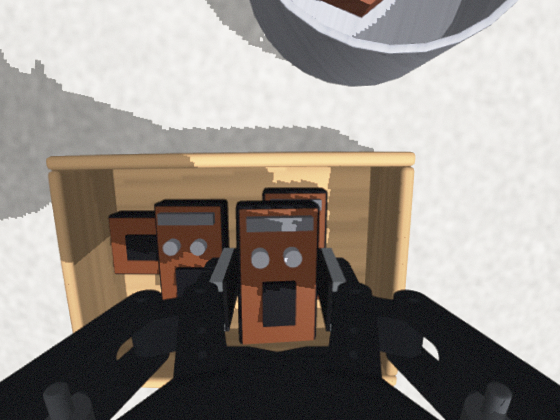

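>>> servo_tool(moves=[[255,[-0.002,0.004,0],0],[255,[-0.002,0.004,0],0],[255,[0,0,0],0],[255,[0,0,0],0],[100,[0,0,0],0],[100,[0,0,0],0],[100,[0,0,0],0],[100,[0,0,-0.02],0]])

```text
time: 70.37
tool_pos: [0.4006, -0.3692, 0.1026]
tcp_rot: [-3.124, -0.236, -0.126]
wrist_force: [-1.1, -0.1, -1.0]
width: 0.606
```

>>> servo_tool(moves=[[100,[0,0,-0.041],0],[100,[0,0,-0.041],0],[100,[0,0,-0.041],0],[100,[0,0,-0.041],0],[100,[0,0,-0.03],0],[100,[0,0,-0.015],0],[100,[0,0,-0.005],0],[100,[0,0,0],0]])

```text
time: 71.03
tool_pos: [0.3823, -0.3712, 0.3287]
tcp_rot: [-3.126, -0.237, -0.128]
wrist_force: [0.5, 0.3, -0.2]
width: 0.607
```

```bash
python3 tl.py;  python3 - <<'E'
from h import *
c=snap('wrist','w25.png')
c=snap('top','t6.png');up(np.clip(c['pixels']*1.8,0,255).astype(np.uint8),100,100,475,310,'t6.png',2.1)
E
```

```text
pos [ 0.3823 -0.3712  0.3287] tilt [ 0.0808  0.0104 -0.9967] q [-49.19  -4.34 105.6    4.01  76.18  31.26] sum 177.45 q4 4.01
```

View pics/w25.png

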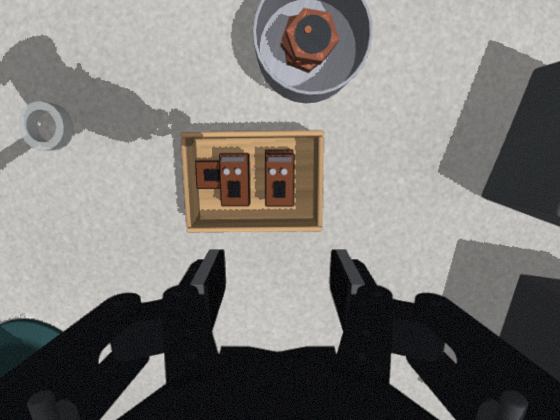

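View pics/t6.png

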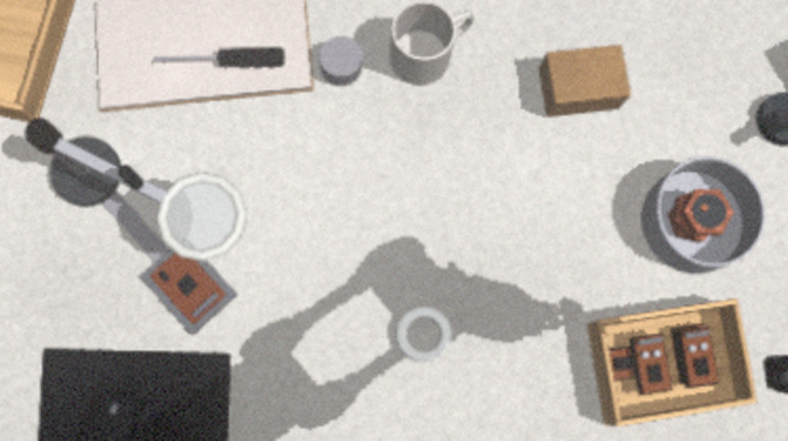

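All loose parts are put away: top view shows three discs stacked in the tub and four boards in the box, bench otherwise clear. Now the magnifier; refining its geometry.

```bash
python3 - <<'E'
from h import *
c=snap('top')
img=np.clip(c['pixels']*1.8,0,255).astype(np.uint8)
up(img,130,145,225,260,'t7.png',5)
d=c['depth']
print('tub max z', [px2w(c,435+i,200+j)[2].round(3) for i in (-4,0,4) for j in (-4,0,4)])
E
python3 plan.py "100 0.55 0.15 0.33 -35; 60 0.5755 0.2985 0.3 -35"
```

```text
tub max z [np.float64(0.058), np.float64(0.06), np.float64(0.059), np.float64(0.057), np.float64(0.061), np.float64(0.059), np.float64(0.058), np.float64(0.059), np.float64(0.059)]
t 71.18 pos [ 0.3814 -0.3699  0.3248] yang -81.3 q [-49.  -4. 106.   4.  76.  31.] F [ 0.  -0.1 -0.3] w 0.608
tilt [ 0.077  0.015 -0.997]
[[100,[0.017,-0.035,0.001],-0.058],[100,[0.02,-0.034,0.001],-0.058],[100,[0.021,-0.033,0.001],-0.058],[100,[0.023,-0.031,0.001],-0.058],[100,[0.025,-0.03,0.001],-0.058],[100,[0.027,-0.028,0.001],-0.058],[100,[0.028,-0.027,0.001],-0.058],[100,[0.03,-0.025,0.001],-0.057]]
[[100,[0.031,-0.023,0.001],-0.058],[100,[0.033,-0.022,0.001],-0.057],[100,[0.034,-0.02,0.001],-0.058],[100,[0.035,-0.018,0.002],-0.057],[100,[0.035,-0.015,0.001],-0.058],[100,[0.037,-0.014,0.002],-0.057],[60,[0.034,-0.017,0.008],-0],[60,[0.033,-0.016,0.009],-0]]
[[60,[0.034,-0.017,0.008],-0],[60,[0.033,-0.016,0.009],-0],[60,[0,0,0],0],[60,[0,0,0],0],[60,[0,0,0],0],[60,[0,0,0],0],[60,[0,0,0],0],[60,[0,0,0],0]]
```

View pics/t7.png

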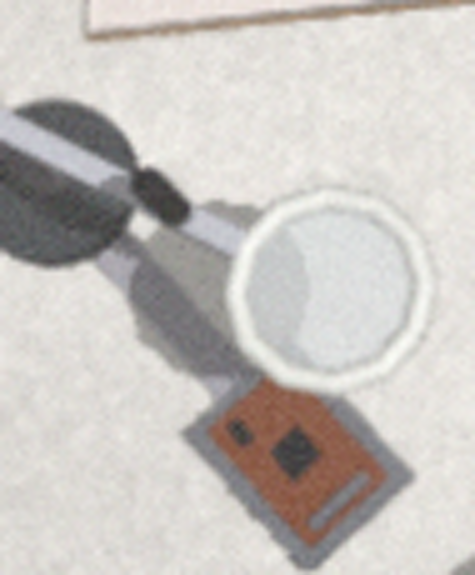

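>>> servo_tool(moves=[[100,[0.017,-0.035,0.001],-0.058],[100,[0.02,-0.034,0.001],-0.058],[100,[0.021,-0.033,0.001],-0.058],[100,[0.023,-0.031,0.001],-0.058],[100,[0.025,-0.03,0.001],-0.058],[100,[0.027,-0.028,0.001],-0.058],[100,[0.028,-0.027,0.001],-0.058],[100,[0.03,-0.025,0.001],-0.057]])

```text
time: 71.85
tool_pos: [0.4698, -0.0645, 0.3061]
tcp_rot: [-2.978, -0.952, -0.081]
wrist_force: [0.1, -0.6, 0.1]
width: 0.607
```

```bash
python3 - <<'E'
from h import *
import pickle
c=pickle.load(open('top0.pkl','rb'))
w=[px2w(c,(x+.5)/5-.5+130,(y+.5)/5-.5+145,.017) for x,y in [(210,430),(383,474),(297,452),(305,543)]]
print(np.round(w,4), (w[0]+w[1])/2)
E
python3 plan.py "100 0.54 0.15 0.33 -35"
```

```text
[[0.4943 0.3114 0.017 ]
 [0.4731 0.2187 0.017 ]
 [0.4837 0.2646 0.017 ]
 [0.436  0.258  0.017 ]] [0.48368771 0.26505571 0.017     ]
t 71.85 pos [ 0.4698 -0.0645  0.3061] yang -54.5 q [-12. -10. 113.   2.  75.  42.] F [ 0.1 -0.6  0.1] w 0.607
tilt [ 0.045  0.029 -0.999]
[[100,[0.03,-0.022,-0.002],-0.057],[100,[0.032,-0.021,-0.003],-0.057],[100,[0.033,-0.019,-0.002],-0.057],[100,[0.034,-0.017,-0.003],-0.057],[100,[0.035,-0.015,-0.002],-0.057],[100,[0.035,-0.012,-0.003],-0.056],[100,[0,0,0],0],[100,[0,0,0],0]]
```

>>> servo_tool(moves=[[100,[0.03,-0.022,-0.008],-0.057],[100,[0.032,-0.021,-0.008],-0.057],[100,[0.033,-0.019,-0.006],-0.057],[100,[0.03,-0.015,-0.005],-0.057],[100,[0.02,-0.01,-0.003],-0.05],[100,[0.01,-0.004,-0.002],-0.03],[100,[0.003,-0.001,0],0],[100,[0,0,0],0]])

```text
time: 72.52
tool_pos: [0.5155, 0.1269, 0.3232]
tcp_rot: [-2.77, -1.434, -0.031]
wrist_force: [-1.2, 0.1, -0.0]
width: 0.61
```

```bash
python3 plan.py "60 0.5755 0.2985 0.31 -35";python3 - <<'E'
from h import *
c=snap('wrist','w26.png');print(w2px(c,[(.5755,.2985,.23),(.54,.2235,.173),(.4835,.2648,.016)]))
E
```

```text
t 72.52 pos [0.5155 0.1269 0.3232] yang -35.3 q [ 10.  -3. 105.   2.  77.  45.] F [-1.2  0.1 -0. ] w 0.61
tilt [ 0.007  0.029 -1.   ]
[[60,[0.035,-0.01,0.004],-0.001],[60,[0.035,-0.01,0.004],-0.001],[60,[0.035,-0.01,0.004],-0.001],[60,[0.035,-0.01,0.003],-0.001],[60,[0.034,-0.01,0.004],-0.001],[60,[0,0,0],0],[60,[0,0,0],0],[60,[0,0,0],0]]
[[195.92073024 -48.60098429]
 [235.52756662  98.76707262]
 [200.09883681 111.17621826]]
```

View pics/w26.png

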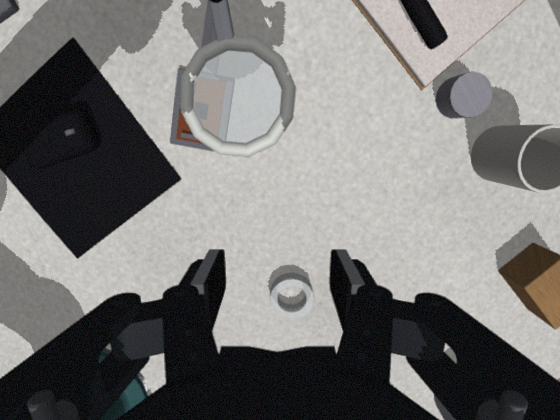

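Lens at (238,97), as predicted. Moving above the handle.

>>> servo_tool(moves=[[60,[0.03,-0.009,0.002],0],[60,[0.035,-0.01,0.002],0],[60,[0.035,-0.01,0.002],0],[60,[0.03,-0.009,0.002],0],[60,[0.018,-0.005,0],0],[60,[0.006,-0.001,0],0],[60,[0,0,0],0],[60,[0,0,0],0]])

```text
time: 73.23
tool_pos: [0.5706, 0.2661, 0.312]
tcp_rot: [-2.793, -1.401, -0.009]
wrist_force: [-0.4, -0.5, 0.6]
width: 0.764
```

```bash
python3 plan.py "60 0.5755 0.2985 0.28 -35";python3 - <<'E'
from h import *
c=snap('wrist','w27.png');print(w2px(c,[(.5755,.2985,.23),(.5755,.2985,.176),(.54,.2235,.173),(.4835,.2648,.016)]))
E
```

```text
t 73.23 pos [0.5706 0.2661 0.312 ] yang -36.7 q [22.  8. 94.  1. 77. 59.] F [-0.4 -0.5  0.6] w 0.764
tilt [-0.002  0.018 -1.   ]
[[60,[0.014,-0.008,0.016],-0.015],[60,[0.015,-0.007,0.017],-0.015],[60,[0,0,0],0],[60,[0,0,0],0],[60,[0,0,0],0],[60,[0,0,0],0],[60,[0,0,0],0],[60,[0,0,0],0]]
[[254.52369325 187.23073835]
 [259.97551999 175.18709342]
 [279.5965872  264.00501093]
 [230.30332158 216.51318615]]
```

View pics/w27.png

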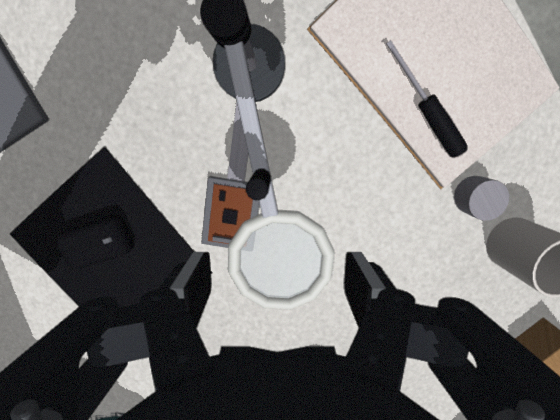

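Handle top at (258,182), predicted (255,187): good. Align, then descend around it.

>>> servo_tool(moves=[[60,[0.008,-0.004,0.004],-0.01],[60,[0.01,-0.005,0.008],-0.01],[60,[0.008,-0.004,0.008],0],[60,[0.002,-0.001,0.006],0],[60,[0,0,0],0],[60,[0,0,0],0],[60,[0,0,0],0],[60,[0,0,0],0]])

```text
time: 73.95
tool_pos: [0.5751, 0.2951, 0.2833]
tcp_rot: [-2.782, -1.425, -0.006]
wrist_force: [0.4, 0.1, -0.5]
width: 0.768
```

```bash
python3 plan.py "60 0.576 0.301 0.217 -35";python3 - <<'E'
from h import *
c=snap('wrist','w28.png')
E
```

```text
t 73.95 pos [0.5751 0.2951 0.2833] yang -35.8 q [25. 11. 94.  1. 75. 60.] F [ 0.4  0.1 -0.5] w 0.768
tilt [-0.004  0.016 -1.   ]
[[60,[0.002,-0.001,0.033],-0.007],[60,[0.003,-0.001,0.033],-0.006],[60,[0,0,0],0],[60,[0,0,0],0],[60,[0,0,0],0],[60,[0,0,0],0],[60,[0,0,0],0],[60,[0,0,0],0]]
```

View pics/w28.png

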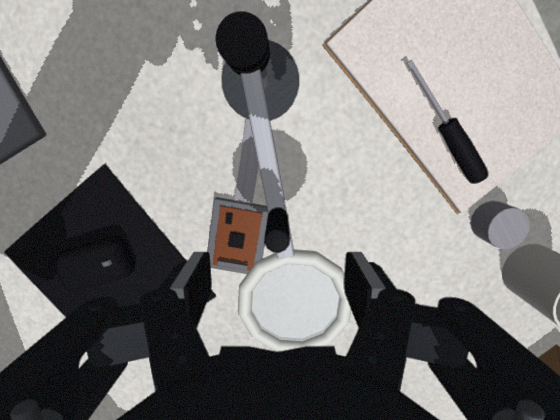

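>>> servo_tool(moves=[[60,[0.002,-0.001,0.008],0],[60,[0.002,0,0.014],0],[60,[0.001,0,0.016],0],[60,[0,0,0.014],0],[60,[0,0,0.006],0],[60,[0,0,0],0],[60,[0,0,0],0],[60,[0,0,0],0]])

```text
time: 74.67
tool_pos: [0.5775, 0.301, 0.2203]
tcp_rot: [-2.783, -1.424, -0.009]
wrist_force: [0.3, -0.3, 0.6]
width: 0.763
```

```bash
python3 plan.py "60 0.576 0.301 0.217 -35";python3 - <<'E'
from h import *
c=snap('wrist','w29.png')
E
```

```text
t 74.67 pos [0.5775 0.301  0.2203] yang -35.8 q [25. 14. 97.  1. 69. 60.] F [ 0.3 -0.3  0.6] w 0.763
tilt [-0.002  0.016 -1.   ]
[[60,[-0.001,-0.001,0.003],-0.014],[60,[0,0,0],0],[60,[0,0,0],0],[60,[0,0,0],0],[60,[0,0,0],0],[60,[0,0,0],0],[60,[0,0,0],0],[60,[0,0,0],0]]
```

View pics/w29.png

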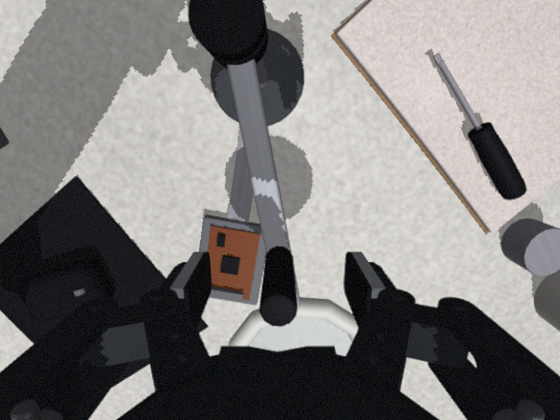

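>>> servo_tool(moves=[[195,[0,0,0.002],0],[195,[0,0,0],0],[195,[0,0,0],0],[195,[0,0,0],0],[195,[0,0,0],0],[195,[0,0,0],0],[195,[0,0,0],0],[195,[0,0,0],0]], newtons=20)

```text
time: 75.38
tool_pos: [0.5797, 0.3019, 0.2228]
tcp_rot: [-2.783, -1.424, -0.021]
wrist_force: [-0.0, 0.2, 0.6]
width: 0.239
```

```bash
python3 plan.py "195 0.5425 0.322 0.218 -45"
```

```text
t 75.38 pos [0.5797 0.3019 0.2228] yang -35.8 q [25. 14. 97.  1. 68. 60.] F [-0.   0.2  0.6] w 0.239
tilt [ 0.005  0.019 -1.   ]
[[195,[-0.003,-0.021,0.002],0.08],[195,[-0.004,-0.021,0.003],0.08],[195,[0,0,0],0],[195,[0,0,0],0],[195,[0,0,0],0],[195,[0,0,0],0],[195,[0,0,0],0],[195,[0,0,0],0]]
```

>>> servo_tool(moves=[[195,[-0.001,-0.004,0.002],0.02],[195,[-0.001,-0.006,0.002],0.02],[195,[-0.001,-0.006,0.001],0.02],[195,[-0.001,-0.006,0.001],0.02],[195,[-0.001,-0.006,0],0.02],[195,[-0.001,-0.005,0],0.02],[195,[0,-0.002,0],0],[195,[0,0,0],0]])

```text
time: 76.05
tool_pos: [0.551, 0.3188, 0.2185]
tcp_rot: [-2.876, -1.238, -0.033]
wrist_force: [1.1, -0.2, 0.6]
width: 0.238
```

```bash
python3 plan.py "195 0.5425 0.322 0.218 -45";python3 - <<'E'
from h import *
c=snap('top','a.png');up(np.clip(c['pixels']*1.8,0,255).astype(np.uint8),120,140,240,265,'t8.png',4.5)
c=snap('wrist','w30.png')
E
```

```text
t 76.05 pos [0.551  0.3188 0.2185] yang -43.4 q [ 28.  12. 100.   1.  67.  71.] F [ 1.1 -0.2  0.6] w 0.238
tilt [ 0.015  0.018 -1.   ]
[[195,[-0.004,-0.008,0],0.028],[195,[0,0,0],0],[195,[0,0,0],0],[195,[0,0,0],0],[195,[0,0,0],0],[195,[0,0,0],0],[195,[0,0,0],0],[195,[0,0,0],0]]
```

View pics/t8.png

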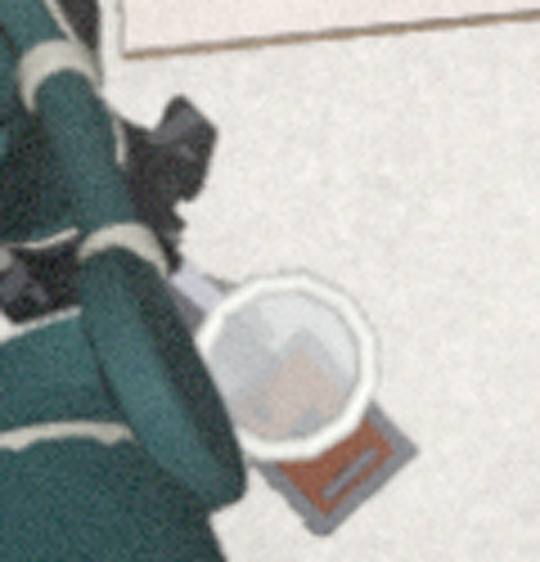

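View pics/w30.png

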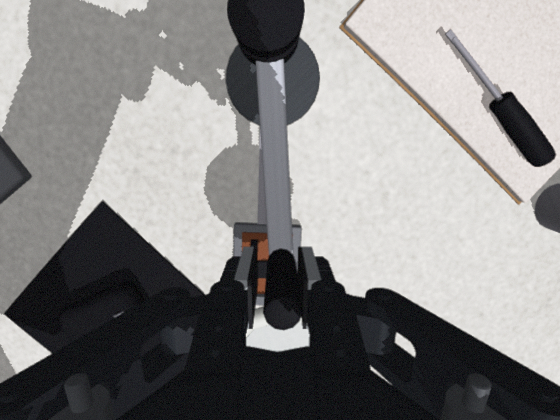

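```bash
python3 - <<'E'
from h import *
c=snap('top')
w=px2w(c,(289.5)/4.5-.5+120,(366.5)/4.5-.5+140,.173);print(w, np.linalg.norm(w[:2]-[.4835,.2648]), np.linalg.norm(w[:2]-[.6265,.4075]))
p=np.array([.6265,.4075]);print(np.degrees(np.arctan2(*(w[:2]-p)[::-1]))%360, np.degrees(np.arctan2(.2648-.4075,.4835-.6265))%360)
E
```

```text
[0.4968679  0.24794427 0.173     ] 0.02151316527699738 0.20557847702172785
230.90763988323968 224.93983644544474
```

>>> servo_tool(moves=[[195,[-0.001,-0.003,0],0.02],[195,[-0.001,-0.004,0],0.02],[195,[-0.001,-0.003,0],0.02],[195,[0,-0.001,0],0],[195,[0,0,0],0],[195,[0,0,0],0],[195,[0,0,0],0],[195,[0,0,0],0]])

```text
time: 76.87
tool_pos: [0.5427, 0.3239, 0.2184]
tcp_rot: [-2.916, -1.141, -0.035]
wrist_force: [0.4, -1.2, 0.3]
width: 0.233
```

```bash
python3 plan.py "195 0.5425 0.322 0.218 -45";python3 - <<'E'
from h import *
c=snap('top','a.png');up(np.clip(c['pixels']*1.8,0,255).astype(np.uint8),120,140,240,265,'t9.png',4.5)
E
```

```text
t 76.87 pos [0.5427 0.3239 0.2184] yang -47.3 q [ 28.  11. 101.   0.  67.  75.] F [ 0.4 -1.2  0.3] w 0.233
tilt [ 0.017  0.018 -1.   ]
[[195,[-0.001,0.001,0],-0.039],[195,[0,0,0],0],[195,[0,0,0],0],[195,[0,0,0],0],[195,[0,0,0],0],[195,[0,0,0],0],[195,[0,0,0],0],[195,[0,0,0],0]]
```

View pics/t9.png

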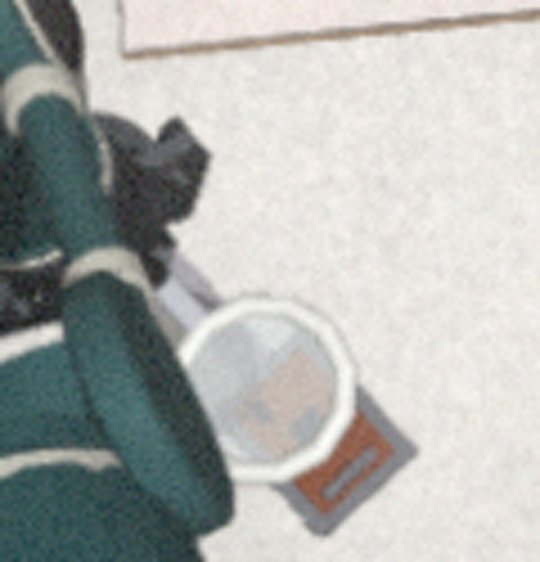

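```bash
cat > ln.py <<'E'
from h import *
c=snap('top')
x,y=float(sys.argv[1]),float(sys.argv[2])
w=px2w(c,(x+.5)/4.5-.5+120,(y+.5)/4.5-.5+140,.173);print(w, np.linalg.norm(w[:2]-[.4835,.2648]))
p=np.array([.6265,.4075]);print(np.degrees(np.arctan2(*(w[:2]-p)[::-1]))%360)
E
python3 ln.py 266.5 388
```

```text
[0.48537426 0.25882349 0.173     ] 0.006263502765220954
226.49249721299523
```

>>> servo_tool(moves=[[195,[0,-0.001,0],0.01],[195,[0,-0.001,0],0.01],[195,[0,0,0],0],[195,[0,0,0],0],[100,[0,0,0],0],[100,[0,0,0],0],[100,[0,0,0],0],[100,[0,0,0],0]])

```text
time: 77.63
tool_pos: [0.5407, 0.3255, 0.2179]
tcp_rot: [-2.928, -1.108, -0.033]
wrist_force: [-0.5, -0.1, -0.2]
width: 0.604
```

>>> servo_tool(moves=[[100,[0,0,-0.01],0],[100,[0,0,-0.02],0],[100,[0,0,-0.03],0],[100,[0,0,-0.03],0],[100,[0,0,-0.02],0],[100,[-0.01,0,-0.01],0],[100,[-0.02,0,0],0],[100,[-0.03,0,0],0]])

```text
time: 78.3
tool_pos: [0.4933, 0.2843, 0.3436]
tcp_rot: [-2.926, -1.11, -0.029]
wrist_force: [-0.7, 0.1, -0.2]
width: 0.605
```

>>> servo_tool(moves=[[100,[-0.03,0.01,0],0],[100,[-0.03,0.02,0],0],[100,[-0.03,0.02,0],0],[100,[-0.03,0.02,0],0],[100,[-0.03,0.02,0],0],[100,[-0.02,0.01,0],0],[100,[-0.01,0,0],0],[100,[0,0,0],0]])

```text
time: 78.97
tool_pos: [0.4119, 0.0793, 0.3396]
tcp_rot: [-2.925, -1.115, -0.029]
wrist_force: [-0.5, 0.1, -0.6]
width: 0.604
```

```bash
python3 tl.py;python3 - <<'E'
from h import *
c=snap('top','t11.png');up(np.clip(c['pixels']*1.8,0,255).astype(np.uint8),120,140,240,265,'t10.png',4.5)
E
```

```text
pos [0.4119 0.0793 0.3396] tilt [ 0.0133  0.0168 -0.9998] q [  6.83 -16.69 114.67   0.88  81.14  54.97] sum 179.13 q4 0.88
```

View pics/t10.png

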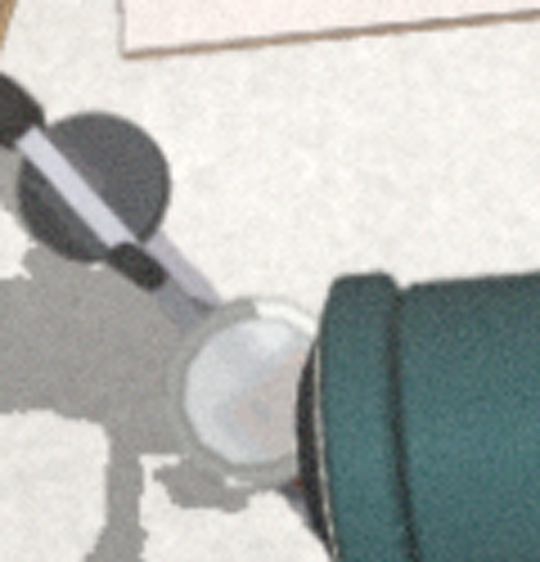

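View pics/t11.png

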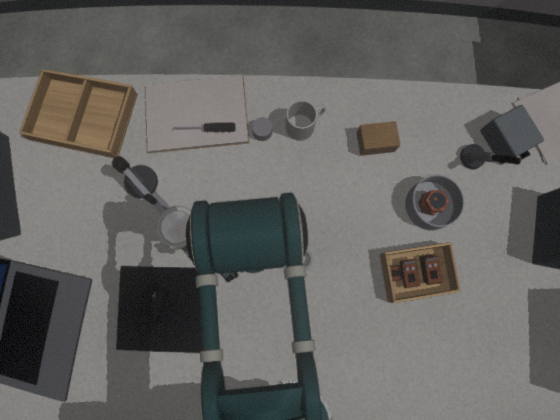

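Arm still covers part of the lens; step aside for a clear view.

>>> servo_tool(moves=[[100,[-0.02,0.01,0],0],[100,[-0.025,0.025,0],0],[100,[-0.025,0.025,0],0],[100,[-0.025,0.025,0],0],[100,[-0.025,0.025,0],0],[100,[-0.015,0.015,0],0],[100,[-0.005,0.005,0],0],[100,[0,0,0],0]])

```text
time: 79.68
tool_pos: [0.4003, -0.1082, 0.336]
tcp_rot: [-2.912, -1.136, -0.042]
wrist_force: [0.4, 1.1, -0.6]
width: 0.609
```

```bash
python3 tl.py;python3 - <<'E'
from h import *
c=snap('top','t13.png');up(np.clip(c['pixels']*1.8,0,255).astype(np.uint8),120,140,240,265,'t12.png',4.5)
E
```

```text
pos [ 0.4003 -0.1082  0.336 ] tilt [ 0.0193  0.0242 -0.9995] q [-19.89 -17.05 115.31   1.7   81.17  27.23] sum 179.44 q4 1.7
```

View pics/t12.png

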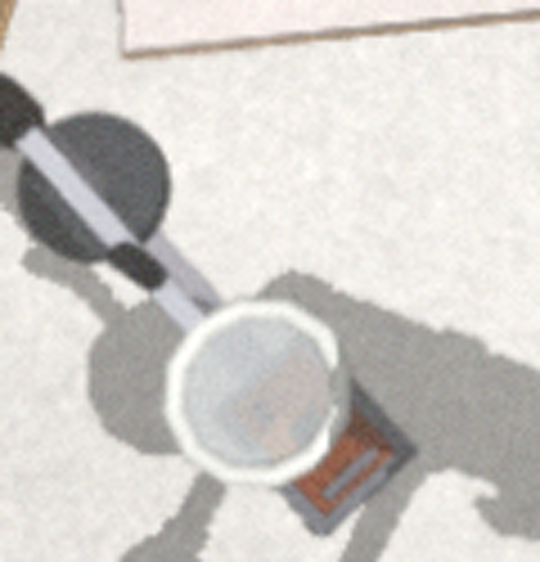

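```bash
python3 ln.py 257 392; python3 - <<'E'
from h import *
c=snap('scene','s2.png')
c=snap('top'); 
# depth points on the lens rim: fit circle
V,U=np.mgrid[185:260,145:210]; P=np.array([px2w(c,u,v) for u,v in zip(U.ravel(),V.ravel())])
m=(abs(P[:,2]-.172)<.012); Q=P[m][:,:2]; Q=Q[np.linalg.norm(Q-[.4835,.2648],axis=1)<.07]
(cx,cy),r=cv2.minEnclosingCircle(Q.astype(np.float32)); print(len(Q),cx,cy,r)
E
```

```text
[0.48322685 0.2635639  0.173     ] 0.0012659182703497838
225.1322527531771
1448 0.4907921552658081 0.2718491852283478 0.05977305769920349
```

View pics/s2.png

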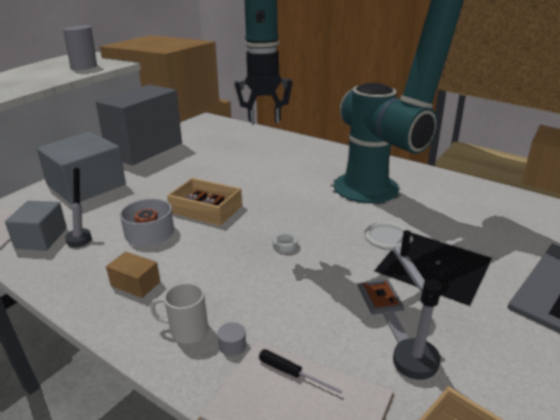

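Lens measures 1–2 mm from the board's centre; the enclosing-circle fit is inflated by the arm bar (59.8 mm instead of 50 mm radius, shifted towards the post). The scene view shows discs in the tub, boards in the box, bystanders in place and the robot clear.

```bash
python3 - <<'E'
from h import *
s=bot.read_state();print(s['time'],abs(s['joint_vel']).max())
print(bot.finish_job())
E
```

```text
79.8833 0.005743371511346694
the job is handed in; nothing more can be done
None
```

The bench is cleared and the job was handed in at 79.9 s, with the arm at rest and clear of everything. All three discs present are in the tub, and all four boards are in the plain box. The magnifier was then swung over the clamped board and released.

**Last checks**
- **Tub:** the discs are stacked, with the top face about 60 mm above the bench, below the 70 mm rim.
- **Box:** the four boards are stacked two by two. I judged this from the pictures and did not measure each board.
- **Lens:** its centre measured about 1 to 2 mm from the board's centre in the top view. A second check, a circle fit on the depth points, put it about 10 mm off, still within 18 mm. That fit took in the arm bar (radius 60 mm instead of 50), so I set it aside.
- **Bystanders:** they look unmoved in the pictures; I did not measure them.

**During the run**
- One board was knocked a few centimetres aside. I found its new position and picked it up from there.
- The tool drifted up to about 10° off vertical. I worked it back down and all the grasps held.

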